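# Prove plunger stops, load the nest and torque the clamp to its click

### The arm

A 7-joint arm with a two-finger parallel gripper is mounted at the origin on the work surface. World frame = base frame: x ahead of the robot, y to its left, z up, the work surface at z = 0. Lengths are in m, angles in rad, forces in N, time in s.
With the tool pointing down it reaches from about 0.425 to 1.025 m from the base axis. Payload 9.4 kg.
Tool frame: the origin (TCP) lies on the centre line of the jaws, within the pads' length; the fingertips stand tip_reach ahead of it and the grasp point (between the pads) lies 11 mm behind it (tip_reach is the distance from the TCP to the fingertips, in m); z points along the fingers, y is the direction in which the jaws open and shut (so a half turn about z gives the same grasp; the last joint's range is limited). The gripper opens to 85 mm and grips with 20 to 120 N. Pads are 22 mm wide; open, the fingers measure 114 mm over their backs; the gripper's body (76 mm by 85 mm) begins 54 mm behind the grasp point. The pads swing forward as they close: fully open they stand 13 mm farther back than shut.
Start: joints at [-1.341, 0.599, -0.003, 1.599, 0.002, 0.943, -0.08], TCP at [0.219, 0.691, 0.201] pointing down, gripper open.
Joint ranges: [-2.57, 2.57], [-0.35, 1.97], [-1.29, 1.29], [0.11, 2.56], [-1.05, 4.19], [0.11, 1.86], [-2.63, 2.63]. Speed limits (rad/s): [2.22, 2.22, 3.01, 3.01, 3.14, 3.14, 3.14].

### API

Orientations are given as a 3x3 rotation matrix whose columns are the frame's x, y, z axes.
In Python, from station import get_obs, get_image, sign_off, tip_reach gives the robot as it stands. The module is installed in compiled form; this text tells all that it offers.
- The arm moves only by the tool drive_tool, never from a script. Its argument "moves" is a list of rows, each an object with "dp": the shift along the tool's x, y, z in mm, a list of three; "spin": the turn about the tool's z in degrees. A call has 1 to 10 rows; each row is the pose to reach, as a shift and turn from the pose commanded when the call began, along the tool's axes at that moment; what a row does not reach only later rows make up. A row lasts 1/8 s, in which the tool goes at most 62.5 mm and 10.7 degrees, less where a joint would pass 70% of its speed; a pose out of reach is approached as far as the arm can. A call with a gripper value outside its range is refused whole. "gripper" is the finger opening in mm, from 0 to 85.4, set as the call begins (left out, the last holds). The fingers move at their own pace and stop on an object; "newtons" is the grip in N (left out, the last holds). Time passes only in rows, so rows that repeat a pose let the fingers close. It gives the time, the measured TCP pose, the force and the opening at its end, in the units of the state.
- get_obs(): the state, without advancing time (a new reading comes with each control period).
- get_image(name): name is "scene" or "top"; returns a dict with "image" (420x560x3 uint8, red, green, blue), "range_z" (420x560 float32, m along the optical axis (not along the pixel's ray), 0 where there is no reading), "fovy" (degrees; the focal length in pixels is half the picture's height over the tangent of half this angle, whatever the lens; pixels are square), "cx", "cy" (the principal point, pixels), "world_from_camera" (4x4, takes a point from camera to world coordinates). Camera axes: x right, y down, z forward; pixel columns grow to the right and rows downward; lengths in m; the calibration is good to about 2 mm. A picture is of the moment at which its call begins.
- sign_off(): hands the job in, once; it reports no verdict.
The state is a dict: "clock": time; "q": joint angles; "joint_velocities": joint speeds; "joint_efforts": joint torques, N m; "eef_pos": TCP position; "orientation": TCP orientation; "ft_force": force on the tool from outside, world axes, zero at the start; "ft_torque": the same for the moment, N m; "width": opening from 0.0 (shut) to 1.0 (fully open).
Only numpy, scipy, OpenCV 4.12 (cv2) and the standard library are available. Lean on these libraries where they do the work, as an engineer would, in place of code of your own. Each camera call takes 0.05 s, during which the arm holds its last target.

### The job

Push the plunger of every stop on the bench through its stroke: those that go fully home belong in the nest, standing upright in the numbered pockets, filled in order from the one-dot pocket with no gap and with their plungers left fully home, and those that jam belong in the scrap tray. When every stop is sorted, swing the click wrench clockwise until it breaks over with its click, stop at once before it is overrun, and let the handle spring back straight, leaving the clamp tight. Leave the hinge leaf and the oil bottle where they are.

Things in the scene. Friction and masses are not known exactly. Their poses are not given: they have to be found in the camera images.
- stop_a: plunger stop (absent in some starts): aluminium block 44 x 44 x 50 mm tall, 0.3 kg, standing, steel push head on top (disc 26 mm across, 6 mm thick, top 71 mm above the underside when fully out). Origin: centre of the underside, z up, x and y square to the sides. All look alike; only pushing tells which work: at least two of those present do, at most two jam. Grip it by two opposite sides.
- stop_b: plunger stop (absent in some starts): aluminium block 44 x 44 x 50 mm tall, 0.3 kg, standing, steel push head on top (disc 26 mm across, 6 mm thick, top 71 mm above the underside when fully out). Origin: centre of the underside, z up, x and y square to the sides. All look alike; only pushing tells which work: at least two of those present do, at most two jam. Grip it by two opposite sides.
- stop_c: plunger stop (absent in some starts): aluminium block 44 x 44 x 50 mm tall, 0.3 kg, standing, steel push head on top (disc 26 mm across, 6 mm thick, top 71 mm above the underside when fully out). Origin: centre of the underside, z up, x and y square to the sides. All look alike; only pushing tells which work: at least two of those present do, at most two jam. Grip it by two opposite sides.
- stop_d: plunger stop (absent in some starts): aluminium block 44 x 44 x 50 mm tall, 0.3 kg, standing, steel push head on top (disc 26 mm across, 6 mm thick, top 71 mm above the underside when fully out). Origin: centre of the underside, z up, x and y square to the sides. All look alike; only pushing tells which work: at least two of those present do, at most two jam. Grip it by two opposite sides.
- stop_e: plunger stop (absent in some starts): aluminium block 44 x 44 x 50 mm tall, 0.3 kg, standing, steel push head on top (disc 26 mm across, 6 mm thick, top 71 mm above the underside when fully out). Origin: centre of the underside, z up, x and y square to the sides. All look alike; only pushing tells which work: at least two of those present do, at most two jam. Grip it by two opposite sides.
- stop_f: plunger stop (absent in some starts): aluminium block 44 x 44 x 50 mm tall, 0.3 kg, standing, steel push head on top (disc 26 mm across, 6 mm thick, top 71 mm above the underside when fully out). Origin: centre of the underside, z up, x and y square to the sides. All look alike; only pushing tells which work: at least two of those present do, at most two jam. Grip it by two opposite sides.
- plunger_a (a joint): how far the push head of stop_a is pushed down, in m: 0 fully out; a working one slides to 0.016 (fully home, head top 55 mm above the underside, still 5 mm proud of the block) against an even friction of about 6 N and stays where it is left; a jammed one stops dead at about 0.005 and stays there even at 25 N. Starts at 0 to 0.003.
- plunger_b (a joint): how far the push head of stop_b is pushed down, in m: 0 fully out; a working one slides to 0.016 (fully home, head top 55 mm above the underside, still 5 mm proud of the block) against an even friction of about 6 N and stays where it is left; a jammed one stops dead at about 0.005 and stays there even at 25 N. Starts at 0 to 0.003.
- plunger_c (a joint): how far the push head of stop_c is pushed down, in m: 0 fully out; a working one slides to 0.016 (fully home, head top 55 mm above the underside, still 5 mm proud of the block) against an even friction of about 6 N and stays where it is left; a jammed one stops dead at about 0.005 and stays there even at 25 N. Starts at 0 to 0.003.
- plunger_d (a joint): how far the push head of stop_d is pushed down, in m: 0 fully out; a working one slides to 0.016 (fully home, head top 55 mm above the underside, still 5 mm proud of the block) against an even friction of about 6 N and stays where it is left; a jammed one stops dead at about 0.005 and stays there even at 25 N. Starts at 0 to 0.003.
- plunger_e (a joint): how far the push head of stop_e is pushed down, in m: 0 fully out; a working one slides to 0.016 (fully home, head top 55 mm above the underside, still 5 mm proud of the block) against an even friction of about 6 N and stays where it is left; a jammed one stops dead at about 0.005 and stays there even at 25 N. Starts at 0 to 0.003.
- plunger_f (a joint): how far the push head of stop_f is pushed down, in m: 0 fully out; a working one slides to 0.016 (fully home, head top 55 mm above the underside, still 5 mm proud of the block) against an even friction of about 6 N and stays where it is left; a jammed one stops dead at about 0.005 and stays there even at 25 N. Starts at 0 to 0.003.
- pocket1 (a point): centre of the floor of pocket 1 (one white dot in front, nearest the wrench) of the clamping nest: a dark steel plate 104 x 360 mm bolted down, 8 mm thick (the pocket floor), with four square pockets in a row along its y, its -x side facing the robot. Axes as the nest's. A stop stands upright on the floor, square to the nest.
- pocket2 (a point): the same for pocket 2 (two white dots). All pockets are 48 mm wide along y and 50 mm along x, walls 16 mm high above the floor, 60 mm from centre to centre.
- pocket3 (a point): the same for pocket 3 (three white dots). The keeper bar along the +x side of all pockets is a movable wall: it moves in 3 mm as the wrench is turned, leaving 47 mm.
- pocket4 (a point): the same for pocket 4 (four white dots), farthest from the wrench
- pivot (a point): point on the clamp screw's upright axis, 50 mm above the bench, at the height of the wrench's centre line
- wrench_grip (a point): middle of the click wrench's black ribbed grip (26 mm thick, 100 mm long, level, its centre line 50 mm above the bench, clear underneath by 37 mm), 170 mm from the screw axis. The wrench stays on the screw, points to the robot's right (-y) and is swung towards the robot.
- wrench_turn (a joint): turn of the clamp screw, rad, growing clockwise seen from above; starts at 0 to 0.35, turns against light friction (about 2 N at the grip) and is tight at 0.80, where the screw stops; it stays where it is left.
- wrench_click (a joint): bend of the handle against the wrench head, rad, same sense, about a pin 40 mm from the screw axis: 0 straight. Once the screw is tight and the push at the grip passes about 11 N, the handle gives way (the click), the push then staying near 12 N. Clicked beyond 0.06 (8 mm at the grip); beyond 0.20 (26 mm) overrun. It springs back straight when the push is eased off.
- scrap: fixed dark open steel tray for scrap, 135 (x) x 175 (y) mm outside, walls 4 mm thick and 20 mm high, floor 4 mm thick; origin under its centre on the bench. Holds two stops side by side along its y.
- hinge_leaf: bystander: loose brass hinge leaf with three knuckles, 120 x 75 mm, lying flat
- oil_bottle: bystander: grey plastic oil bottle 130 mm tall, 52 mm across, standing
Things that resemble listed ones, but are neither listed nor needed, are in the scene too. Leave any turquoise look-alike of the stop_d alone. What is shaped like the stop_f but orange is not meant.

How it is judged:
On the way, in this order (a step that is already met when the one before it is completed fails the run):
1. a stop stands in pocket 1 while pockets 2 to 4 are empty (((horizontal distance between stop_a and pocket1 below 0.008 m and z of stop_a in the frame of pocket1 below 0.004 m) or (horizontal distance between stop_b and pocket1 below 0.008 m and z of stop_b in the frame of pocket1 below 0.004 m) or (horizontal distance between stop_c and pocket1 below 0.008 m and z of stop_c in the frame of pocket1 below 0.004 m) or (horizontal distance between stop_d and pocket1 below 0.008 m and z of stop_d in the frame of pocket1 below 0.004 m) or (horizontal distance between stop_e and pocket1 below 0.008 m and z of stop_e in the frame of pocket1 below 0.004 m) or (horizontal distance between stop_f and pocket1 below 0.008 m and z of stop_f in the frame of pocket1 below 0.004 m)) and not ((horizontal distance between stop_a and pocket2 below 0.008 m and z of stop_a in the frame of pocket2 below 0.004 m) or (horizontal distance between stop_b and pocket2 below 0.008 m and z of stop_b in the frame of pocket2 below 0.004 m) or (horizontal distance between stop_c and pocket2 below 0.008 m and z of stop_c in the frame of pocket2 below 0.004 m) or (horizontal distance between stop_d and pocket2 below 0.008 m and z of stop_d in the frame of pocket2 below 0.004 m) or (horizontal distance between stop_e and pocket2 below 0.008 m and z of stop_e in the frame of pocket2 below 0.004 m) or (horizontal distance between stop_f and pocket2 below 0.008 m and z of stop_f in the frame of pocket2 below 0.004 m)) and not ((horizontal distance between stop_a and pocket3 below 0.008 m and z of stop_a in the frame of pocket3 below 0.004 m) or (horizontal distance between stop_b and pocket3 below 0.008 m and z of stop_b in the frame of pocket3 below 0.004 m) or (horizontal distance between stop_c and pocket3 below 0.008 m and z of stop_c in the frame of pocket3 below 0.004 m) or (horizontal distance between stop_d and pocket3 below 0.008 m and z of stop_d in the frame of pocket3 below 0.004 m) or (horizontal distance between stop_e and pocket3 below 0.008 m and z of stop_e in the frame of pocket3 below 0.004 m) or (horizontal distance between stop_f and pocket3 below 0.008 m and z of stop_f in the frame of pocket3 below 0.004 m)) and not ((horizontal distance between stop_a and pocket4 below 0.008 m and z of stop_a in the frame of pocket4 below 0.004 m) or (horizontal distance between stop_b and pocket4 below 0.008 m and z of stop_b in the frame of pocket4 below 0.004 m) or (horizontal distance between stop_c and pocket4 below 0.008 m and z of stop_c in the frame of pocket4 below 0.004 m) or (horizontal distance between stop_d and pocket4 below 0.008 m and z of stop_d in the frame of pocket4 below 0.004 m) or (horizontal distance between stop_e and pocket4 below 0.008 m and z of stop_e in the frame of pocket4 below 0.004 m) or (horizontal distance between stop_f and pocket4 below 0.008 m and z of stop_f in the frame of pocket4 below 0.004 m))), for 0.2 s.
2. every stop is in a pocket or in the scrap tray, pockets filled with no gap ((((horizontal distance between stop_a and pocket1 below 0.008 m and z of stop_a in the frame of pocket1 below 0.004 m) or (horizontal distance between stop_a and pocket2 below 0.008 m and z of stop_a in the frame of pocket2 below 0.004 m) or (horizontal distance between stop_a and pocket3 below 0.008 m and z of stop_a in the frame of pocket3 below 0.004 m) or (horizontal distance between stop_a and pocket4 below 0.008 m and z of stop_a in the frame of pocket4 below 0.004 m)) or (x of stop_a in the frame of scrap between -0.06 and 0.06 m and y of stop_a in the frame of scrap between -0.08 and 0.08 m and z of stop_a in the frame of scrap below 0.035 m)) and (((horizontal distance between stop_b and pocket1 below 0.008 m and z of stop_b in the frame of pocket1 below 0.004 m) or (horizontal distance between stop_b and pocket2 below 0.008 m and z of stop_b in the frame of pocket2 below 0.004 m) or (horizontal distance between stop_b and pocket3 below 0.008 m and z of stop_b in the frame of pocket3 below 0.004 m) or (horizontal distance between stop_b and pocket4 below 0.008 m and z of stop_b in the frame of pocket4 below 0.004 m)) or (x of stop_b in the frame of scrap between -0.06 and 0.06 m and y of stop_b in the frame of scrap between -0.08 and 0.08 m and z of stop_b in the frame of scrap below 0.035 m)) and (((horizontal distance between stop_c and pocket1 below 0.008 m and z of stop_c in the frame of pocket1 below 0.004 m) or (horizontal distance between stop_c and pocket2 below 0.008 m and z of stop_c in the frame of pocket2 below 0.004 m) or (horizontal distance between stop_c and pocket3 below 0.008 m and z of stop_c in the frame of pocket3 below 0.004 m) or (horizontal distance between stop_c and pocket4 below 0.008 m and z of stop_c in the frame of pocket4 below 0.004 m)) or (x of stop_c in the frame of scrap between -0.06 and 0.06 m and y of stop_c in the frame of scrap between -0.08 and 0.08 m and z of stop_c in the frame of scrap below 0.035 m)) and (((horizontal distance between stop_d and pocket1 below 0.008 m and z of stop_d in the frame of pocket1 below 0.004 m) or (horizontal distance between stop_d and pocket2 below 0.008 m and z of stop_d in the frame of pocket2 below 0.004 m) or (horizontal distance between stop_d and pocket3 below 0.008 m and z of stop_d in the frame of pocket3 below 0.004 m) or (horizontal distance between stop_d and pocket4 below 0.008 m and z of stop_d in the frame of pocket4 below 0.004 m)) or (x of stop_d in the frame of scrap between -0.06 and 0.06 m and y of stop_d in the frame of scrap between -0.08 and 0.08 m and z of stop_d in the frame of scrap below 0.035 m)) and (((horizontal distance between stop_e and pocket1 below 0.008 m and z of stop_e in the frame of pocket1 below 0.004 m) or (horizontal distance between stop_e and pocket2 below 0.008 m and z of stop_e in the frame of pocket2 below 0.004 m) or (horizontal distance between stop_e and pocket3 below 0.008 m and z of stop_e in the frame of pocket3 below 0.004 m) or (horizontal distance between stop_e and pocket4 below 0.008 m and z of stop_e in the frame of pocket4 below 0.004 m)) or (x of stop_e in the frame of scrap between -0.06 and 0.06 m and y of stop_e in the frame of scrap between -0.08 and 0.08 m and z of stop_e in the frame of scrap below 0.035 m)) and (((horizontal distance between stop_f and pocket1 below 0.008 m and z of stop_f in the frame of pocket1 below 0.004 m) or (horizontal distance between stop_f and pocket2 below 0.008 m and z of stop_f in the frame of pocket2 below 0.004 m) or (horizontal distance between stop_f and pocket3 below 0.008 m and z of stop_f in the frame of pocket3 below 0.004 m) or (horizontal distance between stop_f and pocket4 below 0.008 m and z of stop_f in the frame of pocket4 below 0.004 m)) or (x of stop_f in the frame of scrap between -0.06 and 0.06 m and y of stop_f in the frame of scrap between -0.08 and 0.08 m and z of stop_f in the frame of scrap below 0.035 m)) and ((horizontal distance between stop_a and pocket1 below 0.008 m and z of stop_a in the frame of pocket1 below 0.004 m) or (horizontal distance between stop_b and pocket1 below 0.008 m and z of stop_b in the frame of pocket1 below 0.004 m) or (horizontal distance between stop_c and pocket1 below 0.008 m and z of stop_c in the frame of pocket1 below 0.004 m) or (horizontal distance between stop_d and pocket1 below 0.008 m and z of stop_d in the frame of pocket1 below 0.004 m) or (horizontal distance between stop_e and pocket1 below 0.008 m and z of stop_e in the frame of pocket1 below 0.004 m) or (horizontal distance between stop_f and pocket1 below 0.008 m and z of stop_f in the frame of pocket1 below 0.004 m)) and ((horizontal distance between stop_a and pocket2 below 0.008 m and z of stop_a in the frame of pocket2 below 0.004 m) or (horizontal distance between stop_b and pocket2 below 0.008 m and z of stop_b in the frame of pocket2 below 0.004 m) or (horizontal distance between stop_c and pocket2 below 0.008 m and z of stop_c in the frame of pocket2 below 0.004 m) or (horizontal distance between stop_d and pocket2 below 0.008 m and z of stop_d in the frame of pocket2 below 0.004 m) or (horizontal distance between stop_e and pocket2 below 0.008 m and z of stop_e in the frame of pocket2 below 0.004 m) or (horizontal distance between stop_f and pocket2 below 0.008 m and z of stop_f in the frame of pocket2 below 0.004 m)) and (((horizontal distance between stop_a and pocket3 below 0.008 m and z of stop_a in the frame of pocket3 below 0.004 m) or (horizontal distance between stop_b and pocket3 below 0.008 m and z of stop_b in the frame of pocket3 below 0.004 m) or (horizontal distance between stop_c and pocket3 below 0.008 m and z of stop_c in the frame of pocket3 below 0.004 m) or (horizontal distance between stop_d and pocket3 below 0.008 m and z of stop_d in the frame of pocket3 below 0.004 m) or (horizontal distance between stop_e and pocket3 below 0.008 m and z of stop_e in the frame of pocket3 below 0.004 m) or (horizontal distance between stop_f and pocket3 below 0.008 m and z of stop_f in the frame of pocket3 below 0.004 m)) or not ((horizontal distance between stop_a and pocket4 below 0.008 m and z of stop_a in the frame of pocket4 below 0.004 m) or (horizontal distance between stop_b and pocket4 below 0.008 m and z of stop_b in the frame of pocket4 below 0.004 m) or (horizontal distance between stop_c and pocket4 below 0.008 m and z of stop_c in the frame of pocket4 below 0.004 m) or (horizontal distance between stop_d and pocket4 below 0.008 m and z of stop_d in the frame of pocket4 below 0.004 m) or (horizontal distance between stop_e and pocket4 below 0.008 m and z of stop_e in the frame of pocket4 below 0.004 m) or (horizontal distance between stop_f and pocket4 below 0.008 m and z of stop_f in the frame of pocket4 below 0.004 m)))), for 0.2 s.
3. the wrench clicks with the screw tight (value of joint wrench_click above 0.06 rad and value of joint wrench_turn above 0.76 rad), for 0.03 s.
At the end, for the whole second after the job is handed in: Each stop is upright on a pocket floor (within 8 mm) with its plunger beyond 13.5 mm, or in the tray with its plunger jammed at about 5 mm; pockets filled from 1 without gap, at least 1 and 2; clamp screw beyond 0.76 rad, handle straight (under 0.03 rad); all at rest (((((horizontal distance between stop_a and pocket1 below 0.008 m and z of stop_a in the frame of pocket1 below 0.004 m) or (horizontal distance between stop_a and pocket2 below 0.008 m and z of stop_a in the frame of pocket2 below 0.004 m) or (horizontal distance between stop_a and pocket3 below 0.008 m and z of stop_a in the frame of pocket3 below 0.004 m) or (horizontal distance between stop_a and pocket4 below 0.008 m and z of stop_a in the frame of pocket4 below 0.004 m)) and value of joint plunger_a above 0.0135 m and angle between stop_a's own z axis and vertical below 0.08 rad) or ((x of stop_a in the frame of scrap between -0.06 and 0.06 m and y of stop_a in the frame of scrap between -0.08 and 0.08 m and z of stop_a in the frame of scrap below 0.035 m) and value of joint plunger_a between 0.0042 and 0.0065 m)) and ((((horizontal distance between stop_b and pocket1 below 0.008 m and z of stop_b in the frame of pocket1 below 0.004 m) or (horizontal distance between stop_b and pocket2 below 0.008 m and z of stop_b in the frame of pocket2 below 0.004 m) or (horizontal distance between stop_b and pocket3 below 0.008 m and z of stop_b in the frame of pocket3 below 0.004 m) or (horizontal distance between stop_b and pocket4 below 0.008 m and z of stop_b in the frame of pocket4 below 0.004 m)) and value of joint plunger_b above 0.0135 m and angle between stop_b's own z axis and vertical below 0.08 rad) or ((x of stop_b in the frame of scrap between -0.06 and 0.06 m and y of stop_b in the frame of scrap between -0.08 and 0.08 m and z of stop_b in the frame of scrap below 0.035 m) and value of joint plunger_b between 0.0042 and 0.0065 m)) and ((((horizontal distance between stop_c and pocket1 below 0.008 m and z of stop_c in the frame of pocket1 below 0.004 m) or (horizontal distance between stop_c and pocket2 below 0.008 m and z of stop_c in the frame of pocket2 below 0.004 m) or (horizontal distance between stop_c and pocket3 below 0.008 m and z of stop_c in the frame of pocket3 below 0.004 m) or (horizontal distance between stop_c and pocket4 below 0.008 m and z of stop_c in the frame of pocket4 below 0.004 m)) and value of joint plunger_c above 0.0135 m and angle between stop_c's own z axis and vertical below 0.08 rad) or ((x of stop_c in the frame of scrap between -0.06 and 0.06 m and y of stop_c in the frame of scrap between -0.08 and 0.08 m and z of stop_c in the frame of scrap below 0.035 m) and value of joint plunger_c between 0.0042 and 0.0065 m)) and ((((horizontal distance between stop_d and pocket1 below 0.008 m and z of stop_d in the frame of pocket1 below 0.004 m) or (horizontal distance between stop_d and pocket2 below 0.008 m and z of stop_d in the frame of pocket2 below 0.004 m) or (horizontal distance between stop_d and pocket3 below 0.008 m and z of stop_d in the frame of pocket3 below 0.004 m) or (horizontal distance between stop_d and pocket4 below 0.008 m and z of stop_d in the frame of pocket4 below 0.004 m)) and value of joint plunger_d above 0.0135 m and angle between stop_d's own z axis and vertical below 0.08 rad) or ((x of stop_d in the frame of scrap between -0.06 and 0.06 m and y of stop_d in the frame of scrap between -0.08 and 0.08 m and z of stop_d in the frame of scrap below 0.035 m) and value of joint plunger_d between 0.0042 and 0.0065 m)) and ((((horizontal distance between stop_e and pocket1 below 0.008 m and z of stop_e in the frame of pocket1 below 0.004 m) or (horizontal distance between stop_e and pocket2 below 0.008 m and z of stop_e in the frame of pocket2 below 0.004 m) or (horizontal distance between stop_e and pocket3 below 0.008 m and z of stop_e in the frame of pocket3 below 0.004 m) or (horizontal distance between stop_e and pocket4 below 0.008 m and z of stop_e in the frame of pocket4 below 0.004 m)) and value of joint plunger_e above 0.0135 m and angle between stop_e's own z axis and vertical below 0.08 rad) or ((x of stop_e in the frame of scrap between -0.06 and 0.06 m and y of stop_e in the frame of scrap between -0.08 and 0.08 m and z of stop_e in the frame of scrap below 0.035 m) and value of joint plunger_e between 0.0042 and 0.0065 m)) and ((((horizontal distance between stop_f and pocket1 below 0.008 m and z of stop_f in the frame of pocket1 below 0.004 m) or (horizontal distance between stop_f and pocket2 below 0.008 m and z of stop_f in the frame of pocket2 below 0.004 m) or (horizontal distance between stop_f and pocket3 below 0.008 m and z of stop_f in the frame of pocket3 below 0.004 m) or (horizontal distance between stop_f and pocket4 below 0.008 m and z of stop_f in the frame of pocket4 below 0.004 m)) and value of joint plunger_f above 0.0135 m and angle between stop_f's own z axis and vertical below 0.08 rad) or ((x of stop_f in the frame of scrap between -0.06 and 0.06 m and y of stop_f in the frame of scrap between -0.08 and 0.08 m and z of stop_f in the frame of scrap below 0.035 m) and value of joint plunger_f between 0.0042 and 0.0065 m)) and ((horizontal distance between stop_a and pocket1 below 0.008 m and z of stop_a in the frame of pocket1 below 0.004 m) or (horizontal distance between stop_b and pocket1 below 0.008 m and z of stop_b in the frame of pocket1 below 0.004 m) or (horizontal distance between stop_c and pocket1 below 0.008 m and z of stop_c in the frame of pocket1 below 0.004 m) or (horizontal distance between stop_d and pocket1 below 0.008 m and z of stop_d in the frame of pocket1 below 0.004 m) or (horizontal distance between stop_e and pocket1 below 0.008 m and z of stop_e in the frame of pocket1 below 0.004 m) or (horizontal distance between stop_f and pocket1 below 0.008 m and z of stop_f in the frame of pocket1 below 0.004 m)) and ((horizontal distance between stop_a and pocket2 below 0.008 m and z of stop_a in the frame of pocket2 below 0.004 m) or (horizontal distance between stop_b and pocket2 below 0.008 m and z of stop_b in the frame of pocket2 below 0.004 m) or (horizontal distance between stop_c and pocket2 below 0.008 m and z of stop_c in the frame of pocket2 below 0.004 m) or (horizontal distance between stop_d and pocket2 below 0.008 m and z of stop_d in the frame of pocket2 below 0.004 m) or (horizontal distance between stop_e and pocket2 below 0.008 m and z of stop_e in the frame of pocket2 below 0.004 m) or (horizontal distance between stop_f and pocket2 below 0.008 m and z of stop_f in the frame of pocket2 below 0.004 m)) and (((horizontal distance between stop_a and pocket3 below 0.008 m and z of stop_a in the frame of pocket3 below 0.004 m) or (horizontal distance between stop_b and pocket3 below 0.008 m and z of stop_b in the frame of pocket3 below 0.004 m) or (horizontal distance between stop_c and pocket3 below 0.008 m and z of stop_c in the frame of pocket3 below 0.004 m) or (horizontal distance between stop_d and pocket3 below 0.008 m and z of stop_d in the frame of pocket3 below 0.004 m) or (horizontal distance between stop_e and pocket3 below 0.008 m and z of stop_e in the frame of pocket3 below 0.004 m) or (horizontal distance between stop_f and pocket3 below 0.008 m and z of stop_f in the frame of pocket3 below 0.004 m)) or not ((horizontal distance between stop_a and pocket4 below 0.008 m and z of stop_a in the frame of pocket4 below 0.004 m) or (horizontal distance between stop_b and pocket4 below 0.008 m and z of stop_b in the frame of pocket4 below 0.004 m) or (horizontal distance between stop_c and pocket4 below 0.008 m and z of stop_c in the frame of pocket4 below 0.004 m) or (horizontal distance between stop_d and pocket4 below 0.008 m and z of stop_d in the frame of pocket4 below 0.004 m) or (horizontal distance between stop_e and pocket4 below 0.008 m and z of stop_e in the frame of pocket4 below 0.004 m) or (horizontal distance between stop_f and pocket4 below 0.008 m and z of stop_f in the frame of pocket4 below 0.004 m))) and linear speed of each of stop_a, stop_b, stop_c, stop_d, stop_e, stop_f below 0.02 m/s and value of joint wrench_turn above 0.76 rad and value of joint wrench_click below 0.03 rad); the robot touches nothing.
It fails at once if the wrench is overrun: bent beyond 0.20 rad (value of joint wrench_click above 0.2 rad).
It fails at once if the hinge leaf is moved more than 30 mm (distance of hinge_leaf from where it was at the start of the episode above 0.03 m).
It fails at once if the oil bottle is moved more than 30 mm (distance of oil_bottle from where it was at the start of the episode above 0.03 m).
Of stop_a, stop_b, stop_c, stop_d, stop_e, stop_f only 4 to 6 are there at a start; the rules pass over those that are not, and their reading is None.
At some moment in a run one of stop_a, stop_b, stop_c, stop_d, stop_e, stop_f may be knocked a few centimetres aside while the robot is not near it.
It also fails if it takes over 210 s, if anything falls off the work surface, if the arm or the gripper's body presses on something with over 40 N, if the wrist force passes 120 N, or if a joint passes its speed limit or range.

## Working session

There is one attempt and no reset: what is moved stays moved. The work goes in short steps, Python scripts to look and compute and a tool call to move; the robot and the scene stay as the last step left them, time stands still between calls to the robot, and variables do not carry over. Pictures are saved under pics/ and viewed, and the job is handed in when it is done.

Besides the shell and the picture viewer there is one more tool, called after "Call:" by a JSON object that holds its "method" and its "body", one argument or row to a line. drive_tool: Moves the arm, as the interface text tells. Its arguments: {"type":"object","properties":{"moves":{"type":"array","items":{"type":"object","properties":{"dp":{"type":"array","items":{"type":"number"}},"spin":{"type":"number"}}}},"gripper":{"type":"number"},"newtons":{"type":"number"}},"required":["moves"]}

```bash
mkdir -p pics; cat > h.py <<'E'
import numpy as np, cv2
from station import get_obs, get_image, sign_off, tip_reach
def shot(n,f):
    d=get_image(n); cv2.imwrite('pics/'+f+'.png',cv2.cvtColor(d['image'],cv2.COLOR_RGB2BGR))
    np.savez('/tmp/'+f+'.npz',**{k:np.array(v) for k,v in d.items()}); return d
def load(f): 
    z=np.load('/tmp/'+f+'.npz'); return {k:z[k] for k in z.files}
def foc(d): return d['image'].shape[0]/2/np.tan(np.radians(float(d['fovy']))/2)
def cloud(d):
    f=foc(d); h,w=d['range_z'].shape; u,v=np.meshgrid(np.arange(w),np.arange(h)); z=d['range_z']
    p=np.stack([(u-d['cx'])/f*z,(v-d['cy'])/f*z,z],-1); T=d['world_from_camera']
    return p@T[:3,:3].T+T[:3,3]
def ray(d,u,v,h):
    f=foc(d);T=d['world_from_camera']; r=T[:3,:3]@np.array([(u-d['cx'])/f,(v-d['cy'])/f,1]); o=T[:3,3]
    return o+r*(h-o[2])/r[2]
E
python3 - <<'E'
from h import *
for n in ('scene','top'):
    d=shot(n,n+'0'); print(n,d['fovy'],d['cx'],d['cy'],d['world_from_camera'].round(3).tolist())
o=get_obs(); print(o, tip_reach if not callable(tip_reach) else tip_reach())
E
```

```text
scene 52.29552690071841 272.2007372831109 204.28787246941584 [[0.5, 0.65, -0.572, 1.144], [0.866, -0.387, 0.318, -0.353], [-0.014, -0.654, -0.756, 0.904], [0.0, 0.0, 0.0, 1.0]]
top 49.78184979768597 276.6090285372902 215.4291844855836 [[0.014, -0.995, 0.103, 0.424], [-1.0, -0.016, -0.018, -0.009], [0.02, -0.103, -0.994, 1.129], [0.0, 0.0, 0.0, 1.0]]
{'clock': 0.1, 'q': array([-1.34072939,  0.60006108, -0.00253127,  1.60004066,  0.00181476,
        0.94287534, -0.07981005]), 'joint_velocities': array([-0.00041204, -0.00192934, -0.00034719, -0.00219879, -0.00053291,
       -0.00058187, -0.00095388]), 'joint_efforts': array([ 6.16554025e-03, -7.77989602e+01,  1.57031357e+00, -2.58623725e+01,
        1.26808163e-02,  5.59061242e-03,  1.22183880e-05]), 'eef_pos': array([0.21882457, 0.69071588, 0.19979527]), 'orientation': array([[-9.53329112e-01,  3.01932987e-01, -2.74185750e-04],
       [ 3.01933075e-01,  9.53328160e-01, -1.35525175e-03],
       [-1.47806211e-04, -1.37478669e-03, -9.99999044e-01]]), 'ft_force': array([ 0.96789698,  0.59798345, -0.94775545]), 'ft_torque': array([ 0.0393353 ,  0.0268595 , -0.04330162]), 'width': 0.996645907283709} 0.008
```

View pics/scene0.png

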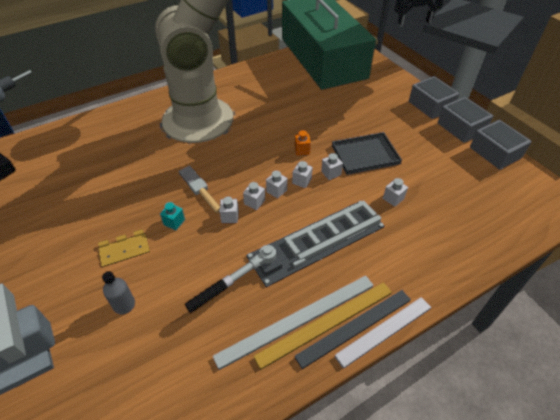

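View pics/top0.png

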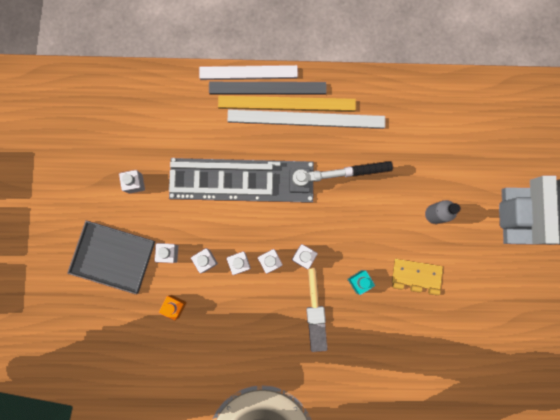

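Top view (up = +x, left = +y): six grey stops are visible, one at (130,181) and a row at (165,253), (204,261), (237,263), (269,261), (305,257). The nest runs from (170,180) to (313,180) with pocket 1 at about (260,181). The grip is at (373,169), the scrap tray at (112,257), the turquoise decoy at (362,282) and the orange one at (172,307).

```bash
cat >> h.py <<'E'
def stops(d,roi=None,lo=0.040):
    P=cloud(d); m=((P[...,2]>lo)&(P[...,2]<0.085)&(d['range_z']>0)).astype(np.uint8)
    n,l,s,c=cv2.connectedComponentsWithStats(m)
    out=[]
    for i in range(1,n):
        if s[i,4]<60: continue
        q=P[l==i]; im=d['image'][l==i].mean(0)
        t=q[(q[:,2]>lo)&(q[:,2]<0.0545)]
        r=cv2.minAreaRect((q[:,:2]*1000).astype(np.float32))
        out.append((c[i].round(0).tolist(),s[i,4],im.round().tolist(),np.round(r[0],1).tolist(),np.round(r[1],1).tolist(),round(r[2],1),np.percentile(q[:,2],[50,98]).round(4).tolist()))
    return out
E
python3 - <<'E'
from h import *
for f in ('top0','scene0'):
    print(f)
    for s in stops(load(f)): print(*s)
d=load('top0');im=d['image'][140:310,50:410]
cv2.imwrite('pics/crop0.png',cv2.cvtColor(cv2.resize(im,None,fx=2.2,fy=2.2,interpolation=cv2.INTER_CUBIC),cv2.COLOR_RGB2BGR))
E
```

```text
top0
[341.0, 172.0] 1030 [135.0, 129.0, 125.0] [640.6, -185.4] [37.1, 244.5] 7.4 [0.06, 0.0716]
[130.0, 180.0] 357 [196.0, 189.0, 189.0] [615.7, 327.1] [44.8, 45.3] 11.5 [0.0509, 0.0738]
[509.0, 215.0] 320 [104.0, 106.0, 109.0] [538.0, -594.1] [85.6, 45.9] 33.0 [0.0624, 0.0843]
[437.0, 213.0] 197 [106.0, 99.0, 100.0] [548.8, -416.6] [51.2, 35.1] 13.1 [0.0698, 0.0843]
[165.0, 253.0] 357 [206.0, 200.0, 200.0] [442.4, 236.3] [42.7, 45.4] 0.8 [0.0511, 0.0714]
[304.0, 256.0] 341 [217.0, 211.0, 211.0] [439.2, -95.9] [44.3, 43.6] 60.2 [0.0508, 0.0725]
[203.0, 260.0] 354 [210.0, 204.0, 204.0] [426.1, 145.0] [44.0, 44.1] 32.0 [0.0507, 0.0717]
[270.0, 261.0] 343 [216.0, 210.0, 209.0] [427.2, -13.2] [43.5, 43.5] 27.7 [0.0508, 0.0732]
[238.0, 263.0] 347 [216.0, 210.0, 210.0] [421.5, 62.2] [43.7, 43.9] 20.8 [0.0509, 0.0722]
[362.0, 282.0] 363 [38.0, 177.0, 171.0] [379.8, -233.7] [44.4, 44.2] 32.9 [0.0509, 0.0741]
[171.0, 308.0] 372 [214.0, 126.0, 21.0] [314.7, 216.9] [44.8, 44.3] 64.8 [0.0508, 0.0739]
[33.0, 408.0] 573 [29.0, 44.0, 36.0] [92.5, 522.1] [156.2, 19.4] 73.2 [0.0618, 0.0841]
[261.0, 4
[... 810 characters left out ...]
[135.0, 135.0, 134.0] [423.2, 62.5] [46.9, 46.3] 21.6 [0.0503, 0.0718]
[397.0, 187.0] 257 [132.0, 132.0, 132.0] [618.7, 328.6] [43.5, 45.5] 12.3 [0.0508, 0.0724]
[254.0, 191.0] 245 [136.0, 136.0, 136.0] [430.4, -12.6] [45.9, 43.9] 29.4 [0.0498, 0.0715]
[228.0, 206.0] 260 [138.0, 138.0, 138.0] [441.5, -95.4] [43.7, 47.7] 59.3 [0.0499, 0.0713]
[171.0, 211.0] 273 [30.0, 115.0, 110.0] [383.8, -233.8] [46.2, 44.8] 31.2 [0.0496, 0.0719]
[231.0, 279.0] 1163 [87.0, 87.0, 84.0] [647.4, -184.1] [38.3, 244.8] 9.3 [0.059, 0.0711]
[119.0, 297.0] 340 [68.0, 68.0, 69.0] [563.4, -423.1] [32.4, 50.9] 14.2 [0.0675, 0.0845]
[39.0, 337.0] 472 [65.0, 70.0, 72.0] [569.0, -591.2] [36.1, 78.1] 48.1 [0.0617, 0.0842]
```

View pics/crop0.png

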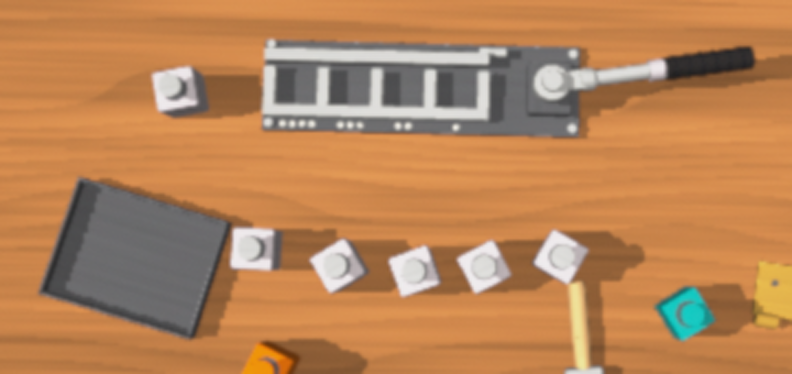

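Both views agree within about 3 mm on the stop positions. Next I measure the nest, scrap tray and wrench.

```bash
python3 - <<'E'
from h import *
for f,(r0,r1,c0,c1),k in (('top0',(150,208,162,320),5),('scene0',(195,285,240,390),5)):
    d=load(f)
    cv2.imwrite('pics/nest_'+f+'.png',cv2.cvtColor(cv2.resize(d['image'][r0:r1,c0:c1],None,fx=k,fy=k,interpolation=cv2.INTER_NEAREST),cv2.COLOR_RGB2BGR))
    P=cloud(d)
    z=P[r0:r1,c0:c1,2]; 
    zz=np.clip((z-0)/0.075,0,1)*255
    cv2.imwrite('pics/nestz_'+f+'.png',cv2.resize(zz.astype(np.uint8),None,fx=k,fy=k,interpolation=cv2.INTER_NEAREST))
E
```

```text
(no output)
```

View pics/nest_top0.png

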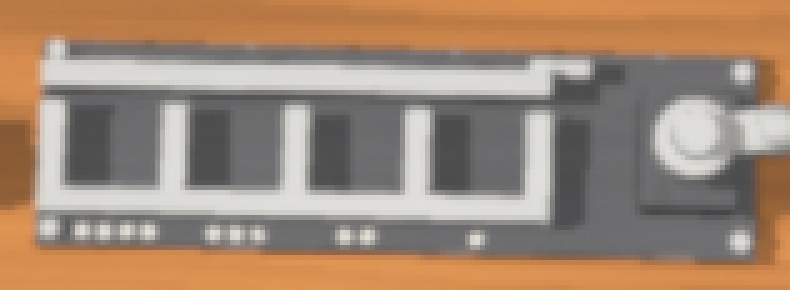

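View pics/nest_scene0.png

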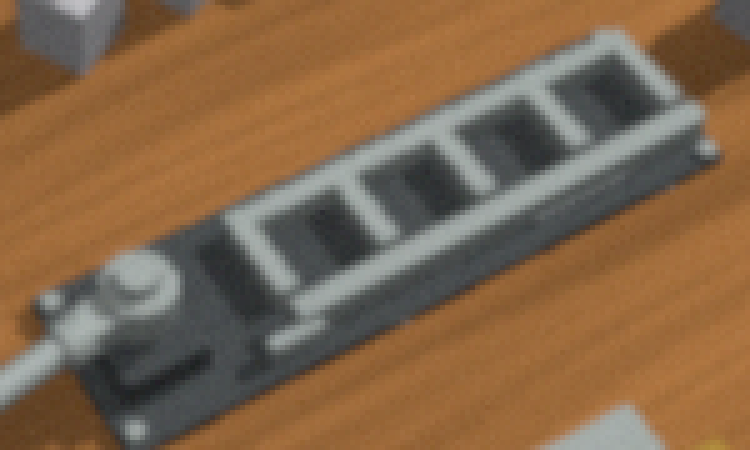

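View pics/nestz_top0.png

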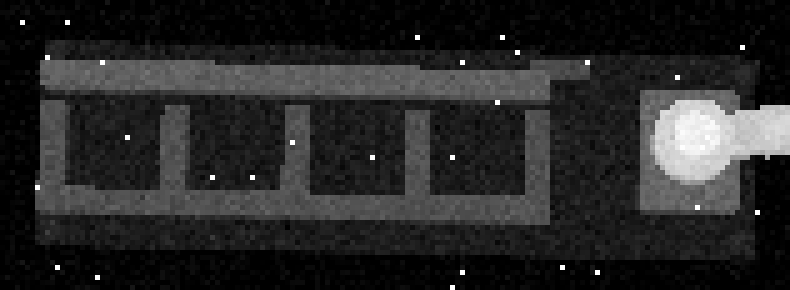

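```bash
python3 - <<'E'
from h import *
res=[]
for f in ('top0','scene0'):
    d=load(f);P=cloud(d)
    reg=(P[...,0]>.53)&(P[...,0]<.72)&(P[...,1]>-.05)&(P[...,1]<.27)&(d['range_z']>0)
    lum=d['image'].max(2).astype(float)
    m=(reg&(P[...,2]>.017)&(P[...,2]<.031)&(lum>(170 if f=='top0' else 105))).astype(np.uint8)
    n,l,s,c=cv2.connectedComponentsWithStats(m,connectivity=4)
    for i in range(1,n):
        if s[i,4]<80: continue
        ys,xs=np.nonzero(l==i)
        q=np.array([ray(d,u,v,.024)[:2]*1000 for u,v in zip(xs,ys)],np.float32)
        r=cv2.minAreaRect(q); print(f,s[i,4],np.round(r[0],1),np.round(r[1],1),round(r[2],2),'z',np.median(P[l==i][:,2]).round(4))
        print(cv2.boxPoints(r).round(1).tolist())
    # plate, dots, screw
    m=(reg|((P[...,0]>.53)&(P[...,0]<.72)&(P[...,1]>-.12)&(P[...,1]<.29)))&(P[...,2]>.004)&(P[...,2]<.06)&(d['range_z']>0)
    n,l,s,c=cv2.connectedComponentsWithStats(m.astype(np.uint8),connectivity=4)
    i=1+np.argmax(s[1:,4]); q=P[l==i]; q=q[q[:,2]<.013]
    r=cv2.minAreaRect((q[:,:2]*1000).astype(np.float32)); print('plate',np.round(r[0],1),np.round(r[1],1),round(r[2],2))
    # tray
    m=(P[...,0]>.3)&(P[...,0]<.6)&(P[...,1]>.2)&(P[...,1]<.52)&(P[...,2]>.012)&(P[...,2]<.028)&(lum<110)
    n,l,s,c=cv2.connectedComponentsWithStats(m.astype(np.uint8))
    i=1+np.argmax(s[1:,4]); q=P[l==i]
    r=cv2.minAreaRect((q[:,:2]*1000).astype(np.float32)); print('tray',s[i,4],np.round(r[0],1),np.round(r[1],1),round(r[2],2))
    # wrench
    m=(P[...,0]>.55)&(P[...,0]<.75)&(P[...,1]>-.33)&(P[...,1]<-.02)&(P[...,2]>.04)&(P[...,2]<.09)&(d['range_z']>0)
    b=m&(lum<90)&(P[...,2]>.05)
    q=P[b]; r=cv2.minAreaRect((q[:,:2]*1000).astype(np.float32)); print('grip',np.round(r[0],1),np.round(r[1],1),round(r[2],2),np.percentile(q[:,2],[5,50,95]))
    hd=P[m&(P[...,2]>.066)]; r=cv2.minAreaRect((hd[:,:2]*1000).astype(np.float32)); print('head',np.round(r[0],1),np.round(r[1],1),hd[:,2].max())
E
```

```text
top0 494 [662.1 102.2] [ 15.2 269.8] 1.06 z 0.0281
[[652.0999755859375, 236.89999389648438], [657.0999755859375, -32.900001525878906], [672.2000122070312, -32.599998474121094], [667.2000122070312, 237.1999969482422]]
top0 890 [619.8 111.6] [251.3  54.3] 89.83 z 0.0241
[[592.2999877929688, -13.899999618530273], [646.5999755859375, -14.100000381469727], [647.2999877929688, 237.1999969482422], [593.0999755859375, 237.39999389648438]]
plate [630.   62.1] [362.4 108. ] 89.7
tray 169 [445.1 415.4] [ 84.2 132.2] 74.51
grip [ 653.3 -257.5] [23.8 96.6] 7.36 [0.05452328 0.06097067 0.06486785]
head [ 644.8 -168.6] [ 20.7 192.4] 0.07521773527056852
scene0 1202 [633.1 101.8] [ 81.7 273.3] 0.98 z 0.0248
[[589.9000244140625, 237.8000030517578], [594.5999755859375, -35.5], [676.2999877929688, -34.099998474121094], [671.5999755859375, 239.1999969482422]]
plate [631.7  62.3] [361.1 108. ] 89.86
tray 410 [432.4 373.1] [176.5 140.9] 74.55
grip [ 649.3 -194.1] [ 28.5 224.4] 7.28 [0.05122915 0.06006382 0.06394585]
head [630.5 -83.4] [21.7 21.6] 0.07416693080587555
```

```bash
python3 - <<'E'
from h import *
d=load('top0');P=cloud(d);g=d['image'].astype(float).mean(2)
f=foc(d);T=d['world_from_camera']
def proj(p):
    q=T[:3,:3].T@(np.array(p)-T[:3,3]); return q[0]/q[2]*f+d['cx'],q[1]/q[2]*f+d['cy']
def edge(prof,lev):  # subpixel crossings
    return [(i+(lev-prof[i])/(prof[i+1]-prof[i]),np.sign(prof[i+1]-prof[i])) for i in range(len(prof)-1) if (prof[i]-lev)*(prof[i+1]-lev)<0]
# vertical scan per column: rows 160..207
for u in range(174,270,6):
    print(u,[(round(e+160,2),int(s)) for e,s in edge(g[160:207,u],160)])
print()
for v in (175,178,181,184): print(v,[(round(e+165,2),int(s)) for e,s in edge(g[v,165:280],155)])
# dots
m=((g>150)).astype(np.uint8); m[:192]=0;m[204:]=0;m[:,:165]=0;m[:,315:]=0
n,l,s,c=cv2.connectedComponentsWithStats(m,connectivity=4)
for i in range(1,n):
    if s[i,4]<40: 
        w=np.where(l==i,g-90,0); ys,xs=np.nonzero(w); cu=(xs*w[ys,xs]).sum()/w.sum(); cv_=(ys*w[ys,xs]).sum()/w.sum(); print('dot',s[i,4],round(cu,1),round(cv_,1),ray(d,cu,cv_,.008).round(4))
E
```

```text
174 [(np.float64(166.52), -1), (np.float64(169.57), 1), (np.float64(191.7), -1)]
180 [(np.float64(161.23), 1), (np.float64(166.62), -1), (np.float64(186.93), 1), (np.float64(191.67), -1)]
186 [(np.float64(161.19), 1), (np.float64(166.73), -1), (np.float64(186.89), 1), (np.float64(191.9), -1), (np.float64(194.36), 1), (np.float64(197.2), -1)]
192 [(np.float64(161.59), 1), (np.float64(166.93), -1), (np.float64(186.96), 1), (np.float64(191.94), -1), (np.float64(194.41), 1), (np.float64(197.35), -1)]
198 [(np.float64(161.73), 1), (np.float64(167.27), -1), (np.float64(170.13), 1), (np.float64(192.3), -1)]
204 [(np.float64(162.05), 1), (np.float64(167.38), -1), (np.float64(187.33), 1), (np.float64(192.39), -1), (np.float64(194.65), 1), (np.float64(197.86), -1)]
210 [(np.float64(162.11), 1), (np.float64(167.51), -1), (np.float64(187.4), 1), (np.float64(192.6), -1), (np.float64(195.44), 1), (np.float64(197.34), -1)]
216 [(np.float64(162.28), 1), (np.float64(167.5), -1), (np.float64(187.37), 1), (np.float64(192.74), -1)]
222 [(np.float64(162.23), 1), (np.float64(167.61), -1), (np.float64(170.
[... 1444 characters left out ...]
29), -1), (np.float64(193.35), 1), (np.float64(198.8), -1), (np.float64(217.68), 1), (np.float64(223.24), -1), (np.float64(242.16), 1), (np.float64(247.52), -1), (np.float64(266.42), 1), (np.float64(271.82), -1)]
184 [(np.float64(168.89), 1), (np.float64(174.22), -1), (np.float64(193.21), 1), (np.float64(198.8), -1), (np.float64(217.67), 1), (np.float64(222.98), -1), (np.float64(247.53), -1), (np.float64(266.25), 1), (np.float64(271.82), -1)]
dot 27 170.2 195.1 [0.5867 0.2371 0.008 ]
dot 22 206.6 196.4 [0.5852 0.1466 0.008 ]
dot 8 213.0 196.5 [0.5852 0.1305 0.008 ]
dot 20 232.7 196.9 [0.585  0.0815 0.008 ]
dot 10 256.8 197.5 [0.5845 0.0213 0.008 ]
dot 16 309.5 197.9 [ 0.5856 -0.1107  0.008 ]
```

```bash
python3 - <<'E'
from h import *
d=load('top0')
r=[(169,174.4),(193.4,198.85),(217.85,223.3),(242.2,247.5),(266.4,271.85)]
rc=[np.mean(a) for a in r]
u=np.array([180,186,192,204,210,216,228,234,240,252,258,264]);v=np.array([186.93,186.89,186.96,187.33,187.4,187.37,187.93,187.94,188.09,188.58,188.4,188.66])
v2=np.array([166.62,166.73,166.93,167.38,167.51,167.5,167.71,167.89,168.24,168.49,168.47,168.6])
a=np.polyfit(u,v,1);b=np.polyfit(u,v2,1);print(a,b)
e0=ray(d,170,np.polyval(a,170),.024);e1=ray(d,270,np.polyval(a,270),.024);print('yaw',np.degrees(np.arctan2(-(e0-e1)[0],(e0-e1)[1])))
for k in range(4):
    uc=(rc[k]+rc[k+1])/2
    y=ray(d,uc,178.5,.024)[1]; xi=ray(d,uc,np.polyval(a,uc),.024)[0]; xk=ray(d,uc,np.polyval(b,uc),.028)[0]
    print('pocket',4-k,round(xi+.025,4),round(y,4),'gap x',round(xk-xi,4))
# scene ribs
d=load('scene0');P=cloud(d);g=d['image'].max(2)
m=(P[...,0]>.55)&(P[...,0]<.69)&(P[...,1]>-.05)&(P[...,1]<.26)&(P[...,2]>.018)&(g>105)
q=P[m]
ins=(q[:,0]>.61)&(q[:,0]<.635)
h,e=np.histogram(q[ins,1],bins=np.arange(-.03,.25,.003));print([(round(x,3),int(n)) for x,n in zip(e,h) if n])
for k in (1,2,3,4):
  yc=.0405+.0605*(k-1); s=(abs(q[:,1]-yc)<.018); hh,e=np.histogram(q[s,0],bins=np.arange(.58,.69,.003));print(k,[(round(x,3),int(n)) for x,n in zip(e,hh) if n])
E
```

```text
[2.23051075e-02 1.82754933e+02] [2.39583333e-02 1.62353750e+02]
yaw -0.29704783818381797
pocket 4 0.6306 0.2014 gap x 0.0494
pocket 3 0.6303 0.1413 gap x 0.0494
pocket 2 0.63 0.0813 gap x 0.0493
pocket 1 0.6297 0.0213 gap x 0.0493
[(np.float64(-0.015), 10), (np.float64(-0.012), 9), (np.float64(-0.009), 11), (np.float64(-0.006), 11), (np.float64(-0.003), 4), (np.float64(0.042), 1), (np.float64(0.045), 10), (np.float64(0.048), 6), (np.float64(0.051), 8), (np.float64(0.054), 10), (np.float64(0.057), 4), (np.float64(0.105), 9), (np.float64(0.108), 9), (np.float64(0.111), 8), (np.float64(0.114), 8), (np.float64(0.117), 5), (np.float64(0.162), 2), (np.float64(0.165), 6), (np.float64(0.168), 7), (np.float64(0.171), 8), (np.float64(0.174), 10), (np.float64(0.177), 6), (np.float64(0.222), 1), (np.float64(0.225), 8), (np.float64(0.228), 6), (np.float64(0.231), 9), (np.float64(0.234), 9), (np.float64(0.237), 5)]
1 [(np.float64(0.592), 9), (np.float64(0.595), 12), (np.float64(0.598), 16), (np.float64(0.601), 11), (np.float64(0.604), 11), (np.float64(0.607), 4), (np.float64(0.61), 5), (np.float64
[... 1665 characters left out ...]
loat64(0.661), 13), (np.float64(0.664), 15), (np.float64(0.667), 15)]
4 [(np.float64(0.592), 3), (np.float64(0.595), 13), (np.float64(0.598), 11), (np.float64(0.601), 7), (np.float64(0.604), 10), (np.float64(0.607), 5), (np.float64(0.61), 5), (np.float64(0.613), 3), (np.float64(0.616), 3), (np.float64(0.619), 8), (np.float64(0.622), 3), (np.float64(0.625), 5), (np.float64(0.628), 4), (np.float64(0.631), 6), (np.float64(0.634), 2), (np.float64(0.637), 6), (np.float64(0.64), 5), (np.float64(0.643), 2), (np.float64(0.646), 5), (np.float64(0.649), 4), (np.float64(0.655), 4), (np.float64(0.658), 11), (np.float64(0.661), 11), (np.float64(0.664), 12), (np.float64(0.667), 14), (np.float64(0.67), 3)]
```

```bash
cat >> h.py <<'E'
def go(x,y,z,th=None):
    o=get_obs(); R=o['orientation']; p=o['eef_pos']
    dp=R.T@(np.array([x,y,z])-p)*1000
    now=np.degrees(np.arctan2(R[1,1],R[0,1])); sp=0 if th is None else (now-th+90)%180-90
    print('dp',dp.round(1).tolist(),'spin',round(sp,1),'| at',p.round(4).tolist(),'jaw',round(now,1),'rows>=',int(max(np.ceil(np.linalg.norm(dp)/62),np.ceil(abs(sp)/10.6))),'t',round(o['clock'],2),'q7',o['q'][6].round(2))
E
python3 -c "
from h import *
go(.617,.328,.10,12)"
```

```text
dp [-489.1, -225.4, 100.2] spin 60.4 | at [0.2188, 0.6907, 0.1998] jaw 72.4 rows>= 9 t 0.1 q7 -0.08
```

Call:
{"method": "drive_tool", "body": {
  "moves": [
    {"dp": [-489,-225,60],"spin": 60},
    {"dp": [-489,-225,60],"spin": 60},
    {"dp": [-489,-225,60],"spin": 60},
    {"dp": [-489,-225,60],"spin": 60},
    {"dp": [-489,-225,60],"spin": 60},
    {"dp": [-489,-225,60],"spin": 60},
    {"dp": [-489,-225,60],"spin": 60},
    {"dp": [-489,-225,60],"spin": 60},
    {"dp": [-489,-225,60],"spin": 60},
    {"dp": [-489,-225,100],"spin": 60}
  ],
  "gripper": 0
}}

```text
clock: 1.35
eef_pos: [0.6224, 0.325, 0.1023]
orientation: [[-0.209, 0.978, 0.006], [0.978, 0.209, 0.001], [-0.001, 0.006, -1.0]]
ft_force: [-0.2, 1.1, -0.8]
width: -0.001
```

Call:
{"method": "drive_tool", "body": {
  "moves": [
    {"dp": [0,0,0],"spin": 0},
    {"dp": [0,0,0],"spin": 0}
  ]
}}

```text
clock: 1.6
eef_pos: [0.6169, 0.3298, 0.1012]
orientation: [[-0.216, 0.976, -0.0], [0.976, 0.216, 0.0], [0.0, -0.0, -1.0]]
ft_force: [0.1, 1.2, 0.6]
width: 0.004
```

```bash
python3 -c "
from h import *
d=shot('scene','s1');d=shot('top','t1');go(.617,.328,.08,12)"
```

```text
dp [-2.0, -0.9, 22.0] spin 0.5 | at [0.6174, 0.3302, 0.102] jaw 12.5 rows>= 1 t 1.7 q7 -0.15
```

View pics/s1.png

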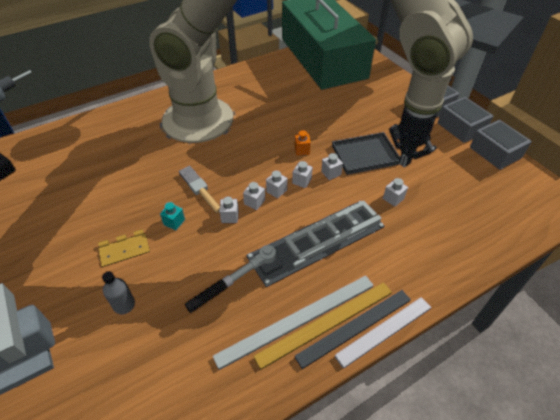

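```bash
python3 -c "
from h import *
for f in ('s1','t1'):
    d=load(f);T=d['world_from_camera']
    for p in ([.6174,.3302,.094],[.617,.328,.06]):
        q=T[:3,:3].T@(np.array(p)-T[:3,3]);print(f,q[0]/q[2]*foc(d)+d['cx'],q[1]/q[2]*foc(d)+d['cy'])
"
```

```text
s1 400.5991092902477 175.0719418052999
s1 397.19798826666874 184.1577575221093
t1 122.15036124986258 175.79860893477777
t1 127.63900591270806 178.6949298809567
```

View pics/t1.png

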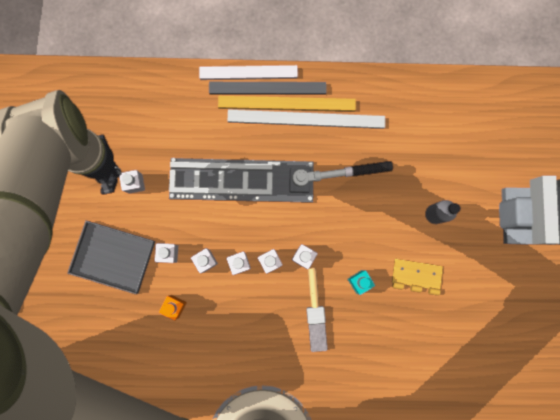

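```bash
python3 -c "
from h import *
for f,(a,b,c,e) in (('s1',(110,210,360,460)),('t1',(120,200,60,160))):
    d=load(f);P=cloud(d)
    cv2.imwrite('pics/c_'+f+'.png',cv2.cvtColor(cv2.resize(d['image'][a:b,c:e],None,fx=6,fy=6,interpolation=cv2.INTER_CUBIC),cv2.COLOR_RGB2BGR))
    lum=d['image'].max(2)
    s=P[a:b,c:e]; m=(lum[a:b,c:e]<70)&(s[...,2]>.08)&(s[...,2]<.13)
    q=s[m]; print(f,m.sum(),q.min(0).round(3),q.max(0).round(3),np.median(q,0).round(3)); 
    m=m&(s[...,2]<.1); print(s[m].mean(0) if m.any() else '')
"
```

```text
Traceback (most recent call last):
ValueError: zero-size array to reduction operation minimum which has no identity
```

View pics/c_s1.png

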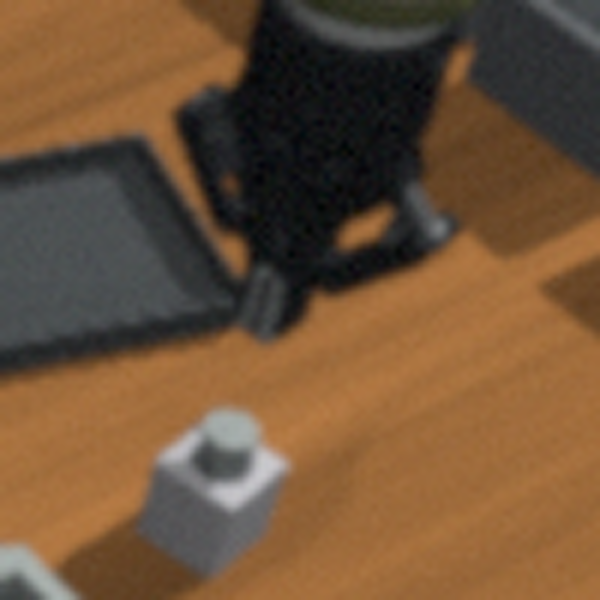

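```bash
python3 -c "
from h import *
d=load('s1');P=cloud(d)
for v in range(154,170,2): print(v,[ (P[v,u]*1000).round(0).astype(int).tolist() if d['range_z'][v,u]>0 else 0 for u in range(399,414,3)])
d=load('t1');P=cloud(d)
for v in range(170,196,3): print(v,[ (P[v,u]*1000).round(0).astype(int).tolist() if d['range_z'][v,u]>0 else 0 for u in range(100,124,4)])
c=d['image'][120:210,70:160];cv2.imwrite('pics/c_t1.png',cv2.cvtColor(cv2.resize(c,None,fx=6,fy=6,interpolation=cv2.INTER_CUBIC),cv2.COLOR_RGB2BGR))
"
```

```text
154 [[483, 467, -1], [613, 318, 171], [616, 325, 170], [627, 322, 180], [635, 323, 186]]
156 [[506, 441, 22], [611, 321, 162], [620, 322, 168], [628, 323, 174], [634, 326, 177]]
158 [[508, 442, 14], [615, 319, 159], [622, 321, 163], [627, 326, 165], [629, 335, 163]]
160 [[607, 319, 145], [617, 319, 153], [624, 321, 159], [627, 328, 157], [631, 335, 157]]
162 [[519, 432, 12], [616, 322, 144], [624, 323, 150], [631, 326, 155], [630, 339, 147]]
164 [[523, 431, 7], [619, 320, 141], [625, 324, 144], [632, 327, 148], [538, 465, 3]]
166 [[523, 432, -2], [530, 438, 1], [627, 324, 139], [541, 451, 4], [543, 461, 1]]
168 [[533, 423, 3], [537, 432, 2], [541, 440, 1], [545, 448, 0], [550, 456, 0]]
170 [[590, 306, 295], [592, 303, 283], [595, 299, 273], [604, 307, 228], [614, 316, 178], [622, 321, 140]]
173 [[586, 309, 286], [589, 306, 274], [597, 314, 231], [603, 316, 201], [607, 315, 181], [613, 317, 149]]
176 [[584, 315, 269], [587, 314, 252], [591, 313, 232], [599, 321, 186], [605, 322, 159], [625, 349, 52]]
179 [[580, 320, 254], [581, 314, 249], [584, 312, 234], [592, 319, 192], [593, 312, 187], [618, 349, 50]]
182 [[577, 326, 238], [578, 319, 236], [581, 317, 219], [583, 313, 208], [586, 311, 190], [619, 366, -1]]
185 [[611, 415, 0], [572, 319, 236], [574, 315, 224], [575, 310, 216], [579, 309, 194], [612, 366, -3]]
188 [[603, 414, 2], [566, 320, 231], [568, 314, 225], [568, 307, 225], [604, 375, 0], [604, 365, 0]]
191 [[561, 329, 228], [561, 322, 225], [561, 314, 225], [562, 307, 223], [596, 374, 1], [596, 365, -1]]
194 [[588, 413, 1], [555, 322, 224], [588, 393, 3], [588, 384, -1], [589, 375, -2], [590, 366, -7]]
```

View pics/c_t1.png

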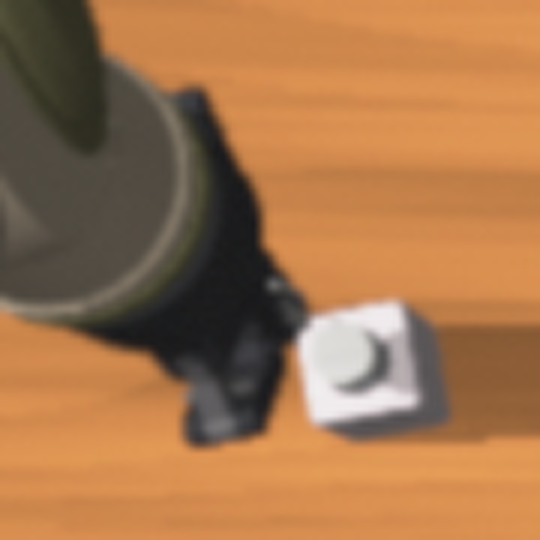

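```bash
python3 -c "
from h import *
d=shot('scene','s2');P=cloud(d)
for v in range(154,184,2): print(v,[ (P[v,u]*1000).round(0).astype(int).tolist() if d['range_z'][v,u]>0 else 0 for u in range(393,414,3)])
o=get_obs();print(o['eef_pos'],o['clock'],o['ft_force'])
"
```

```text
154 [[477, 448, 4], [490, 445, 15], [484, 467, 0], [610, 321, 167], [616, 324, 171], [627, 322, 181], [634, 324, 185]]
156 [[484, 442, 3], [492, 445, 8], [504, 444, 18], [613, 320, 163], [622, 320, 170], [631, 319, 178], [635, 325, 178]]
158 [[490, 436, 3], [498, 440, 7], [508, 441, 15], [614, 320, 157], [621, 322, 162], [628, 325, 166], [632, 331, 167]]
160 [[494, 433, -1], [514, 423, 21], [517, 433, 18], [616, 320, 152], [624, 321, 158], [630, 324, 162], [630, 336, 156]]
162 [[515, 411, 18], [517, 422, 15], [520, 432, 12], [616, 323, 144], [626, 321, 153], [630, 327, 153], [630, 338, 148]]
164 [[516, 412, 10], [516, 426, 4], [519, 435, 2], [621, 319, 143], [626, 323, 145], [631, 329, 146], [536, 469, -1]]
166 [[516, 414, 2], [521, 422, 1], [526, 429, 2], [527, 441, -2], [627, 325, 138], [539, 453, 1], [541, 465, -3]]
168 [[522, 410, 0], [528, 416, 3], [532, 424, 2], [535, 434, -1], [542, 439, 2], [545, 448, 0], [549, 457, -1]]
170 [[529, 404, 1], [534, 411, 2], [539, 418, 2], [543, 426, 2], [547, 435, 0], [551, 443, 0], [555, 451, -1]]
172 [[535, 398, 1], [540, 406, 0], [547, 410, 4], [547, 423, -2], [552, 431, -2], [559, 434, 3], [559, 449, -5]]
174 [[541, 394, 0], [547, 400, 1], [550, 409, -1], [554, 417, -2], [558, 426, -2], [564, 431, 1], [569, 438, 1]]
176 [[548, 388, 0], [554, 393, 2], [556, 403, 0], [560, 412, -2], [567, 417, 1], [572, 423, 3], [573, 435, -2]]
178 [[554, 382, 0], [559, 389, 1], [563, 397, 0], [566, 407, -2], [572, 412, 1], [578, 418, 2], [581, 427, 0]]
180 [[561, 376, 1], [610, 327, 71], [614, 335, 70], [619, 340, 71], [579, 406, 1], [582, 416, -2], [588, 420, 2]]
182 [[598, 332, 50], [616, 322, 71], [620, 329, 71], [627, 332, 75], [583, 403, -2], [588, 410, -1], [593, 417, -1]]
[0.61738549 0.33006714 0.10203686] 1.75 [-0.28186243 -0.43909675 -0.25028507]
```

The picture shows fingertip at about z 0.133, higher than the 0.094 implied by the TCP reading; I lower in small steps and look again before trusting either.

Call:
{"method": "drive_tool", "body": {
  "moves": [
    {"dp": [-1,-1,10],"spin": 0},
    {"dp": [-2,-1,20],"spin": 0},
    {"dp": [-2,-1,20],"spin": 0}
  ]
}}

```text
clock: 2.12
eef_pos: [0.6159, 0.3264, 0.0794]
orientation: [[-0.215, 0.977, -0.002], [0.977, 0.215, -0.001], [-0.001, -0.002, -1.0]]
ft_force: [-0.1, 0.0, -0.4]
width: -0.004
```

```bash
python3 -c "
from h import *
d=shot('scene','s3');P=cloud(d)
c=d['image'][110:210,350:450];cv2.imwrite('pics/c_s3.png',cv2.cvtColor(cv2.resize(c,None,fx=6,fy=6,interpolation=cv2.INTER_CUBIC),cv2.COLOR_RGB2BGR))
T=d['world_from_camera'];
o=get_obs();print(o['eef_pos'],o['clock'],o['ft_force'])
for z in (0,.02,.04):
  q=T[:3,:3].T@(o['eef_pos']+[0,0,z-.008]-T[:3,3]);print(z,q[0]/q[2]*foc(d)+d['cx'],q[1]/q[2]*foc(d)+d['cy'])
"
```

```text
[0.61630391 0.32654216 0.07990697] 2.175 [ 0.02644372 -0.45774512  1.17733582]
0 397.52204593086105 181.13523047976358
0.02 399.0879410819057 175.8815322498269
0.04 400.69624501907504 170.4855492925583
```

View pics/c_s3.png

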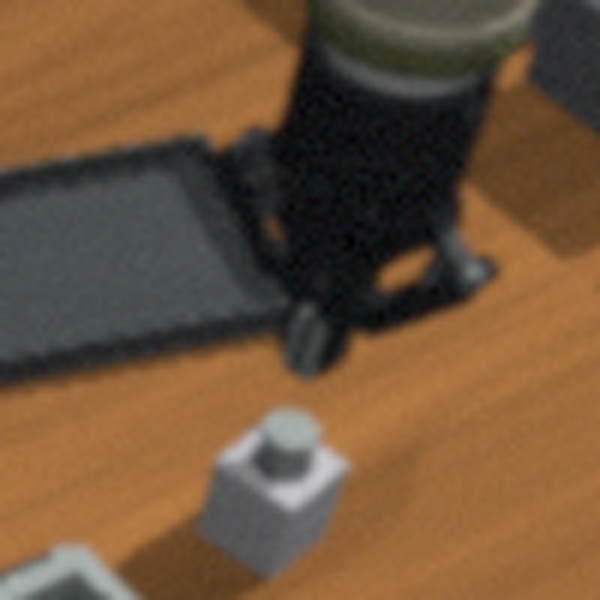

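Still a 30 mm gap in the picture (tip at about (401,172)), with no force. I descend in small steps until contact.

Call:
{"method": "drive_tool", "body": {
  "moves": [
    {"dp": [0,1,10],"spin": 0},
    {"dp": [0,1,20],"spin": 0},
    {"dp": [0,1,25],"spin": 0},
    {"dp": [0,1,25],"spin": 0}
  ]
}}

```text
clock: 2.68
eef_pos: [0.6173, 0.3268, 0.0549]
orientation: [[-0.215, 0.977, -0.001], [0.977, 0.215, -0.001], [-0.0, -0.001, -1.0]]
ft_force: [0.3, 0.3, 0.7]
width: 0.003
```

Call:
{"method": "drive_tool", "body": {
  "moves": [
    {"dp": [0,0,2],"spin": 0},
    {"dp": [0,0,4],"spin": 0},
    {"dp": [0,0,6],"spin": 0},
    {"dp": [0,0,8],"spin": 0},
    {"dp": [0,0,8],"spin": 0}
  ]
}}

```text
clock: 3.3
eef_pos: [0.6175, 0.327, 0.0474]
orientation: [[-0.215, 0.977, -0.0], [0.977, 0.215, -0.0], [-0.0, -0.0, -1.0]]
ft_force: [-0.7, 0.6, 0.1]
width: -0.002
```

```bash
python3 -c "
from h import *
d=shot('scene','s4')
c=d['image'][110:210,350:450];cv2.imwrite('pics/c_s4.png',cv2.cvtColor(cv2.resize(c,None,fx=6,fy=6,interpolation=cv2.INTER_CUBIC),cv2.COLOR_RGB2BGR))
o=get_obs();print(o['eef_pos'],o['clock'],o['ft_force'])
"
```

```text
[0.61757576 0.32701015 0.04750639] 3.35 [-0.44015094 -0.80484131 -0.36334349]
```

View pics/c_s4.png

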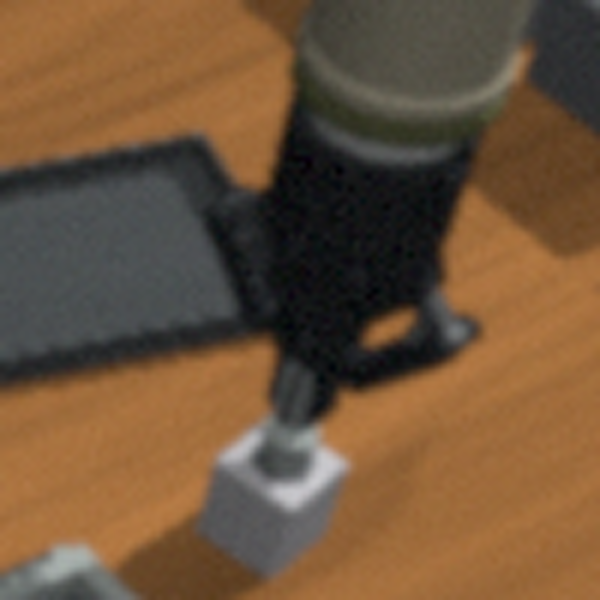

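Call:
{"method": "drive_tool", "body": {
  "moves": [
    {"dp": [0,0,1],"spin": 0},
    {"dp": [0,0,2],"spin": 0},
    {"dp": [0,0,3],"spin": 0}
  ]
}}

```text
clock: 3.72
eef_pos: [0.6176, 0.327, 0.0445]
orientation: [[-0.215, 0.977, 0.0], [0.977, 0.215, -0.0], [-0.0, 0.0, -1.0]]
ft_force: [-0.2, -1.1, 0.1]
width: -0.006
```

Call:
{"method": "drive_tool", "body": {
  "moves": [
    {"dp": [0,0,1],"spin": 0},
    {"dp": [0,0,2],"spin": 0},
    {"dp": [0,0,3],"spin": 0}
  ]
}}

```text
clock: 4.1
eef_pos: [0.6176, 0.327, 0.0415]
orientation: [[-0.215, 0.977, 0.0], [0.977, 0.215, -0.0], [-0.0, 0.0, -1.0]]
ft_force: [0.1, 0.3, -0.4]
width: -0.0
```

Call:
{"method": "drive_tool", "body": {
  "moves": [
    {"dp": [0,0,1],"spin": 0},
    {"dp": [0,0,2],"spin": 0},
    {"dp": [0,0,3],"spin": 0}
  ]
}}

```text
clock: 4.47
eef_pos: [0.6177, 0.327, 0.0391]
orientation: [[-0.215, 0.977, 0.0], [0.977, 0.215, 0.0], [0.0, 0.0, -1.0]]
ft_force: [-1.2, -0.9, 6.8]
width: -0.002
```

```bash
python3 -c "
from h import *
d=shot('scene','s5')
c=d['image'][110:210,350:450];cv2.imwrite('pics/c_s5.png',cv2.cvtColor(cv2.resize(c,None,fx=6,fy=6,interpolation=cv2.INTER_CUBIC),cv2.COLOR_RGB2BGR))
o=get_obs();print(o['eef_pos'],o['clock'],o['ft_force'],o['ft_torque'],o['joint_efforts'].round(2))
"
```

```text
[0.61769407 0.327063   0.03901839] 4.525 [-1.31448078 -1.42529493  4.41280876] [-0.10809371  0.28829781  0.01997161] [  0.12 -77.34   6.08 -17.7   -0.    -0.4   -0.  ]
```

View pics/c_s5.png

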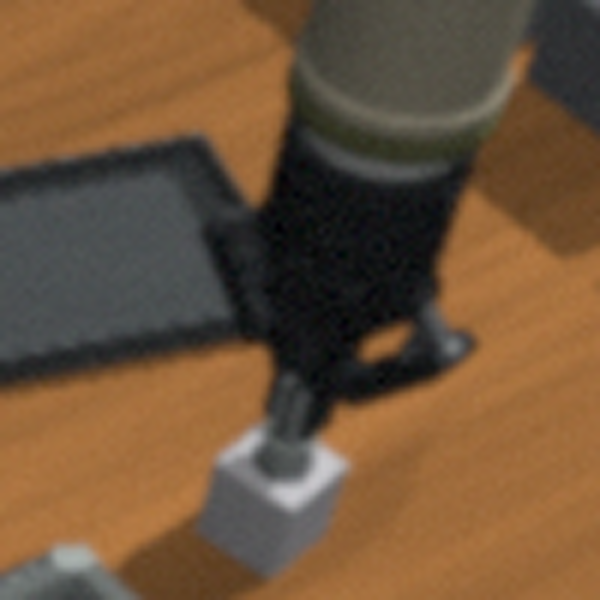

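Call:
{"method": "drive_tool", "body": {
  "moves": [
    {"dp": [0,0,1],"spin": 0},
    {"dp": [0,0,2],"spin": 0},
    {"dp": [0,0,3],"spin": 0},
    {"dp": [0,0,4],"spin": 0},
    {"dp": [0,0,5],"spin": 0}
  ]
}}

```text
clock: 5.15
eef_pos: [0.6177, 0.3271, 0.0342]
orientation: [[-0.215, 0.977, 0.0], [0.977, 0.215, 0.0], [0.0, 0.0, -1.0]]
ft_force: [-1.8, -0.3, 5.4]
width: -0.002
```

Call:
{"method": "drive_tool", "body": {
  "moves": [
    {"dp": [0,0,1],"spin": 0},
    {"dp": [0,0,2],"spin": 0},
    {"dp": [0,0,3],"spin": 0}
  ]
}}

```text
clock: 5.52
eef_pos: [0.6177, 0.3271, 0.0312]
orientation: [[-0.215, 0.977, 0.0], [0.977, 0.215, 0.0], [0.0, 0.0, -1.0]]
ft_force: [-0.7, -1.4, 5.9]
width: -0.003
```

Call:
{"method": "drive_tool", "body": {
  "moves": [
    {"dp": [0,0,1],"spin": 0},
    {"dp": [0,0,2],"spin": 0},
    {"dp": [0,0,3],"spin": 0},
    {"dp": [0,0,4],"spin": 0},
    {"dp": [0,0,5],"spin": 0}
  ]
}}

```text
clock: 6.15
eef_pos: [0.6177, 0.3271, 0.0262]
orientation: [[-0.215, 0.977, 0.0], [0.977, 0.215, 0.0], [0.0, 0.0, -1.0]]
ft_force: [-1.8, -0.9, 5.6]
width: 0.001
```

Call:
{"method": "drive_tool", "body": {
  "moves": [
    {"dp": [0,0,1],"spin": 0},
    {"dp": [0,0,2],"spin": 0},
    {"dp": [0,0,2],"spin": 0}
  ]
}}

```text
clock: 6.52
eef_pos: [0.6177, 0.3271, 0.0245]
orientation: [[-0.215, 0.977, 0.0], [0.977, 0.215, 0.0], [0.0, 0.0, -1.0]]
ft_force: [-2.3, -0.7, 8.0]
width: 0.003
```

Call:
{"method": "drive_tool", "body": {
  "moves": [
    {"dp": [0,0,0.5],"spin": 0},
    {"dp": [0,0,1],"spin": 0},
    {"dp": [0,0,1],"spin": 0}
  ]
}}

```text
clock: 6.9
eef_pos: [0.6179, 0.3271, 0.0244]
orientation: [[-0.215, 0.977, 0.001], [0.977, 0.215, 0.001], [0.001, 0.001, -1.0]]
ft_force: [-4.4, -2.0, 15.4]
width: -0.001
```

S1 works: it went home at TCP z 0.0244 and 15 N. This calibrates the true fingertips at TCP z + 0.031 when shut. Now grip S1 for pocket 1.

Call:
{"method": "drive_tool", "body": {
  "moves": [
    {"dp": [0,0,-30],"spin": 0},
    {"dp": [0,0,-50],"spin": 0},
    {"dp": [0,0,-50],"spin": 0},
    {"dp": [0,0,-50],"spin": 0},
    {"dp": [0,0,-50],"spin": 0}
  ],
  "gripper": 66,
  "newtons": 40
}}

```text
clock: 7.52
eef_pos: [0.6171, 0.3268, 0.0716]
orientation: [[-0.215, 0.977, -0.001], [0.977, 0.215, -0.001], [-0.001, -0.001, -1.0]]
ft_force: [-0.1, 0.1, -0.4]
width: 0.769
```

```bash
python3 -c "
from h import *
d=shot('scene','s6')
c=d['image'][110:210,350:450];cv2.imwrite('pics/c_s6.png',cv2.cvtColor(cv2.resize(c,None,fx=6,fy=6,interpolation=cv2.INTER_CUBIC),cv2.COLOR_RGB2BGR))
for s in stops(d):
  if 360<s[0][0]<450: print(s)
go(.617,.328,.02,12)
"
```

```text
([396.0, 188.0], np.int32(233), [155.0, 155.0, 155.0], [618.1, 327.0], [44.6, 48.6], 11.0, [0.0504, 0.057])
dp [1.2, 0.2, 51.6] spin 0.4 | at [0.6171, 0.3268, 0.0716] jaw 12.4 rows>= 1 t 7.58 q7 -0.14
```

View pics/c_s6.png

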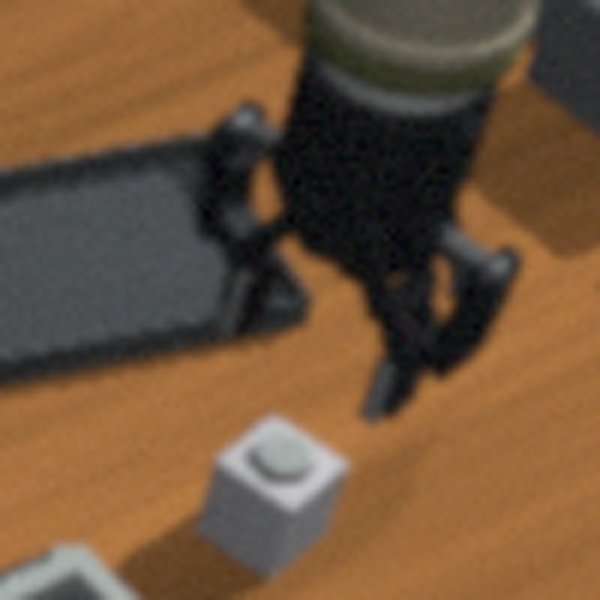

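Call:
{"method": "drive_tool", "body": {
  "moves": [
    {"dp": [1,0,20],"spin": 0},
    {"dp": [1,0,40],"spin": 0},
    {"dp": [1,0,60],"spin": 0},
    {"dp": [1,0,70],"spin": 0},
    {"dp": [1,0,70],"spin": 0}
  ]
}}

```text
clock: 8.2
eef_pos: [0.6169, 0.3276, 0.0013]
orientation: [[-0.215, 0.977, -0.001], [0.977, 0.215, -0.001], [-0.001, -0.002, -1.0]]
ft_force: [-0.5, -0.0, 0.3]
width: 0.773
```

```bash
python3 -c "
from h import *
d=shot('scene','s7')
c=d['image'][110:210,350:450];cv2.imwrite('pics/c_s7.png',cv2.cvtColor(cv2.resize(c,None,fx=6,fy=6,interpolation=cv2.INTER_CUBIC),cv2.COLOR_RGB2BGR))
"
```

```text
(no output)
```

View pics/c_s7.png

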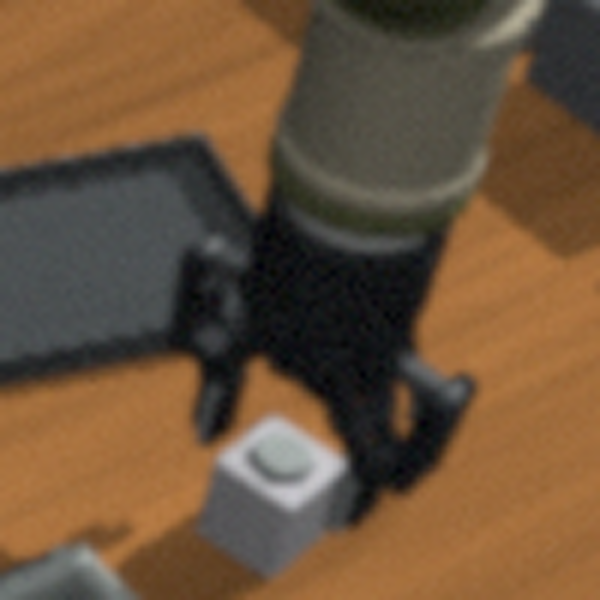

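Call:
{"method": "drive_tool", "body": {
  "moves": [
    {"dp": [0,0,7],"spin": 0},
    {"dp": [0,0,14],"spin": 0},
    {"dp": [0,0,14],"spin": 0},
    {"dp": [0,0,14],"spin": 0}
  ]
}}

```text
clock: 8.75
eef_pos: [0.6175, 0.328, -0.0113]
orientation: [[-0.215, 0.977, 0.0], [0.977, 0.215, 0.0], [0.0, 0.0, -1.0]]
ft_force: [0.5, -0.1, -0.6]
width: 0.773
```

Call:
{"method": "drive_tool", "body": {
  "moves": [
    {"dp": [0,0,0],"spin": 0},
    {"dp": [0,0,0],"spin": 0},
    {"dp": [0,0,0],"spin": 0},
    {"dp": [0,0,0],"spin": 0}
  ],
  "gripper": 36,
  "newtons": 40
}}

```text
clock: 9.25
eef_pos: [0.6174, 0.328, -0.011]
orientation: [[-0.215, 0.977, 0.0], [0.977, 0.215, 0.0], [0.0, 0.0, -1.0]]
ft_force: [-2.2, 0.0, 6.1]
width: 0.501
```

Call:
{"method": "drive_tool", "body": {
  "moves": [
    {"dp": [0,0,-20],"spin": 0},
    {"dp": [0,0,-50],"spin": 0},
    {"dp": [0,0,-70],"spin": 0},
    {"dp": [0,0,-70],"spin": 0}
  ]
}}

```text
clock: 9.75
eef_pos: [0.6185, 0.3286, 0.0607]
orientation: [[-0.215, 0.977, 0.003], [0.977, 0.215, 0.002], [0.001, 0.003, -1.0]]
ft_force: [0.6, -0.2, -3.5]
width: 0.506
```

```bash
python3 -c "
from h import *
d=shot('scene','s8')
c=d['image'][110:210,350:450];cv2.imwrite('pics/c_s8.png',cv2.cvtColor(cv2.resize(c,None,fx=6,fy=6,interpolation=cv2.INTER_CUBIC),cv2.COLOR_RGB2BGR))
go(.631,.0215,.06,-.3)
"
```

```text
dp [-302.4, -53.0, -0.9] spin 12.7 | at [0.6177, 0.3283, 0.0593] jaw 12.4 rows>= 5 t 9.8 q7 -0.13
```

View pics/c_s8.png

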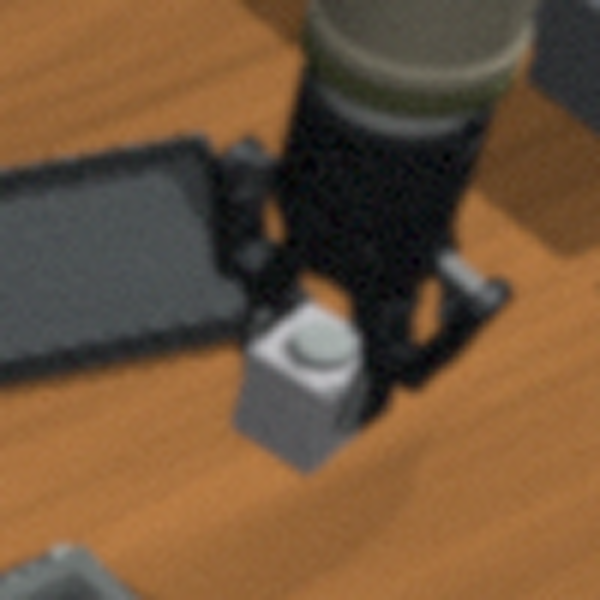

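Call:
{"method": "drive_tool", "body": {
  "moves": [
    {"dp": [-45,-8,0],"spin": 2},
    {"dp": [-100,-18,0],"spin": 4},
    {"dp": [-155,-27,0],"spin": 6},
    {"dp": [-210,-37,0],"spin": 8},
    {"dp": [-260,-45,0],"spin": 11},
    {"dp": [-302,-53,0],"spin": 12.7},
    {"dp": [-302,-53,0],"spin": 12.7},
    {"dp": [-302,-53,0],"spin": 12.7}
  ]
}}

```text
clock: 10.8
eef_pos: [0.63, 0.0221, 0.0577]
orientation: [[0.005, 1.0, -0.001], [1.0, -0.005, 0.0], [0.0, -0.001, -1.0]]
ft_force: [0.6, 1.1, -3.9]
width: 0.513
```

```bash
python3 -c "
from h import *
d=shot('scene','s9');shot('top','t9')
for f in ('s9','t9'):
  d=load(f); P=cloud(d)
  m=(abs(P[...,0]-.631)<.05)&(abs(P[...,1]-.0215)<.05)&(P[...,2]>.107)&(P[...,2]<.135)&(d['image'].min(2)>(100 if f=='s9' else 150)); q=P[m]
  if len(q)>20: r=cv2.minAreaRect((q[:,:2]*1000).astype(np.float32));print(f,len(q),r,np.median(q[:,2]))
d=load('s9')
c=d['image'][150:300,220:390];cv2.imwrite('pics/c_s9.png',cv2.cvtColor(cv2.resize(c,None,fx=4.5,fy=4,interpolation=cv2.INTER_CUBIC),cv2.COLOR_RGB2BGR))
go(.631,.0215,-.001,-.3)
"
```

```text
s9 149 ((626.7254638671875, 13.58211898803711), (45.76591491699219, 37.4239501953125), 19.374258041381836) 0.11882495615605937
dp [-1.8, 0.8, 59.0] spin 0.1 | at [0.6303, 0.0233, 0.058] jaw -0.2 rows>= 1 t 10.9 q7 0.11
```

View pics/c_s9.png

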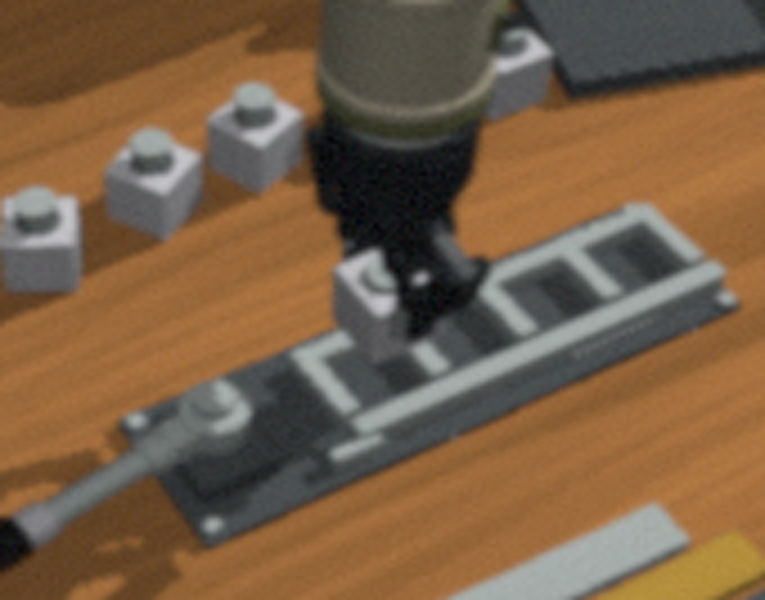

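Call:
{"method": "drive_tool", "body": {
  "moves": [
    {"dp": [-2,1,12],"spin": 0},
    {"dp": [-2,1,24],"spin": 0},
    {"dp": [-2,1,36],"spin": 0},
    {"dp": [-2,1,40],"spin": 0},
    {"dp": [-2,1,40],"spin": 0}
  ]
}}

```text
clock: 11.52
eef_pos: [0.6314, 0.0196, 0.0181]
orientation: [[0.005, 1.0, -0.001], [1.0, -0.005, -0.0], [-0.0, -0.001, -1.0]]
ft_force: [-0.7, 0.3, -1.8]
width: 0.51
```

```bash
python3 -c "
from h import *
d=shot('scene','s10')
c=d['image'][170:290,240:390];cv2.imwrite('pics/c_s10.png',cv2.cvtColor(cv2.resize(c,None,fx=5,fy=5,interpolation=cv2.INTER_CUBIC),cv2.COLOR_RGB2BGR))
go(.631,.0215,-.001,-.3)
"
```

```text
dp [1.9, -0.7, 19.5] spin 0.0 | at [0.6316, 0.0196, 0.0185] jaw -0.3 rows>= 1 t 11.57 q7 0.13
```

View pics/c_s10.png

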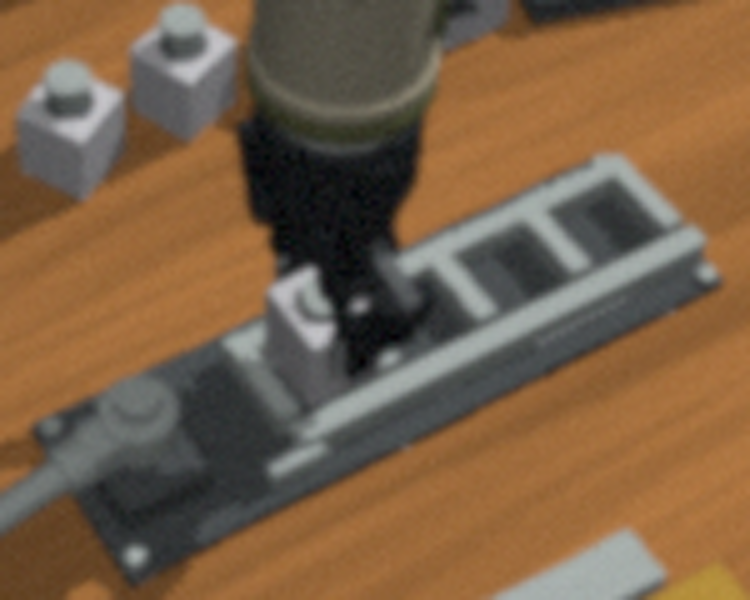

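Call:
{"method": "drive_tool", "body": {
  "moves": [
    {"dp": [2,-0.5,0],"spin": 0},
    {"dp": [2,-0.5,3],"spin": 0},
    {"dp": [2,-0.5,6],"spin": 0},
    {"dp": [2,-0.5,9],"spin": 0},
    {"dp": [2,-0.5,12],"spin": 0},
    {"dp": [2,-0.5,12],"spin": 0}
  ]
}}

```text
clock: 12.32
eef_pos: [0.631, 0.0216, 0.0063]
orientation: [[0.005, 1.0, -0.0], [1.0, -0.005, -0.0], [-0.0, -0.0, -1.0]]
ft_force: [0.1, -0.2, -3.2]
width: 0.51
```

Call:
{"method": "drive_tool", "body": {
  "moves": [
    {"dp": [0,0,3],"spin": 0},
    {"dp": [0,0,6],"spin": 0},
    {"dp": [0,0,8],"spin": 0},
    {"dp": [0,0,9],"spin": 0},
    {"dp": [0,0,9],"spin": 0}
  ]
}}

```text
clock: 12.95
eef_pos: [0.6311, 0.0217, -0.0025]
orientation: [[0.005, 1.0, -0.0], [1.0, -0.005, -0.0], [-0.0, -0.0, -1.0]]
ft_force: [-0.1, -0.3, -1.9]
width: 0.506
```

Call:
{"method": "drive_tool", "body": {
  "moves": [
    {"dp": [0,0,0.5],"spin": 0},
    {"dp": [0,0,1],"spin": 0},
    {"dp": [0,0,1],"spin": 0}
  ]
}}

```text
clock: 13.32
eef_pos: [0.6312, 0.0217, -0.003]
orientation: [[0.005, 1.0, 0.0], [1.0, -0.005, 0.0], [0.0, 0.0, -1.0]]
ft_force: [-1.4, 0.4, 2.0]
width: 0.509
```

Call:
{"method": "drive_tool", "body": {
  "moves": [
    {"dp": [0,0,0],"spin": 0},
    {"dp": [0,0,0],"spin": 0},
    {"dp": [0,0,0],"spin": 0},
    {"dp": [0,0,-30],"spin": 0},
    {"dp": [0,0,-80],"spin": 0},
    {"dp": [0,0,-80],"spin": 0},
    {"dp": [0,0,-80],"spin": 0}
  ],
  "gripper": 66
}}

```text
clock: 14.2
eef_pos: [0.631, 0.0219, 0.0766]
orientation: [[0.005, 1.0, 0.0], [1.0, -0.005, 0.0], [0.0, 0.0, -1.0]]
ft_force: [-0.7, 0.0, -0.0]
width: 0.771
```

```bash
python3 -c "
from h import *
d=shot('scene','s11')
cv2.imwrite('pics/c_s11.png',cv2.cvtColor(cv2.resize(d['image'][120:300,140:420],None,fx=2.8,fy=2.8,interpolation=cv2.INTER_CUBIC),cv2.COLOR_RGB2BGR))
for s in stops(d): print(*s)
go(.4235,.0625,.075,21)
"
```

```text
[357.0, 67.0] 326 [29.0, 49.0, 38.0] [105.8, 582.8] [130.0, 18.6] 83.3 [0.0647, 0.0844]
[543.0, 78.0] 496 [66.0, 52.0, 32.0] [489.3, 1087.7] [145.2, 15.1] 0.6 [0.0615, 0.0837]
[471.0, 118.0] 3438 [70.0, 73.0, 75.0] [490.7, 719.8] [404.7, 109.8] 0.0 [0.0707, 0.0759]
[197.0, 115.0] 581 [94.0, 91.0, 78.0] [42.4, -9.3] [154.5, 79.6] 75.5 [0.061, 0.084]
[4.0, 160.0] 98 [30.0, 26.0, 24.0] [-66.8, -583.4] [28.3, 64.7] 82.3 [0.0469, 0.0513]
[335.0, 162.0] 130 [136.0, 138.0, 139.0] [453.4, 237.9] [41.8, 33.0] 83.5 [0.0502, 0.071]
[276.0, 179.0] 235 [136.0, 136.0, 136.0] [424.7, 62.3] [44.7, 45.9] 20.7 [0.05, 0.0715]
[254.0, 191.0] 247 [138.0, 138.0, 138.0] [429.2, -12.2] [45.7, 46.4] 28.5 [0.0502, 0.0708]
[228.0, 206.0] 257 [141.0, 141.0, 141.0] [442.5, -95.5] [44.7, 46.7] 63.1 [0.0497, 0.0703]
[171.0, 211.0] 266 [30.0, 117.0, 112.0] [383.2, -233.2] [44.9, 45.0] 28.9 [0.0498, 0.0717]
[305.0, 237.0] 334 [145.0, 146.0, 148.0] [633.1, 22.5] [44.7, 45.5] 1.5 [0.0576, 0.0645]
[231.0, 279.0] 1160 [73.0, 73.0, 71.0] [649.0, -184.0] [39.3, 244.3] 10.0 [0.0586, 0.0707]
[119.0, 297.0] 338 [69.0, 69.0, 70.0] [561.4, -425.3] [51.3, 38.5] 89.8 [0.0671, 0.0846]
[39.0, 337.0] 476 [48.0, 51.0, 52.0] [568.1, -591.8] [37.0, 79.6] 48.7 [0.0615, 0.0842]
dp [39.7, -207.2, 1.1] spin -21.3 | at [0.6306, 0.0218, 0.0759] jaw -0.3 rows>= 4 t 14.25 q7 0.11
```

View pics/c_s11.png

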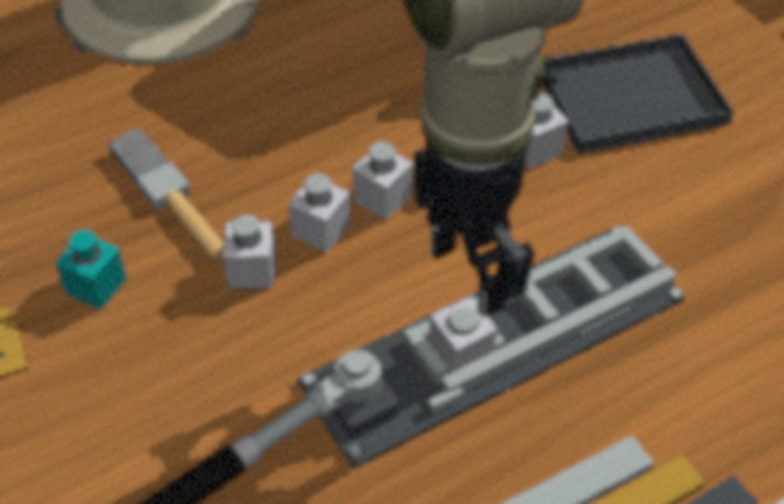

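Pocket 1 is filled: the stop's top is at z 0.058 and upright. Next, S4 at (0.423, 0.0625).

Call:
{"method": "drive_tool", "body": {
  "moves": [
    {"dp": [40,-207,0],"spin": -21},
    {"dp": [40,-207,0],"spin": -21},
    {"dp": [40,-207,0],"spin": -21},
    {"dp": [40,-207,0],"spin": -21},
    {"dp": [40,-207,0],"spin": -21},
    {"dp": [40,-207,20],"spin": -21},
    {"dp": [40,-207,29],"spin": -21},
    {"dp": [40,-207,29],"spin": -21}
  ],
  "gripper": 0
}}

```text
clock: 15.25
eef_pos: [0.4246, 0.0623, 0.0467]
orientation: [[-0.353, 0.936, -0.002], [0.936, 0.353, -0.001], [0.0, -0.002, -1.0]]
ft_force: [-0.9, -0.3, 0.2]
width: 0.004
```

```bash
python3 -c "
from h import *
go(.4227,.0625,.032,21)
"
```

```text
dp [0.8, -1.7, 14.7] spin -0.3 | at [0.4246, 0.0623, 0.0467] jaw 20.7 rows>= 1 t 15.25 q7 0.27
```

Call:
{"method": "drive_tool", "body": {
  "moves": [
    {"dp": [0,-1,5],"spin": 0},
    {"dp": [0,-1,7],"spin": 0},
    {"dp": [0,-1,9],"spin": 0},
    {"dp": [0,-1,11],"spin": 0},
    {"dp": [0,-1,12.5],"spin": 0},
    {"dp": [0,-1,12.5],"spin": 0}
  ]
}}

```text
clock: 16.0
eef_pos: [0.4235, 0.0623, 0.0353]
orientation: [[-0.354, 0.935, 0.0], [0.935, 0.354, 0.0], [-0.0, 0.0, -1.0]]
ft_force: [-0.9, -0.1, 1.2]
width: -0.003
```

Call:
{"method": "drive_tool", "body": {
  "moves": [
    {"dp": [0,0,0.5],"spin": 0},
    {"dp": [0,0,1],"spin": 0}
  ]
}}

```text
clock: 16.25
eef_pos: [0.4235, 0.0624, 0.0343]
orientation: [[-0.354, 0.935, 0.001], [0.935, 0.354, 0.0], [-0.0, 0.001, -1.0]]
ft_force: [-0.4, 0.3, 5.5]
width: -0.001
```

```bash
python3 -c "
from h import *
d=shot('scene','s12')
cv2.imwrite('pics/c_s12.png',cv2.cvtColor(cv2.resize(d['image'][130:230,220:320],None,fx=6,fy=6,interpolation=cv2.INTER_CUBIC),cv2.COLOR_RGB2BGR))
o=get_obs();print(o['eef_pos'],o['ft_force'],o['ft_torque'])
"
```

```text
[0.42351922 0.0623334  0.03425529] [-0.5802432  -0.15199613  5.17040391] [-0.07445001  0.0567145   0.00509445]
```

View pics/c_s12.png

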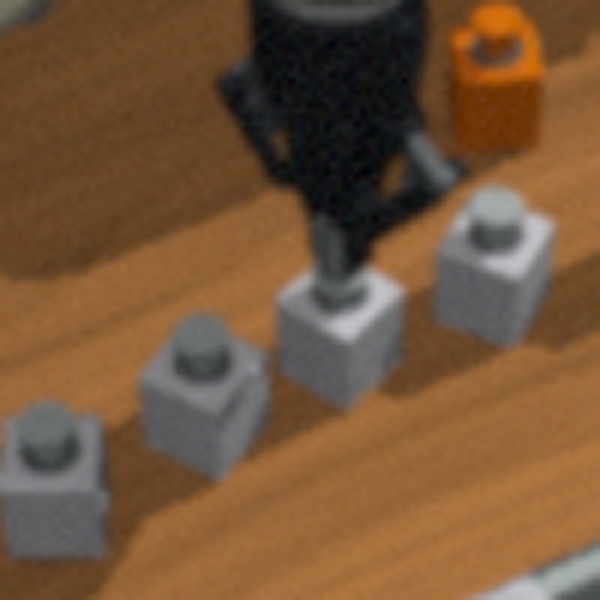

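Call:
{"method": "drive_tool", "body": {
  "moves": [
    {"dp": [0,0,1],"spin": 0},
    {"dp": [0,0,1.5],"spin": 0},
    {"dp": [0,0,1.5],"spin": 0}
  ]
}}

```text
clock: 16.68
eef_pos: [0.4235, 0.0623, 0.0328]
orientation: [[-0.354, 0.935, 0.0], [0.935, 0.354, 0.0], [-0.0, 0.0, -1.0]]
ft_force: [-0.4, -0.4, 4.2]
width: -0.001
```

Call:
{"method": "drive_tool", "body": {
  "moves": [
    {"dp": [0,0,2],"spin": 0},
    {"dp": [0,0,4],"spin": 0},
    {"dp": [0,0,6],"spin": 0},
    {"dp": [0,0,7.5],"spin": 0},
    {"dp": [0,0,8.5],"spin": 0},
    {"dp": [0,0,8.5],"spin": 0}
  ]
}}

```text
clock: 17.42
eef_pos: [0.4235, 0.0623, 0.0243]
orientation: [[-0.354, 0.935, 0.001], [0.935, 0.354, 0.0], [-0.0, 0.001, -1.0]]
ft_force: [-0.1, -0.5, 7.3]
width: -0.006
```

Call:
{"method": "drive_tool", "body": {
  "moves": [
    {"dp": [0,0,0.5],"spin": 0},
    {"dp": [0,0,1],"spin": 0},
    {"dp": [0,0,1],"spin": 0}
  ]
}}

```text
clock: 17.8
eef_pos: [0.4236, 0.0623, 0.0241]
orientation: [[-0.354, 0.935, 0.001], [0.935, 0.354, 0.001], [-0.0, 0.002, -1.0]]
ft_force: [-2.6, -0.4, 24.6]
width: 0.001
```

S4 works too. Lift, open, check and grip it.

Call:
{"method": "drive_tool", "body": {
  "moves": [
    {"dp": [0,0,-30],"spin": 0},
    {"dp": [0,0,-55],"spin": 0},
    {"dp": [0,0,-55],"spin": 0},
    {"dp": [0,0,-55],"spin": 0},
    {"dp": [0,0,-55],"spin": 0}
  ],
  "gripper": 66
}}

```text
clock: 18.42
eef_pos: [0.4229, 0.0622, 0.0773]
orientation: [[-0.354, 0.935, -0.001], [0.935, 0.354, -0.0], [0.0, -0.001, -1.0]]
ft_force: [-0.1, -0.6, -0.3]
width: 0.774
```

```bash
python3 -c "
from h import *
d=shot('scene','s13')
for s in stops(d):
  if abs(s[3][0]-430)<30 and abs(s[3][1])<200: print(*s)
go(.4225,.0625,-.0115,21)
"
```

```text
[303.0, 170.0] 218 [137.0, 136.0, 137.0] [429.5, 144.0] [46.2, 44.4] 37.5 [0.05, 0.0701]
[276.0, 180.0] 218 [154.0, 154.0, 154.0] [424.0, 62.5] [46.3, 48.0] 21.3 [0.0501, 0.0571]
[254.0, 191.0] 248 [137.0, 137.0, 137.0] [430.6, -12.4] [44.4, 45.5] 24.4 [0.0497, 0.0712]
[228.0, 206.0] 262 [112.0, 112.0, 112.0] [442.2, -95.7] [44.0, 47.2] 59.5 [0.0501, 0.0704]
dp [0.4, -0.2, 88.8] spin -0.3 | at [0.4229, 0.0622, 0.0773] jaw 20.7 rows>= 2 t 18.48 q7 0.27
```

Call:
{"method": "drive_tool", "body": {
  "moves": [
    {"dp": [0,0,40],"spin": 0},
    {"dp": [0,0,70],"spin": 0},
    {"dp": [0,0,88],"spin": 0},
    {"dp": [0,0,88],"spin": 0},
    {"dp": [0,0,88],"spin": 0}
  ]
}}

```text
clock: 19.1
eef_pos: [0.4246, 0.0621, -0.0085]
orientation: [[-0.36, 0.933, -0.006], [0.933, 0.36, -0.002], [0.0, -0.006, -1.0]]
ft_force: [3.2, 6.3, 0.3]
width: 0.772
```

Call:
{"method": "drive_tool", "body": {
  "moves": [
    {"dp": [0,0,0],"spin": 0},
    {"dp": [0,0,0],"spin": 0},
    {"dp": [0,0,0],"spin": 0},
    {"dp": [0,0,-20],"spin": 0},
    {"dp": [0,0,-50],"spin": 0},
    {"dp": [0,0,-70],"spin": 0},
    {"dp": [0,0,-70],"spin": 0}
  ],
  "gripper": 36
}}

```text
clock: 19.98
eef_pos: [0.4261, 0.0632, 0.0633]
orientation: [[-0.352, 0.936, -0.002], [0.936, 0.352, 0.0], [0.001, -0.001, -1.0]]
ft_force: [-0.7, 0.7, -4.3]
width: 0.506
```

```bash
python3 -c "
from h import *
d=shot('scene','s14')
cv2.imwrite('pics/c_s14.png',cv2.cvtColor(cv2.resize(d['image'][130:230,220:320],None,fx=5,fy=5,interpolation=cv2.INTER_CUBIC),cv2.COLOR_RGB2BGR))
go(.631,.0815,.06,-.3)
"
```

```text
dp [-55.3, 198.5, 2.1] spin 21.0 | at [0.4258, 0.0632, 0.0626] jaw 20.7 rows>= 4 t 20.02 q7 1.01
```

View pics/c_s14.png

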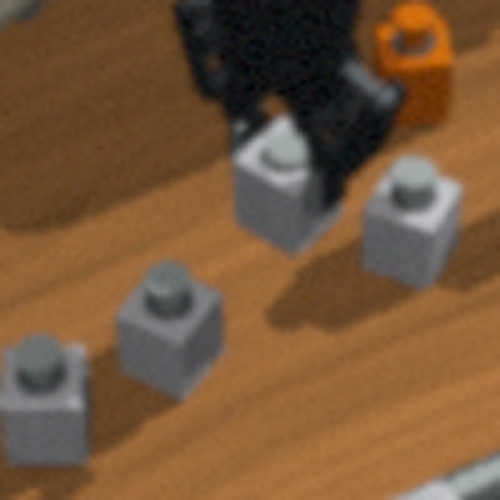

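Call:
{"method": "drive_tool", "body": {
  "moves": [
    {"dp": [-15,50,-5],"spin": 5},
    {"dp": [-29,100,-5],"spin": 11},
    {"dp": [-43,150,-5],"spin": 16},
    {"dp": [-55,198,-5],"spin": 21},
    {"dp": [-55,198,-5],"spin": 21},
    {"dp": [-55,198,-5],"spin": 21},
    {"dp": [-55,198,0],"spin": 21}
  ]
}}

```text
clock: 20.9
eef_pos: [0.6289, 0.0809, 0.0611]
orientation: [[0.006, 1.0, -0.005], [1.0, -0.006, 0.0], [0.0, -0.005, -1.0]]
ft_force: [0.5, 0.6, -3.7]
width: 0.506
```

```bash
python3 -c "
from h import *
d=shot('scene','s15')
cv2.imwrite('pics/c_s15.png',cv2.cvtColor(cv2.resize(d['image'][150:290,250:390],None,fx=4.2,fy=4.2,interpolation=cv2.INTER_CUBIC),cv2.COLOR_RGB2BGR))
go(.631,.0815,.018,-.3); print(get_obs()['q'].round(2))
"
```

```text
dp [0.4, 2.6, 42.5] spin -0.0 | at [0.6287, 0.0811, 0.0606] jaw -0.3 rows>= 1 t 20.95 q7 0.58
[-0.68  0.81  0.76  1.95 -0.83  0.74  0.58]
```

View pics/c_s15.png

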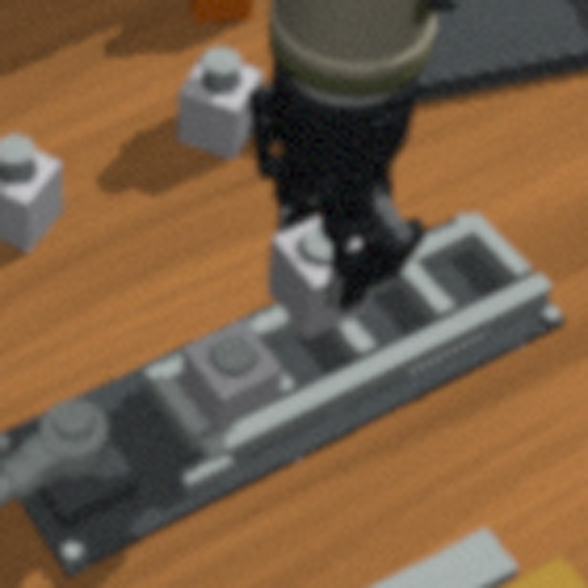

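Call:
{"method": "drive_tool", "body": {
  "moves": [
    {"dp": [0.5,2.5,12],"spin": 0},
    {"dp": [0.5,2.5,24],"spin": 0},
    {"dp": [0.5,2.5,36],"spin": 0},
    {"dp": [0.5,2.5,40],"spin": 0},
    {"dp": [0.5,2.5,40],"spin": 0}
  ]
}}

```text
clock: 21.58
eef_pos: [0.6322, 0.0815, 0.0213]
orientation: [[0.005, 1.0, -0.005], [1.0, -0.005, -0.001], [-0.001, -0.005, -1.0]]
ft_force: [0.0, -0.2, -3.6]
width: 0.513
```

```bash
python3 -c "
from h import *
d=shot('scene','s16')
cv2.imwrite('pics/c_s16.png',cv2.cvtColor(cv2.resize(d['image'][170:270,270:370],None,fx=6,fy=6,interpolation=cv2.INTER_CUBIC),cv2.COLOR_RGB2BGR))
go(.631,.0815,.006,-.3)
"
```

```text
dp [-0.0, -1.4, 15.7] spin 0.0 | at [0.6325, 0.0815, 0.0217] jaw -0.3 rows>= 1 t 21.62 q7 0.62
```

View pics/c_s16.png

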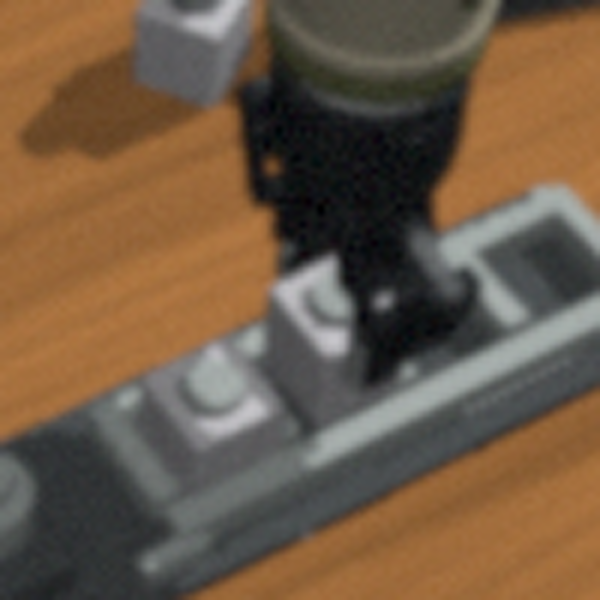

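Call:
{"method": "drive_tool", "body": {
  "moves": [
    {"dp": [0,-1.5,0],"spin": 0},
    {"dp": [0,-1.5,4],"spin": 0},
    {"dp": [0,-1.5,8],"spin": 0},
    {"dp": [0,-1.5,12],"spin": 0},
    {"dp": [0,-1.5,15],"spin": 0},
    {"dp": [0,-1.5,15],"spin": 0}
  ]
}}

```text
clock: 22.38
eef_pos: [0.6307, 0.0816, 0.0063]
orientation: [[0.005, 1.0, -0.005], [1.0, -0.005, -0.001], [-0.001, -0.005, -1.0]]
ft_force: [-0.8, -0.2, -2.9]
width: 0.505
```

Call:
{"method": "drive_tool", "body": {
  "moves": [
    {"dp": [0,0,3],"spin": 0},
    {"dp": [0,0,6],"spin": 0},
    {"dp": [0,0,7],"spin": 0},
    {"dp": [0,0,8],"spin": 0},
    {"dp": [0,0,8],"spin": 0}
  ]
}}

```text
clock: 23.0
eef_pos: [0.6308, 0.0817, 0.0001]
orientation: [[0.005, 1.0, -0.004], [1.0, -0.005, 0.001], [0.001, -0.004, -1.0]]
ft_force: [-5.7, 1.2, 13.9]
width: 0.509
```

Call:
{"method": "drive_tool", "body": {
  "moves": [
    {"dp": [0,0,-1],"spin": 0},
    {"dp": [0,0,-1],"spin": 0},
    {"dp": [0,0,-1],"spin": 0},
    {"dp": [0,0,-1],"spin": 0},
    {"dp": [0,0,-30],"spin": 0},
    {"dp": [0,0,-80],"spin": 0},
    {"dp": [0,0,-80],"spin": 0},
    {"dp": [0,0,-80],"spin": 0}
  ],
  "gripper": 66
}}

```text
clock: 24.0
eef_pos: [0.6309, 0.0822, 0.0784]
orientation: [[0.004, 1.0, -0.004], [1.0, -0.004, -0.0], [-0.0, -0.004, -1.0]]
ft_force: [-0.3, 0.4, 0.0]
width: 0.774
```

```bash
python3 -c "
from h import *
d=shot('scene','s17')
cv2.imwrite('pics/c_s17.png',cv2.cvtColor(cv2.resize(d['image'][120:300,140:420],None,fx=2.8,fy=2.8,interpolation=cv2.INTER_CUBIC),cv2.COLOR_RGB2BGR))
for s in stops(d): 
  if 400<s[3][0]<700 and abs(s[3][1])<300:print(*s)
go(.4285,-.0127,.08,28); print(get_obs()['q'].round(2))
"
```

```text
[302.0, 170.0] 207 [134.0, 134.0, 135.0] [429.4, 144.2] [43.7, 43.7] 30.0 [0.0505, 0.0706]
[254.0, 191.0] 247 [139.0, 139.0, 139.0] [429.9, -13.6] [45.0, 45.3] 28.8 [0.0501, 0.0716]
[228.0, 206.0] 261 [141.0, 141.0, 141.0] [442.1, -95.6] [43.9, 48.1] 58.9 [0.0502, 0.0712]
[325.0, 227.0] 332 [146.0, 146.0, 148.0] [632.4, 83.0] [46.3, 45.1] 1.0 [0.0573, 0.0647]
[305.0, 237.0] 344 [147.0, 148.0, 149.0] [633.7, 22.0] [45.3, 44.1] 0.7 [0.0574, 0.0645]
[231.0, 279.0] 1168 [66.0, 65.0, 63.0] [649.4, -184.0] [39.9, 244.1] 10.3 [0.0587, 0.0704]
dp [-95.7, -201.6, -1.0] spin -28.3 | at [0.6305, 0.0821, 0.0779] jaw -0.3 rows>= 4 t 24.05 q7 0.56
[-0.69  0.79  0.79  1.94 -0.8   0.77  0.56]
```

View pics/c_s17.png

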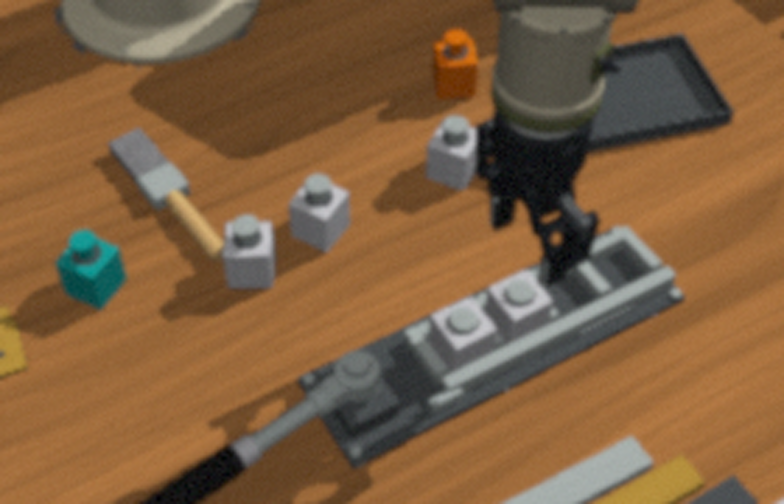

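```bash
python3 -c "
from h import *
go(.4405,-.0956,.08,-30)"
```

```text
dp [-178.5, -189.3, -1.1] spin 29.7 | at [0.6305, 0.0821, 0.0779] jaw -0.3 rows>= 5 t 24.05 q7 0.56
```

Call:
{"method": "drive_tool", "body": {
  "moves": [
    {"dp": [-178,-189,0],"spin": 30},
    {"dp": [-178,-189,0],"spin": 30},
    {"dp": [-178,-189,0],"spin": 30},
    {"dp": [-178,-189,0],"spin": 30},
    {"dp": [-178,-189,0],"spin": 30},
    {"dp": [-178,-189,0],"spin": 30},
    {"dp": [-178,-189,20],"spin": 30},
    {"dp": [-178,-189,31],"spin": 30},
    {"dp": [-178,-189,31],"spin": 30}
  ],
  "gripper": 0
}}

```text
clock: 25.18
eef_pos: [0.442, -0.0943, 0.0477]
orientation: [[0.502, 0.865, -0.005], [0.865, -0.502, 0.0], [-0.002, -0.004, -1.0]]
ft_force: [-0.4, -1.7, -0.5]
width: -0.0
```

```bash
python3 -c "
from h import *
go(.4405,-.0956,.0338,-30);print(get_obs()['q'].round(2))"
```

```text
dp [-1.9, -0.5, 13.9] spin -0.2 | at [0.442, -0.0943, 0.0477] jaw -30.2 rows>= 1 t 25.18 q7 0.65
[-0.33  0.65  0.63  2.36 -1.03  0.43  0.65]
```

Call:
{"method": "drive_tool", "body": {
  "moves": [
    {"dp": [-2,0,3],"spin": 0},
    {"dp": [-2,0,6],"spin": 0}
  ]
}}

```text
clock: 25.42
eef_pos: [0.4404, -0.0969, 0.0425]
orientation: [[0.504, 0.864, -0.004], [0.864, -0.504, -0.001], [-0.003, -0.003, -1.0]]
ft_force: [0.1, -0.5, 0.1]
width: -0.001
```

```bash
python3 -c "
from h import *
go(.4405,-.0956,.0338,-30);print(get_obs()['q'].round(3))"
```

```text
dp [1.2, -0.6, 8.7] spin -0.2 | at [0.4404, -0.0969, 0.0425] jaw -30.2 rows>= 1 t 25.43 q7 0.65
[-0.299  0.649  0.583  2.367 -1.027  0.398  0.649]
```

Call:
{"method": "drive_tool", "body": {
  "moves": [
    {"dp": [1,0,3],"spin": 0},
    {"dp": [1,0,5],"spin": 0},
    {"dp": [1,0,7],"spin": 0},
    {"dp": [1,0,8.5],"spin": 0},
    {"dp": [1,0,8.5],"spin": 0}
  ]
}}

```text
clock: 26.05
eef_pos: [0.4408, -0.096, 0.0341]
orientation: [[0.504, 0.864, -0.004], [0.864, -0.504, -0.0], [-0.002, -0.003, -1.0]]
ft_force: [0.5, 1.4, 2.0]
width: -0.0
```

Call:
{"method": "drive_tool", "body": {
  "moves": [
    {"dp": [0,0,0.5],"spin": 0},
    {"dp": [0,0,1],"spin": 0},
    {"dp": [0,0,1.5],"spin": 0}
  ]
}}

```text
clock: 26.42
eef_pos: [0.4408, -0.096, 0.0327]
orientation: [[0.504, 0.864, -0.004], [0.864, -0.504, -0.0], [-0.002, -0.003, -1.0]]
ft_force: [1.7, 1.6, 5.3]
width: -0.003
```

Call:
{"method": "drive_tool", "body": {
  "moves": [
    {"dp": [0,0,2],"spin": 0},
    {"dp": [0,0,4],"spin": 0},
    {"dp": [0,0,6],"spin": 0},
    {"dp": [0,0,7.5],"spin": 0},
    {"dp": [0,0,7.5],"spin": 0}
  ]
}}

```text
clock: 27.05
eef_pos: [0.4407, -0.0961, 0.0251]
orientation: [[0.504, 0.864, -0.004], [0.864, -0.504, -0.0], [-0.002, -0.003, -1.0]]
ft_force: [0.3, 2.0, 2.0]
width: 0.002
```

Call:
{"method": "drive_tool", "body": {
  "moves": [
    {"dp": [0,0,1],"spin": 0},
    {"dp": [0,0,2],"spin": 0},
    {"dp": [0,0,2],"spin": 0}
  ]
}}

```text
clock: 27.42
eef_pos: [0.4409, -0.0961, 0.0241]
orientation: [[0.505, 0.863, -0.002], [0.863, -0.505, 0.0], [-0.001, -0.002, -1.0]]
ft_force: [-1.7, 3.4, 25.8]
width: 0.005
```

S6 works. Pick it for pocket 3.

Call:
{"method": "drive_tool", "body": {
  "moves": [
    {"dp": [0,0,-30],"spin": 0},
    {"dp": [0,0,-55],"spin": 0},
    {"dp": [0,0,-55],"spin": 0},
    {"dp": [0,0,-55],"spin": 0},
    {"dp": [0,0,-55],"spin": 0}
  ],
  "gripper": 66
}}

```text
clock: 28.05
eef_pos: [0.4403, -0.0962, 0.0774]
orientation: [[0.504, 0.864, -0.005], [0.864, -0.504, -0.001], [-0.003, -0.004, -1.0]]
ft_force: [-0.9, -0.2, 0.8]
width: 0.773
```

```bash
python3 -c "
from h import *
d=shot('scene','s18')
for s in stops(d):
  if abs(s[3][0]-430)<30 and abs(s[3][1])<300: print(*s)
go(.4405,-.0958,-.0105,-30);print(get_obs()['q'].round(3))
"
```

```text
[332.0, 162.0] 213 [131.0, 132.0, 133.0] [445.9, 236.2] [44.4, 45.4] 87.1 [0.0503, 0.0706]
[302.0, 170.0] 218 [136.0, 136.0, 136.0] [428.6, 145.5] [44.2, 46.2] 33.6 [0.0503, 0.0704]
[254.0, 191.0] 245 [138.0, 138.0, 138.0] [429.9, -11.6] [44.3, 46.7] 25.9 [0.0498, 0.0713]
[228.0, 207.0] 239 [155.0, 155.0, 155.0] [442.2, -95.7] [44.0, 47.0] 59.3 [0.0495, 0.0569]
dp [0.8, 0.3, 87.9] spin -0.3 | at [0.4404, -0.0963, 0.0774] jaw -30.3 rows>= 2 t 28.1 q7 0.49
[-0.356  0.588  0.659  2.346 -0.858  0.463  0.492]
```

Call:
{"method": "drive_tool", "body": {
  "moves": [
    {"dp": [1,0,30],"spin": 0},
    {"dp": [1,0,55],"spin": 0},
    {"dp": [1,0,75],"spin": 0},
    {"dp": [1,0,87],"spin": 0},
    {"dp": [1,0,87],"spin": 0},
    {"dp": [1,0,87],"spin": 0}
  ]
}}

```text
clock: 28.85
eef_pos: [0.4408, -0.0957, -0.0089]
orientation: [[0.505, 0.863, -0.004], [0.863, -0.505, -0.001], [-0.003, -0.004, -1.0]]
ft_force: [0.1, -0.1, -0.3]
width: 0.773
```

Call:
{"method": "drive_tool", "body": {
  "moves": [
    {"dp": [0,0,0],"spin": 0},
    {"dp": [0,0,0],"spin": 0},
    {"dp": [0,0,0],"spin": 0},
    {"dp": [0,0,0],"spin": 0}
  ],
  "gripper": 36
}}

```text
clock: 29.35
eef_pos: [0.441, -0.0952, -0.0084]
orientation: [[0.504, 0.864, -0.003], [0.864, -0.504, -0.001], [-0.002, -0.003, -1.0]]
ft_force: [-2.1, 0.9, 5.8]
width: 0.512
```

Call:
{"method": "drive_tool", "body": {
  "moves": [
    {"dp": [0,0,-20],"spin": 0},
    {"dp": [0,0,-50],"spin": 0},
    {"dp": [0,0,-80],"spin": 0},
    {"dp": [0,0,-80],"spin": 0},
    {"dp": [0,0,-80],"spin": 0}
  ]
}}

```text
clock: 29.98
eef_pos: [0.4412, -0.0947, 0.0707]
orientation: [[0.503, 0.864, -0.004], [0.864, -0.503, -0.0], [-0.002, -0.003, -1.0]]
ft_force: [0.9, -0.2, -3.6]
width: 0.504
```

```bash
python3 -c "
from h import *
d=shot('scene','s19')
cv2.imwrite('pics/c_s19.png',cv2.cvtColor(cv2.resize(d['image'][130:250,180:320],None,fx=5,fy=5,interpolation=cv2.INTER_CUBIC),cv2.COLOR_RGB2BGR))
go(.631,.1415,.07,-.3);print(get_obs()['q'].round(3))
"
```

```text
dp [299.9, 45.2, -0.6] spin -29.9 | at [0.4409, -0.0949, 0.0704] jaw -30.2 rows>= 5 t 30.02 q7 0.44
[-0.307  0.581  0.576  2.348 -0.821  0.419  0.441]
```

View pics/c_s19.png

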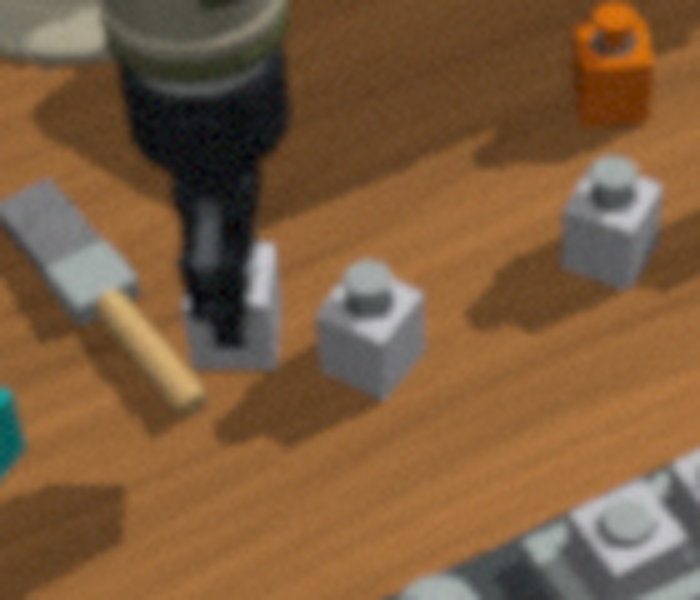

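Call:
{"method": "drive_tool", "body": {
  "moves": [
    {"dp": [55,5,-10],"spin": -5},
    {"dp": [110,15,-10],"spin": -10},
    {"dp": [165,25,-10],"spin": -16},
    {"dp": [220,34,-10],"spin": -22},
    {"dp": [265,40,-10],"spin": -27},
    {"dp": [300,45,-10],"spin": -30},
    {"dp": [300,45,-10],"spin": -30},
    {"dp": [300,45,-10],"spin": -30},
    {"dp": [300,45,10],"spin": -30},
    {"dp": [300,45,10],"spin": -30}
  ]
}}

```text
clock: 31.28
eef_pos: [0.6295, 0.1402, 0.058]
orientation: [[0.006, 1.0, -0.008], [1.0, -0.006, -0.001], [-0.001, -0.008, -1.0]]
ft_force: [-0.4, 0.0, -3.8]
width: 0.511
```

```bash
python3 -c "
from h import *
go(.631,.1415,.02,-.3);print(get_obs()['q'].round(3))
"
```

```text
dp [1.4, 1.8, 38.0] spin -0.1 | at [0.6295, 0.1402, 0.058] jaw -0.4 rows>= 1 t 31.27 q7 0.3
[-0.661  0.755  0.57   1.915 -0.64   0.668  0.302]
```

Call:
{"method": "drive_tool", "body": {
  "moves": [
    {"dp": [1,2,15],"spin": 0},
    {"dp": [1,2,30],"spin": 0},
    {"dp": [1,2,36],"spin": 0},
    {"dp": [1,2,36],"spin": 0}
  ]
}}

```text
clock: 31.78
eef_pos: [0.6328, 0.1418, 0.0235]
orientation: [[0.005, 1.0, -0.005], [1.0, -0.005, -0.001], [-0.001, -0.005, -1.0]]
ft_force: [0.8, -0.0, -3.3]
width: 0.507
```

```bash
python3 -c "
from h import *
d=shot('scene','s20')
cv2.imwrite('pics/c_s20.png',cv2.cvtColor(cv2.resize(d['image'][150:270,270:390],None,fx=5,fy=5,interpolation=cv2.INTER_CUBIC),cv2.COLOR_RGB2BGR))
go(.631,.1415,.006,-.3)
"
```

```text
dp [-0.3, -2.1, 18.0] spin 0.0 | at [0.6332, 0.1418, 0.024] jaw -0.3 rows>= 1 t 31.82 q7 0.33
```

View pics/c_s20.png

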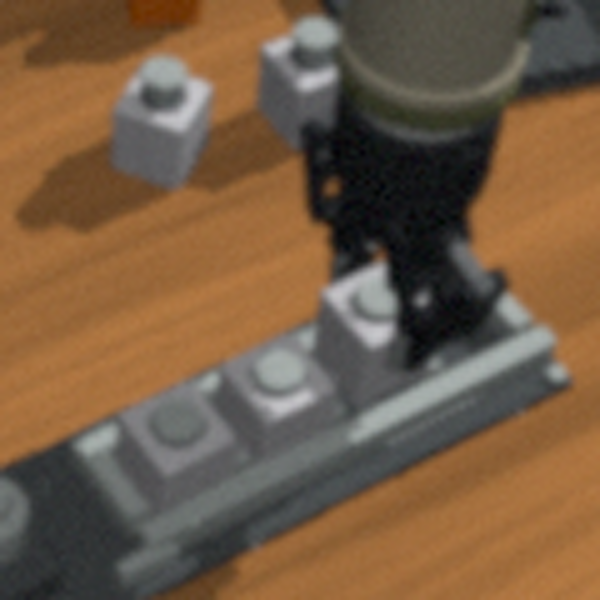

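Call:
{"method": "drive_tool", "body": {
  "moves": [
    {"dp": [0,-2,0],"spin": 0},
    {"dp": [0,-2,5],"spin": 0},
    {"dp": [0,-2,10],"spin": 0},
    {"dp": [0,-2,14],"spin": 0},
    {"dp": [0,-2,17],"spin": 0},
    {"dp": [0,-2,17],"spin": 0}
  ]
}}

```text
clock: 32.58
eef_pos: [0.6309, 0.1419, 0.0068]
orientation: [[0.005, 1.0, -0.005], [1.0, -0.005, -0.001], [-0.001, -0.005, -1.0]]
ft_force: [0.7, 0.4, -3.6]
width: 0.511
```

Call:
{"method": "drive_tool", "body": {
  "moves": [
    {"dp": [0,0,2],"spin": 0},
    {"dp": [0,0,4],"spin": 0},
    {"dp": [0,0,6],"spin": 0},
    {"dp": [0,0,7],"spin": 0},
    {"dp": [0,0,7],"spin": 0}
  ]
}}

```text
clock: 33.2
eef_pos: [0.631, 0.142, 0.0001]
orientation: [[0.005, 1.0, -0.004], [1.0, -0.005, -0.001], [-0.001, -0.004, -1.0]]
ft_force: [-0.3, -0.0, -3.4]
width: 0.507
```

Call:
{"method": "drive_tool", "body": {
  "moves": [
    {"dp": [0,0,0.5],"spin": 0},
    {"dp": [0,0,1],"spin": 0},
    {"dp": [0,0,1.5],"spin": 0}
  ]
}}

```text
clock: 33.58
eef_pos: [0.6311, 0.1421, -0.0003]
orientation: [[0.005, 1.0, -0.004], [1.0, -0.005, 0.0], [0.0, -0.004, -1.0]]
ft_force: [-4.4, -0.1, 13.5]
width: 0.509
```

Seated. Release and move toward the next.

Call:
{"method": "drive_tool", "body": {
  "moves": [
    {"dp": [0,0,-1],"spin": 0},
    {"dp": [0,0,-1],"spin": 0},
    {"dp": [0,0,-1],"spin": 0},
    {"dp": [0,0,-1],"spin": 0},
    {"dp": [0,0,-30],"spin": 0},
    {"dp": [0,0,-80],"spin": 0},
    {"dp": [0,0,-80],"spin": 0},
    {"dp": [0,0,-80],"spin": 0}
  ],
  "gripper": 66
}}

```text
clock: 34.58
eef_pos: [0.6311, 0.1424, 0.0784]
orientation: [[0.004, 1.0, -0.004], [1.0, -0.004, -0.0], [-0.0, -0.004, -1.0]]
ft_force: [-0.1, 0.1, -0.6]
width: 0.774
```

```bash
python3 -c "
from h import *
for n in ('scene','top'):
  d=shot(n,n[0]+'21')
  for s in stops(d): 
    if 400<s[3][0]<700 and abs(s[3][1])<300 and s[4][0]<50:print(n,*s)
go(.4435,.2362,.08,0); print(get_obs()['q'].round(2))
"
```

```text
scene [328.0, 161.0] 92 [115.0, 115.0, 115.0] [445.7, 229.1] [29.7, 44.8] 85.6 [0.0503, 0.0703]
scene [302.0, 170.0] 223 [138.0, 137.0, 137.0] [429.2, 144.8] [44.6, 47.9] 30.1 [0.05, 0.0711]
scene [254.0, 191.0] 247 [140.0, 140.0, 140.0] [430.0, -13.0] [44.7, 44.8] 29.7 [0.0498, 0.0719]
scene [344.0, 218.0] 321 [145.0, 146.0, 148.0] [632.8, 140.5] [46.7, 45.8] 0.8 [0.0574, 0.064]
scene [325.0, 227.0] 331 [147.0, 148.0, 150.0] [632.6, 83.1] [45.7, 45.5] 89.1 [0.057, 0.0647]
scene [305.0, 237.0] 340 [148.0, 149.0, 150.0] [633.4, 22.3] [45.7, 43.7] 0.5 [0.0574, 0.0647]
scene [231.0, 279.0] 1164 [66.0, 66.0, 63.0] [643.7, -185.1] [39.2, 244.5] 7.0 [0.0587, 0.0712]
top [341.0, 172.0] 1031 [106.0, 101.0, 97.0] [640.5, -185.4] [38.1, 244.4] 7.4 [0.0599, 0.0716]
top [211.0, 176.0] 200 [203.0, 198.0, 198.0] [630.2, 131.7] [26.9, 43.9] 89.6 [0.0587, 0.0659]
top [231.0, 176.0] 348 [217.0, 212.0, 213.0] [629.6, 82.3] [44.3, 43.1] 89.7 [0.0587, 0.0663]
top [256.0, 176.0] 342 [219.0, 215.0, 215.0] [630.4, 22.8] [44.6, 43.1] 0.9 [0.0587, 0.0651]
top [165.0, 253.0] 355 [212.0, 206.0, 206.0] [442.9, 236.5] [44.6, 43.7] 87.2 [0.0508, 0.0714]
top [203.0, 260.0] 352 [216.0, 210.0, 210.0] [426.3, 145.3] [44.7, 44.2] 32.8 [0.0513, 0.0712]
top [270.0, 261.0] 342 [223.0, 217.0, 215.0] [427.3, -13.3] [43.6, 43.6] 27.6 [0.051, 0.073]
dp [93.2, -187.6, -1.4] spin -0.3 | at [0.6307, 0.1421, 0.0776] jaw -0.3 rows>= 4 t 34.67 q7 0.29
[-0.68  0.73  0.6   1.9  -0.62  0.7   0.29]
```

View pics/s21.png

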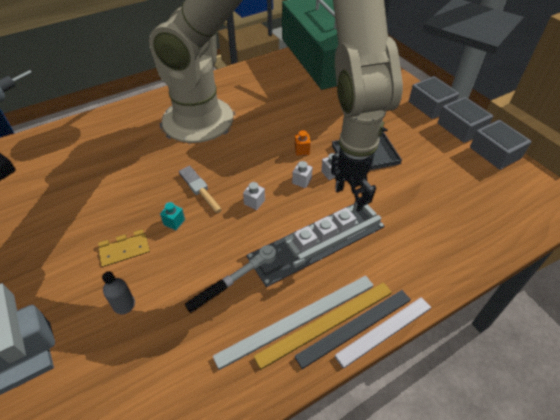

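Call:
{"method": "drive_tool", "body": {
  "moves": [
    {"dp": [93,-188,0],"spin": 0},
    {"dp": [93,-188,0],"spin": 0},
    {"dp": [93,-188,0],"spin": 0},
    {"dp": [93,-188,0],"spin": 0},
    {"dp": [93,-188,0],"spin": 0},
    {"dp": [93,-188,20],"spin": 0},
    {"dp": [93,-188,31],"spin": 0},
    {"dp": [93,-188,31],"spin": 0}
  ],
  "gripper": 0
}}

```text
clock: 35.67
eef_pos: [0.4441, 0.2349, 0.0475]
orientation: [[0.006, 1.0, -0.005], [1.0, -0.006, -0.002], [-0.002, -0.005, -1.0]]
ft_force: [-0.3, 0.2, 0.4]
width: 0.002
```

```bash
python3 -c "
from h import *
go(.4435,.2363,.0338,0);print(get_obs()['q'].round(2))"
```

```text
dp [1.4, -0.6, 13.7] spin -0.4 | at [0.4441, 0.2349, 0.0475] jaw -0.4 rows>= 1 t 35.67 q7 0.19
[-0.93  0.65  0.5   2.25 -0.77  0.43  0.19]
```

Call:
{"method": "drive_tool", "body": {
  "moves": [
    {"dp": [1,-1,4],"spin": 0},
    {"dp": [1,-1,7],"spin": 0},
    {"dp": [1,-1,10],"spin": 0},
    {"dp": [1,-1,12],"spin": 0},
    {"dp": [1,-1,13],"spin": 0},
    {"dp": [1,-1,13],"spin": 0}
  ]
}}

```text
clock: 36.42
eef_pos: [0.4428, 0.237, 0.0355]
orientation: [[0.005, 1.0, -0.004], [1.0, -0.005, -0.0], [-0.0, -0.004, -1.0]]
ft_force: [-0.5, 1.1, 2.8]
width: 0.001
```

Call:
{"method": "drive_tool", "body": {
  "moves": [
    {"dp": [0,0,0.5],"spin": 0},
    {"dp": [0,0,1],"spin": 0},
    {"dp": [0,0,1.5],"spin": 0}
  ]
}}

```text
clock: 36.8
eef_pos: [0.4428, 0.2371, 0.0341]
orientation: [[0.005, 1.0, -0.004], [1.0, -0.005, -0.0], [-0.0, -0.004, -1.0]]
ft_force: [-1.1, -0.2, 6.2]
width: 0.004
```

Call:
{"method": "drive_tool", "body": {
  "moves": [
    {"dp": [0,0,0.5],"spin": 0},
    {"dp": [0,0,1],"spin": 0},
    {"dp": [0,0,1.5],"spin": 0}
  ]
}}

```text
clock: 37.17
eef_pos: [0.4428, 0.237, 0.0326]
orientation: [[0.005, 1.0, -0.004], [1.0, -0.005, -0.0], [-0.0, -0.004, -1.0]]
ft_force: [-0.1, 0.6, 5.8]
width: -0.0
```

Past the jam depth at 6 N, so this one works. Continue home.

Call:
{"method": "drive_tool", "body": {
  "moves": [
    {"dp": [0,0,2],"spin": 0},
    {"dp": [0,0,4],"spin": 0},
    {"dp": [0,0,6],"spin": 0},
    {"dp": [0,0,8],"spin": 0},
    {"dp": [0,0,8.5],"spin": 0},
    {"dp": [0,0,8.5],"spin": 0}
  ]
}}

```text
clock: 37.92
eef_pos: [0.4428, 0.2371, 0.0243]
orientation: [[0.005, 1.0, -0.004], [1.0, -0.005, 0.0], [0.0, -0.004, -1.0]]
ft_force: [-0.6, -0.7, 9.5]
width: -0.001
```

Call:
{"method": "drive_tool", "body": {
  "moves": [
    {"dp": [0,0,0.5],"spin": 0},
    {"dp": [0,0,1],"spin": 0},
    {"dp": [0,0,1],"spin": 0}
  ]
}}

```text
clock: 38.3
eef_pos: [0.4429, 0.2371, 0.0242]
orientation: [[0.005, 1.0, -0.003], [1.0, -0.005, 0.001], [0.001, -0.003, -1.0]]
ft_force: [-3.7, -0.0, 24.5]
width: -0.001
```

Call:
{"method": "drive_tool", "body": {
  "moves": [
    {"dp": [0,0,-30],"spin": 0},
    {"dp": [0,0,-55],"spin": 0},
    {"dp": [0,0,-55],"spin": 0},
    {"dp": [0,0,-55],"spin": 0},
    {"dp": [0,0,-55],"spin": 0}
  ],
  "gripper": 66
}}

```text
clock: 38.92
eef_pos: [0.4424, 0.2368, 0.0771]
orientation: [[0.005, 1.0, -0.005], [1.0, -0.005, -0.001], [-0.001, -0.005, -1.0]]
ft_force: [0.4, -0.1, -0.3]
width: 0.774
```

```bash
python3 -c "
from h import *
d=shot('scene','s22')
for s in stops(d):
  if abs(s[3][0]-430)<30 and abs(s[3][1])<300: print(*s)
go(.4435,.2363,-.011,-1);print(get_obs()['q'].round(3))
"
```

```text
[332.0, 162.0] 205 [146.0, 146.0, 147.0] [446.8, 236.2] [46.3, 47.5] 88.3 [0.05, 0.0568]
[302.0, 170.0] 224 [135.0, 135.0, 134.0] [428.2, 145.3] [45.4, 48.0] 35.2 [0.0499, 0.071]
[254.0, 191.0] 244 [105.0, 105.0, 104.0] [431.0, -13.8] [44.5, 45.6] 26.7 [0.0498, 0.0708]
dp [-0.2, 1.5, 88.1] spin 0.7 | at [0.4425, 0.2367, 0.0771] jaw -0.3 rows>= 2 t 38.98 q7 0.15
[-0.993  0.604  0.579  2.233 -0.712  0.498  0.145]
```

Call:
{"method": "drive_tool", "body": {
  "moves": [
    {"dp": [0,1,30],"spin": 1},
    {"dp": [0,1,55],"spin": 1},
    {"dp": [0,1,75],"spin": 1},
    {"dp": [0,1,88],"spin": 1},
    {"dp": [0,1,88],"spin": 1},
    {"dp": [0,1,88],"spin": 1}
  ]
}}

```text
clock: 39.72
eef_pos: [0.4436, 0.2367, -0.0101]
orientation: [[0.023, 1.0, -0.004], [1.0, -0.023, -0.001], [-0.001, -0.004, -1.0]]
ft_force: [-0.5, -0.2, 0.6]
width: 0.771
```

Call:
{"method": "drive_tool", "body": {
  "moves": [
    {"dp": [0,0,0],"spin": 0},
    {"dp": [0,0,0],"spin": 0},
    {"dp": [0,0,0],"spin": 0},
    {"dp": [0,0,0],"spin": 0}
  ],
  "gripper": 36
}}

```text
clock: 40.22
eef_pos: [0.4436, 0.2371, -0.0096]
orientation: [[0.022, 1.0, -0.004], [1.0, -0.022, -0.0], [-0.0, -0.003, -1.0]]
ft_force: [-1.4, -0.9, 6.4]
width: 0.506
```

Call:
{"method": "drive_tool", "body": {
  "moves": [
    {"dp": [0,0,-20],"spin": 0},
    {"dp": [0,0,-50],"spin": 0},
    {"dp": [0,0,-80],"spin": 0},
    {"dp": [0,0,-80],"spin": 0},
    {"dp": [0,0,-80],"spin": 0}
  ]
}}

```text
clock: 40.85
eef_pos: [0.4433, 0.2373, 0.0694]
orientation: [[0.021, 1.0, -0.005], [1.0, -0.021, -0.001], [-0.001, -0.005, -1.0]]
ft_force: [0.1, 0.1, -3.1]
width: 0.507
```

```bash
python3 -c "
from h import *
d=shot('scene','s23')
cv2.imwrite('pics/c_s23.png',cv2.cvtColor(cv2.resize(d['image'][100:220,270:410],None,fx=5,fy=5,interpolation=cv2.INTER_CUBIC),cv2.COLOR_RGB2BGR))
go(.631,.2017,.07,-.3);print(get_obs()['q'].round(3))
"
```

```text
dp [-31.2, 188.5, -1.8] spin -0.9 | at [0.4432, 0.237, 0.0691] jaw -1.2 rows>= 4 t 40.9 q7 0.16
[-0.987  0.619  0.572  2.236 -0.743  0.485  0.158]
```

View pics/c_s23.png

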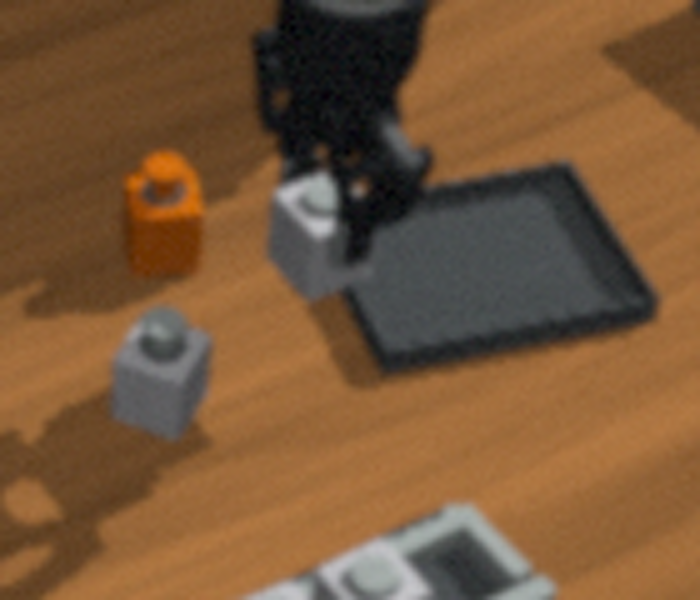

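Call:
{"method": "drive_tool", "body": {
  "moves": [
    {"dp": [-8,50,-3],"spin": -1},
    {"dp": [-16,100,-3],"spin": -1},
    {"dp": [-24,150,-3],"spin": -1},
    {"dp": [-31,188,-3],"spin": -1},
    {"dp": [-31,188,-3],"spin": -1},
    {"dp": [-31,188,10],"spin": -1},
    {"dp": [-31,188,10],"spin": -1}
  ]
}}

```text
clock: 41.78
eef_pos: [0.6286, 0.2021, 0.057]
orientation: [[0.004, 1.0, -0.008], [1.0, -0.004, -0.001], [-0.001, -0.008, -1.0]]
ft_force: [-0.2, 0.0, -3.4]
width: 0.511
```

```bash
python3 -c "
from h import *
go(.631,.202,.02,-.3)
"
```

```text
dp [-0.1, 2.7, 37.0] spin 0.1 | at [0.6286, 0.2021, 0.057] jaw -0.2 rows>= 1 t 41.77 q7 0.23
```

Call:
{"method": "drive_tool", "body": {
  "moves": [
    {"dp": [0,2,15],"spin": 0},
    {"dp": [0,2,30],"spin": 0},
    {"dp": [0,2,36],"spin": 0},
    {"dp": [0,2,36],"spin": 0},
    {"dp": [0,2,36],"spin": 0}
  ]
}}

```text
clock: 42.4
eef_pos: [0.6331, 0.2016, 0.0234]
orientation: [[0.005, 1.0, -0.004], [1.0, -0.005, -0.001], [-0.001, -0.004, -1.0]]
ft_force: [-0.2, -0.3, -3.5]
width: 0.505
```

```bash
python3 -c "
from h import *
d=shot('scene','s24')
cv2.imwrite('pics/c_s24.png',cv2.cvtColor(cv2.resize(d['image'][140:260,290:410],None,fx=5,fy=5,interpolation=cv2.INTER_CUBIC),cv2.COLOR_RGB2BGR))
go(.631,.202,.006,-.3)
"
```

```text
dp [0.3, -2.1, 17.5] spin 0.0 | at [0.6332, 0.2017, 0.0235] jaw -0.3 rows>= 1 t 42.45 q7 0.26
```

View pics/c_s24.png

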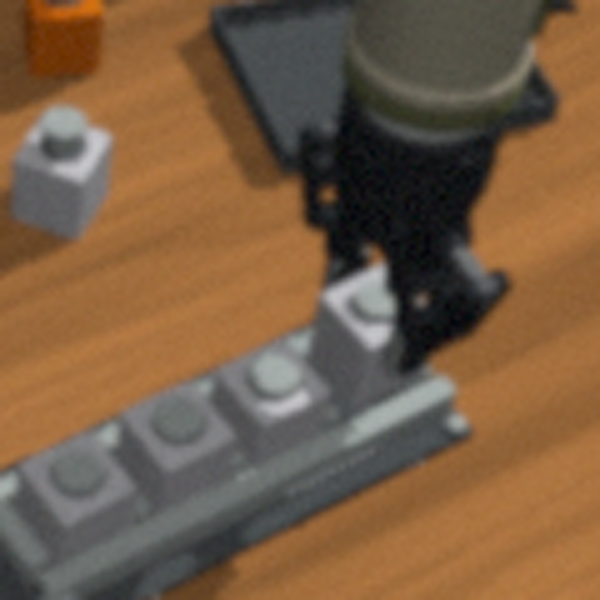

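Call:
{"method": "drive_tool", "body": {
  "moves": [
    {"dp": [0,-2,0],"spin": 0},
    {"dp": [0,-2,5],"spin": 0},
    {"dp": [0,-2,10],"spin": 0},
    {"dp": [0,-2,14],"spin": 0},
    {"dp": [0,-2,17],"spin": 0},
    {"dp": [0,-2,17],"spin": 0}
  ]
}}

```text
clock: 43.2
eef_pos: [0.6307, 0.2016, 0.0058]
orientation: [[0.005, 1.0, -0.005], [1.0, -0.005, -0.001], [-0.001, -0.005, -1.0]]
ft_force: [0.3, 1.0, -4.2]
width: 0.511
```

Call:
{"method": "drive_tool", "body": {
  "moves": [
    {"dp": [0,0,2],"spin": 0},
    {"dp": [0,0,4],"spin": 0},
    {"dp": [0,0,6],"spin": 0},
    {"dp": [0,0,8],"spin": 0},
    {"dp": [0,0,8],"spin": 0}
  ]
}}

```text
clock: 43.82
eef_pos: [0.6308, 0.2018, -0.0014]
orientation: [[0.005, 1.0, -0.004], [1.0, -0.005, -0.0], [-0.0, -0.004, -1.0]]
ft_force: [-1.6, 0.9, 3.5]
width: 0.511
```

Call:
{"method": "drive_tool", "body": {
  "moves": [
    {"dp": [0,0,0],"spin": 0},
    {"dp": [0,0,0],"spin": 0},
    {"dp": [0,0,0],"spin": 0},
    {"dp": [0,0,0],"spin": 0},
    {"dp": [0,0,-30],"spin": 0},
    {"dp": [0,0,-80],"spin": 0},
    {"dp": [0,0,-80],"spin": 0},
    {"dp": [0,0,-80],"spin": 0}
  ],
  "gripper": 66
}}

```text
clock: 44.82
eef_pos: [0.6308, 0.2021, 0.0779]
orientation: [[0.004, 1.0, -0.004], [1.0, -0.004, -0.0], [-0.0, -0.004, -1.0]]
ft_force: [0.3, -0.2, -0.8]
width: 0.77
```

```bash
python3 -c "
from h import *
for n in ('scene','top'):
  d=shot(n,n[0]+'25')
  for s in stops(d): 
    if 400<s[3][0]<700 and abs(s[3][1])<300 and s[4][0]<50:print(n,*s)
go(.4275,.145,.08,32); print(get_obs()['q'].round(2))
"
```

```text
scene [302.0, 170.0] 221 [139.0, 139.0, 139.0] [429.0, 145.0] [44.4, 46.8] 33.3 [0.0502, 0.0699]
scene [254.0, 191.0] 245 [141.0, 141.0, 141.0] [430.3, -12.6] [45.5, 45.8] 26.8 [0.05, 0.0711]
scene [363.0, 209.0] 308 [145.0, 145.0, 146.0] [632.4, 200.8] [46.8, 45.0] 0.2 [0.0577, 0.065]
scene [305.0, 237.0] 341 [111.0, 111.0, 113.0] [633.6, 22.6] [44.8, 44.7] 89.9 [0.0575, 0.0646]
scene [231.0, 279.0] 1163 [67.0, 66.0, 64.0] [644.9, -184.7] [38.4, 244.3] 7.6 [0.0586, 0.0707]
top [341.0, 172.0] 1030 [106.0, 101.0, 97.0] [640.8, -185.2] [37.6, 244.2] 7.5 [0.0602, 0.072]
top [185.0, 175.0] 260 [205.0, 200.0, 200.0] [629.7, 195.4] [32.8, 43.1] 89.7 [0.0591, 0.0663]
top [207.0, 175.0] 361 [216.0, 211.0, 212.0] [630.7, 140.2] [44.1, 44.7] 89.7 [0.0586, 0.0654]
top [231.0, 176.0] 357 [216.0, 211.0, 212.0] [629.1, 82.9] [44.4, 43.7] 0.3 [0.0584, 0.066]
top [256.0, 176.0] 342 [169.0, 162.0, 163.0] [630.3, 22.4] [43.4, 44.7] 89.1 [0.0589, 0.0655]
top [203.0, 260.0] 353 [216.0, 210.0, 210.0] [426.2, 145.1] [44.3, 43.8] 32.1 [0.0509, 0.0712]
top [270.0, 261.0] 342 [222.0, 216.0, 215.0] [427.2, -13.2] [43.5, 43.6] 27.5 [0.0511, 0.0721]
dp [-57.8, -202.6, -1.8] spin -32.3 | at [0.6303, 0.2019, 0.077] jaw -0.3 rows>= 4 t 44.92 q7 0.21
[-0.78  0.76  0.62  1.87 -0.64  0.73  0.21]
```

All four pockets are filled. S3 next; it should jam.

Call:
{"method": "drive_tool", "body": {
  "moves": [
    {"dp": [-58,-203,0],"spin": -32},
    {"dp": [-58,-203,0],"spin": -32},
    {"dp": [-58,-203,0],"spin": -32},
    {"dp": [-58,-203,0],"spin": -32},
    {"dp": [-58,-203,0],"spin": -32},
    {"dp": [-58,-203,15],"spin": -32},
    {"dp": [-58,-203,30],"spin": -32},
    {"dp": [-58,-203,30],"spin": -32}
  ],
  "gripper": 0
}}

```text
clock: 45.92
eef_pos: [0.4285, 0.1448, 0.0478]
orientation: [[-0.525, 0.851, -0.005], [0.851, 0.525, -0.001], [0.002, -0.005, -1.0]]
ft_force: [-0.5, -0.3, 0.1]
width: 0.002
```

```bash
python3 -c "
from h import *
go(.4275,.1452,.0355,32);print(get_obs()['q'].round(2))"
```

```text
dp [0.8, -0.6, 12.3] spin -0.3 | at [0.4285, 0.1448, 0.0478] jaw 31.7 rows>= 1 t 45.92 q7 0.75
[-0.66  0.58  0.31  2.35 -0.62  0.29  0.75]
```

Call:
{"method": "drive_tool", "body": {
  "moves": [
    {"dp": [1,-1,4],"spin": 0},
    {"dp": [1,-1,8],"spin": 0},
    {"dp": [1,-1,10],"spin": 0},
    {"dp": [1,-1,11.5],"spin": 0},
    {"dp": [1,-1,12.5],"spin": 0},
    {"dp": [1,-1,12.5],"spin": 0}
  ]
}}

```text
clock: 46.68
eef_pos: [0.4264, 0.1451, 0.0367]
orientation: [[-0.526, 0.851, -0.004], [0.851, 0.526, -0.0], [0.002, -0.003, -1.0]]
ft_force: [0.9, 0.3, 3.3]
width: 0.0
```

Call:
{"method": "drive_tool", "body": {
  "moves": [
    {"dp": [0,0,0.5],"spin": 0},
    {"dp": [0,0,1],"spin": 0},
    {"dp": [0,0,1.5],"spin": 0},
    {"dp": [0,0,1.5],"spin": 0}
  ]
}}

```text
clock: 47.18
eef_pos: [0.4265, 0.1452, 0.0353]
orientation: [[-0.526, 0.851, -0.004], [0.851, 0.526, -0.0], [0.002, -0.003, -1.0]]
ft_force: [-1.3, 0.3, 7.6]
width: -0.002
```

Call:
{"method": "drive_tool", "body": {
  "moves": [
    {"dp": [0,0,0.5],"spin": 0},
    {"dp": [0,0,1],"spin": 0},
    {"dp": [0,0,1],"spin": 0}
  ]
}}

```text
clock: 47.55
eef_pos: [0.4265, 0.1452, 0.0352]
orientation: [[-0.525, 0.851, -0.003], [0.851, 0.525, 0.001], [0.002, -0.002, -1.0]]
ft_force: [-2.8, -0.8, 24.8]
width: -0.006
```

Jammed at about 5 mm, holding 25 N. S3 goes to the tray.

Call:
{"method": "drive_tool", "body": {
  "moves": [
    {"dp": [0,0,-30],"spin": 0},
    {"dp": [0,0,-45],"spin": 0},
    {"dp": [0,0,-45],"spin": 0},
    {"dp": [0,0,-45],"spin": 0},
    {"dp": [0,0,-45],"spin": 0}
  ],
  "gripper": 66
}}

```text
clock: 48.18
eef_pos: [0.4261, 0.1449, 0.0783]
orientation: [[-0.526, 0.851, -0.005], [0.851, 0.526, -0.001], [0.002, -0.005, -1.0]]
ft_force: [-0.3, 0.5, -0.2]
width: 0.769
```

```bash
python3 -c "
from h import *
d=shot('scene','s26')
for s in stops(d):
  if abs(s[3][0]-430)<30 and abs(s[3][1])<300: print(*s)
go(.4272,.1451,-.0105,32);print(get_obs()['q'].round(3))
"
```

```text
[302.0, 170.0] 213 [137.0, 137.0, 136.0] [429.7, 145.0] [44.3, 45.0] 34.1 [0.0503, 0.0682]
[254.0, 191.0] 247 [114.0, 113.0, 113.0] [430.7, -11.9] [44.7, 46.9] 26.9 [0.0501, 0.0715]
dp [-0.5, 1.5, 88.9] spin -0.3 | at [0.4262, 0.1449, 0.0784] jaw 31.7 rows>= 2 t 48.23 q7 0.71
[-0.734  0.526  0.401  2.338 -0.569  0.373  0.709]
```

Call:
{"method": "drive_tool", "body": {
  "moves": [
    {"dp": [0,1,30],"spin": 0},
    {"dp": [0,1,55],"spin": 0},
    {"dp": [0,1,75],"spin": 0},
    {"dp": [0,1,88],"spin": 0},
    {"dp": [0,1,88],"spin": 0},
    {"dp": [0,1,88],"spin": 0}
  ]
}}

```text
clock: 48.98
eef_pos: [0.4269, 0.1453, -0.0089]
orientation: [[-0.525, 0.851, -0.004], [0.851, 0.525, -0.001], [0.002, -0.004, -1.0]]
ft_force: [1.1, -0.5, 0.1]
width: 0.773
```

Call:
{"method": "drive_tool", "body": {
  "moves": [
    {"dp": [0,0,0],"spin": 0},
    {"dp": [0,0,0],"spin": 0},
    {"dp": [0,0,0],"spin": 0},
    {"dp": [0,0,0],"spin": 0}
  ],
  "gripper": 36
}}

```text
clock: 49.48
eef_pos: [0.4269, 0.1457, -0.0084]
orientation: [[-0.526, 0.851, -0.004], [0.851, 0.526, -0.0], [0.002, -0.003, -1.0]]
ft_force: [-0.6, 0.5, 6.4]
width: 0.505
```

Call:
{"method": "drive_tool", "body": {
  "moves": [
    {"dp": [0,0,-20],"spin": 0},
    {"dp": [0,0,-50],"spin": 0},
    {"dp": [0,0,-80],"spin": 0},
    {"dp": [0,0,-80],"spin": 0},
    {"dp": [0,0,-80],"spin": 0}
  ]
}}

```text
clock: 50.1
eef_pos: [0.427, 0.146, 0.0706]
orientation: [[-0.527, 0.85, -0.004], [0.85, 0.527, -0.001], [0.002, -0.004, -1.0]]
ft_force: [0.2, -0.2, -3.3]
width: 0.508
```

```bash
python3 -c "
from h import *
d=shot('scene','s27')
cv2.imwrite('pics/c_s27.png',cv2.cvtColor(cv2.resize(d['image'][100:220,250:410],None,fx=4.5,fy=4.5,interpolation=cv2.INTER_CUBIC),cv2.COLOR_RGB2BGR))
go(.441,.411,.07,-15.5);print(get_obs()['q'].round(3))
"
```

```text
dp [218.0, 151.7, 0.1] spin 47.3 | at [0.4268, 0.1458, 0.0704] jaw 31.8 rows>= 5 t 50.15 q7 0.76
[-0.734  0.544  0.402  2.342 -0.617  0.359  0.757]
```

View pics/c_s27.png

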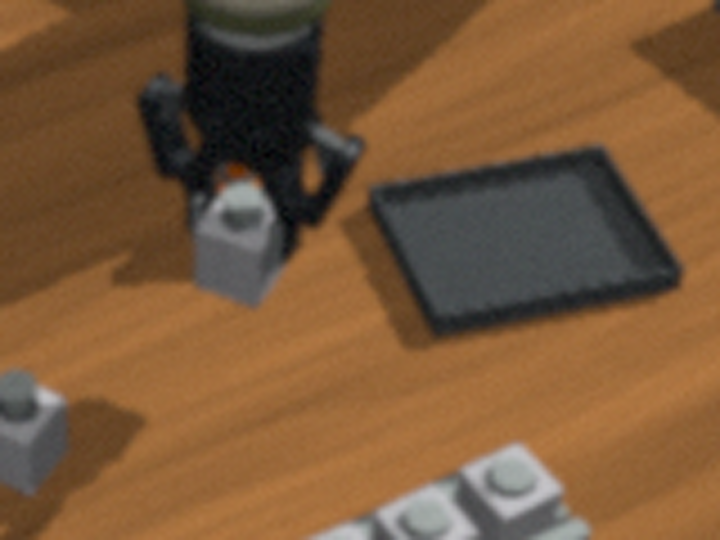

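Call:
{"method": "drive_tool", "body": {
  "moves": [
    {"dp": [48,33,0],"spin": 10},
    {"dp": [95,66,0],"spin": 20},
    {"dp": [142,99,0],"spin": 30},
    {"dp": [190,132,0],"spin": 40},
    {"dp": [218,152,0],"spin": 47},
    {"dp": [218,152,0],"spin": 47},
    {"dp": [218,152,0],"spin": 47},
    {"dp": [218,152,20],"spin": 47},
    {"dp": [218,152,20],"spin": 47}
  ]
}}

```text
clock: 51.28
eef_pos: [0.441, 0.4093, 0.0489]
orientation: [[0.265, 0.964, -0.007], [0.964, -0.265, -0.002], [-0.004, -0.006, -1.0]]
ft_force: [0.3, -0.3, -2.3]
width: 0.503
```

```bash
python3 -c "
from h import *
d=shot('scene','s28')
cv2.imwrite('pics/c_s28.png',cv2.cvtColor(cv2.resize(d['image'][90:210,300:440],None,fx=5,fy=5,interpolation=cv2.INTER_CUBIC),cv2.COLOR_RGB2BGR))
go(.441,.411,-.003,-15.5);print(get_obs()['q'].round(3))
"
```

```text
dp [1.3, -0.7, 52.7] spin 0.1 | at [0.4416, 0.4096, 0.0497] jaw -15.4 rows>= 1 t 51.33 q7 -0.24
[-1.304  0.792  0.749  2.027 -0.876  0.686 -0.241]
```

View pics/c_s28.png

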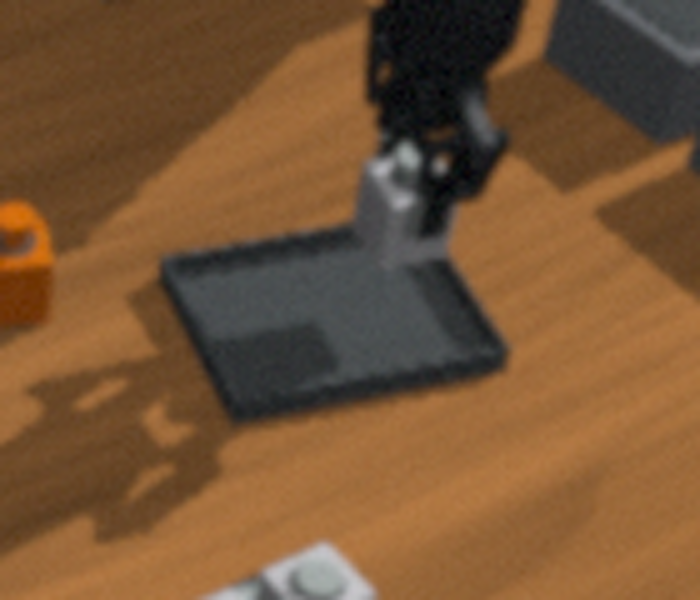

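Call:
{"method": "drive_tool", "body": {
  "moves": [
    {"dp": [1,0,15],"spin": 0},
    {"dp": [1,0,30],"spin": 0},
    {"dp": [1,0,45],"spin": 0},
    {"dp": [1,0,52],"spin": 0},
    {"dp": [1,0,52],"spin": 0}
  ]
}}

```text
clock: 51.95
eef_pos: [0.4418, 0.4115, -0.0019]
orientation: [[0.264, 0.965, -0.005], [0.965, -0.264, -0.001], [-0.002, -0.004, -1.0]]
ft_force: [0.5, 0.5, -3.5]
width: 0.508
```

Call:
{"method": "drive_tool", "body": {
  "moves": [
    {"dp": [0,0,1],"spin": 0},
    {"dp": [0,0,1],"spin": 0}
  ]
}}

```text
clock: 52.2
eef_pos: [0.4421, 0.412, -0.0019]
orientation: [[0.263, 0.965, -0.004], [0.965, -0.263, -0.0], [-0.001, -0.003, -1.0]]
ft_force: [-0.4, -0.8, -3.3]
width: 0.508
```

Call:
{"method": "drive_tool", "body": {
  "moves": [
    {"dp": [0,0,1],"spin": 0},
    {"dp": [0,0,2],"spin": 0},
    {"dp": [0,0,2.5],"spin": 0},
    {"dp": [0,0,2.5],"spin": 0}
  ]
}}

```text
clock: 52.7
eef_pos: [0.4418, 0.412, -0.0043]
orientation: [[0.263, 0.965, -0.004], [0.965, -0.263, -0.0], [-0.001, -0.004, -1.0]]
ft_force: [-3.4, -0.8, 5.8]
width: 0.509
```

Call:
{"method": "drive_tool", "body": {
  "moves": [
    {"dp": [0,0,0],"spin": 0},
    {"dp": [0,0,0],"spin": 0},
    {"dp": [0,0,0],"spin": 0},
    {"dp": [0,0,0],"spin": 0},
    {"dp": [0,0,-30],"spin": 0},
    {"dp": [0,0,-82],"spin": 0},
    {"dp": [0,0,-82],"spin": 0},
    {"dp": [0,0,-82],"spin": 0}
  ],
  "gripper": 66
}}

```text
clock: 53.7
eef_pos: [0.4418, 0.4122, 0.0771]
orientation: [[0.263, 0.965, -0.004], [0.965, -0.263, -0.0], [-0.001, -0.004, -1.0]]
ft_force: [0.2, -0.5, 0.1]
width: 0.772
```

```bash
python3 -c "
from h import *
for n in ('scene','top'):
  d=shot(n,n[0]+'29')
  for s in stops(d): 
    if 400<s[3][0]<700 and -50<s[3][1]<450 and s[4][0]<70:print(n,*s)
go(.4287,-.0130,.08,27); print(get_obs()['q'].round(2))
"
```

```text
scene [380.0, 141.0] 214 [124.0, 125.0, 126.0] [446.3, 411.2] [48.5, 44.4] 67.0 [0.0538, 0.0724]
scene [254.0, 191.0] 245 [106.0, 105.0, 104.0] [430.7, -13.5] [48.1, 45.1] 34.5 [0.0502, 0.0716]
scene [363.0, 209.0] 306 [144.0, 144.0, 145.0] [632.9, 200.6] [44.7, 44.4] 0.3 [0.0573, 0.0646]
scene [344.0, 218.0] 318 [145.0, 145.0, 147.0] [633.1, 141.0] [46.1, 45.6] 0.1 [0.0573, 0.0642]
scene [325.0, 227.0] 332 [145.0, 146.0, 147.0] [632.0, 83.1] [46.3, 44.8] 0.0 [0.0575, 0.0646]
scene [305.0, 237.0] 348 [147.0, 148.0, 149.0] [632.2, 22.6] [45.1, 47.6] 88.3 [0.0573, 0.065]
top [182.0, 175.0] 363 [210.0, 205.0, 206.0] [630.1, 201.1] [44.2, 43.7] 89.2 [0.0585, 0.0659]
top [207.0, 175.0] 365 [213.0, 208.0, 208.0] [630.4, 140.3] [44.8, 44.7] 1.0 [0.0586, 0.0658]
top [231.0, 176.0] 360 [215.0, 210.0, 210.0] [629.2, 82.9] [45.0, 43.8] 1.3 [0.0587, 0.0661]
top [256.0, 176.0] 343 [218.0, 213.0, 213.0] [630.2, 22.8] [44.1, 43.1] 0.9 [0.0588, 0.0655]
top [90.0, 252.0] 392 [194.0, 189.0, 190.0] [441.6, 411.0] [46.0, 44.3] 73.8 [0.0548, 0.0735]
top [270.0, 261.0] 341 [179.0, 170.0, 170.0] [427.2, -13.3] [43.6, 43.6] 27.6 [0.051, 0.0726]
dp [-413.2, 99.4, -3.0] spin -42.3 | at [0.4415, 0.4118, 0.0763] jaw -15.3 rows>= 7 t 53.8 q7 -0.29
[-1.33  0.76  0.78  2.01 -0.82  0.73 -0.29]
```

View pics/s29.png

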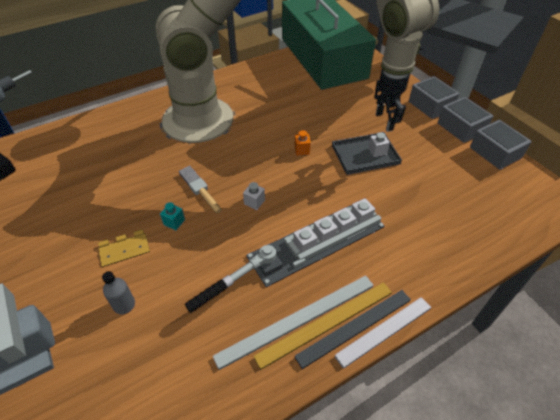

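Picture: the four pockets are full and one stop sits in the tray at (380,141). S5 is at (254,191).

Call:
{"method": "drive_tool", "body": {
  "moves": [
    {"dp": [-413,99,-5],"spin": -42},
    {"dp": [-413,99,-5],"spin": -42},
    {"dp": [-413,99,-5],"spin": -42},
    {"dp": [-413,99,-5],"spin": -42},
    {"dp": [-413,99,-5],"spin": -42},
    {"dp": [-413,99,-5],"spin": -42},
    {"dp": [-413,99,-5],"spin": -42},
    {"dp": [-413,99,-5],"spin": -42},
    {"dp": [-413,99,10],"spin": -42},
    {"dp": [-413,99,27],"spin": -42}
  ],
  "gripper": 0
}}

```text
clock: 55.05
eef_pos: [0.4288, -0.0117, 0.0498]
orientation: [[-0.45, 0.893, -0.005], [0.893, 0.45, -0.0], [0.002, -0.004, -1.0]]
ft_force: [0.7, 0.2, 0.2]
width: 0.0
```

```bash
python3 -c "
from h import *
go(.4285,-.0130,.036,27);print(get_obs()['q'].round(2))"
```

```text
dp [-1.1, -0.8, 13.8] spin -0.2 | at [0.4288, -0.0117, 0.0498] jaw 26.8 rows>= 1 t 55.05 q7 1.06
[-0.31  0.56  0.3   2.4  -0.67  0.26  1.06]
```

Call:
{"method": "drive_tool", "body": {
  "moves": [
    {"dp": [-1,-0.5,4],"spin": 0},
    {"dp": [-1,-0.5,8],"spin": 0},
    {"dp": [-1,-0.5,11],"spin": 0},
    {"dp": [-1,-0.5,12.5],"spin": 0},
    {"dp": [-1,-0.5,14],"spin": 0},
    {"dp": [-1,-0.5,14],"spin": 0}
  ]
}}

```text
clock: 55.8
eef_pos: [0.4289, -0.0135, 0.0368]
orientation: [[-0.45, 0.893, -0.004], [0.893, 0.45, -0.0], [0.001, -0.003, -1.0]]
ft_force: [0.2, 0.3, 2.5]
width: 0.002
```

Call:
{"method": "drive_tool", "body": {
  "moves": [
    {"dp": [0,0,0.5],"spin": 0},
    {"dp": [0,0,0.5],"spin": 0}
  ]
}}

```text
clock: 56.05
eef_pos: [0.4289, -0.0135, 0.0363]
orientation: [[-0.45, 0.893, -0.004], [0.893, 0.45, -0.0], [0.001, -0.003, -1.0]]
ft_force: [-0.7, 0.8, 5.2]
width: 0.002
```

Call:
{"method": "drive_tool", "body": {
  "moves": [
    {"dp": [0,0,0.5],"spin": 0},
    {"dp": [0,0,1],"spin": 0},
    {"dp": [0,0,1.5],"spin": 0},
    {"dp": [0,0,1.5],"spin": 0}
  ]
}}

```text
clock: 56.55
eef_pos: [0.4289, -0.0135, 0.0352]
orientation: [[-0.45, 0.893, -0.003], [0.893, 0.45, 0.0], [0.001, -0.003, -1.0]]
ft_force: [-0.6, 1.9, 15.8]
width: -0.002
```

Call:
{"method": "drive_tool", "body": {
  "moves": [
    {"dp": [0,0,0.5],"spin": 0},
    {"dp": [0,0,0.5],"spin": 0}
  ]
}}

```text
clock: 56.8
eef_pos: [0.429, -0.0135, 0.0351]
orientation: [[-0.45, 0.893, -0.003], [0.893, 0.45, 0.0], [0.001, -0.002, -1.0]]
ft_force: [-3.0, 1.5, 25.7]
width: 0.002
```

Call:
{"method": "drive_tool", "body": {
  "moves": [
    {"dp": [0,0,-30],"spin": 0},
    {"dp": [0,0,-44],"spin": 0},
    {"dp": [0,0,-44],"spin": 0},
    {"dp": [0,0,-44],"spin": 0},
    {"dp": [0,0,-44],"spin": 0}
  ],
  "gripper": 66
}}

```text
clock: 57.42
eef_pos: [0.4286, -0.0138, 0.0775]
orientation: [[-0.45, 0.893, -0.005], [0.893, 0.45, -0.001], [0.002, -0.005, -1.0]]
ft_force: [0.3, 1.1, 0.2]
width: 0.773
```

```bash
python3 -c "
from h import *
d=shot('scene','s30')
for s in stops(d):
  if abs(s[3][0]-430)<30 and abs(s[3][1])<300: print(*s)
go(.4285,-.013,-.0105,27.5);print(get_obs()['q'].round(3))
"
```

```text
[254.0, 191.0] 241 [139.0, 139.0, 139.0] [430.7, -12.6] [45.2, 46.1] 30.0 [0.0498, 0.0671]
dp [0.6, 0.7, 88.0] spin -0.8 | at [0.4286, -0.0138, 0.0775] jaw 26.7 rows>= 2 t 57.48 q7 1.03
[-0.387  0.515  0.408  2.384 -0.617  0.343  1.029]
```

S5 jams (26 N). Pick it for the tray's second spot.

Call:
{"method": "drive_tool", "body": {
  "moves": [
    {"dp": [0.5,0.5,30],"spin": -1},
    {"dp": [0.5,0.5,55],"spin": -1},
    {"dp": [0.5,0.5,75],"spin": -1},
    {"dp": [0.5,0.5,87],"spin": -1},
    {"dp": [0.5,0.5,87],"spin": -1},
    {"dp": [0.5,0.5,87],"spin": -1}
  ]
}}

```text
clock: 58.22
eef_pos: [0.4295, -0.0131, -0.0081]
orientation: [[-0.458, 0.889, -0.005], [0.889, 0.458, -0.001], [0.002, -0.005, -1.0]]
ft_force: [-0.1, -0.4, 0.8]
width: 0.775
```

Call:
{"method": "drive_tool", "body": {
  "moves": [
    {"dp": [0,0,0],"spin": 0},
    {"dp": [0,0,0],"spin": 0},
    {"dp": [0,0,0],"spin": 0},
    {"dp": [0,0,0],"spin": 0}
  ],
  "gripper": 36
}}

```text
clock: 58.72
eef_pos: [0.4293, -0.013, -0.0076]
orientation: [[-0.462, 0.887, -0.005], [0.887, 0.462, -0.0], [0.002, -0.004, -1.0]]
ft_force: [-2.2, -0.3, 6.9]
width: 0.508
```

Call:
{"method": "drive_tool", "body": {
  "moves": [
    {"dp": [0,0,-20],"spin": 0},
    {"dp": [0,0,-50],"spin": 0},
    {"dp": [0,0,-80],"spin": 0},
    {"dp": [0,0,-80],"spin": 0},
    {"dp": [0,0,-80],"spin": 0}
  ]
}}

```text
clock: 59.35
eef_pos: [0.4298, -0.0124, 0.0714]
orientation: [[-0.465, 0.885, -0.005], [0.885, 0.465, -0.0], [0.002, -0.005, -1.0]]
ft_force: [0.3, 0.4, -4.5]
width: 0.506
```

```bash
python3 -c "
from h import *
d=shot('scene','s31')
for s in stops(d):
  if 400<s[3][0]<700 and -50<s[3][1]<450: print(*s)
go(.420,.333,.07,-15.5);print(get_obs()['q'].round(3))
"
```

```text
[380.0, 141.0] 217 [122.0, 123.0, 124.0] [444.5, 411.4] [47.0, 46.4] 75.1 [0.0542, 0.0713]
[363.0, 209.0] 308 [142.0, 142.0, 143.0] [633.4, 201.4] [45.3, 45.3] 89.5 [0.0577, 0.0651]
[335.0, 223.0] 654 [143.0, 144.0, 145.0] [632.7, 112.0] [103.2, 47.2] 87.6 [0.0572, 0.0647]
[305.0, 237.0] 343 [146.0, 147.0, 148.0] [633.5, 22.3] [44.8, 45.3] 89.7 [0.0577, 0.0646]
dp [310.4, 152.3, 1.1] spin 43.2 | at [0.4295, -0.0126, 0.0711] jaw 27.7 rows>= 6 t 59.4 q7 1.29
[-0.484  0.562  0.558  2.392 -0.842  0.388  1.291]
```

View pics/s31.png

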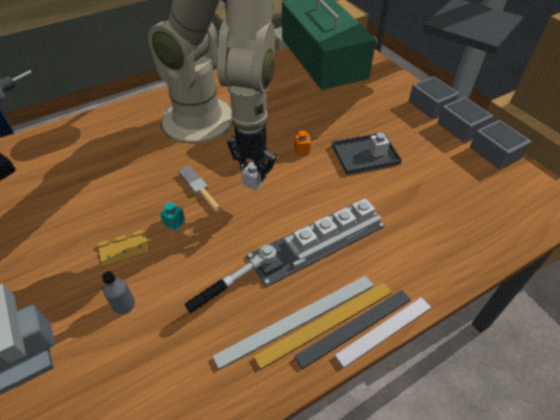

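Call:
{"method": "drive_tool", "body": {
  "moves": [
    {"dp": [50,35,-5],"spin": 8},
    {"dp": [100,60,-5],"spin": 15},
    {"dp": [150,82,-5],"spin": 22},
    {"dp": [200,105,-5],"spin": 29},
    {"dp": [250,128,-5],"spin": 36},
    {"dp": [310,152,-5],"spin": 43},
    {"dp": [310,152,-5],"spin": 43},
    {"dp": [310,152,-5],"spin": 43},
    {"dp": [310,152,20],"spin": 43},
    {"dp": [310,152,20],"spin": 43}
  ]
}}

```text
clock: 60.65
eef_pos: [0.4196, 0.3297, 0.0507]
orientation: [[0.266, 0.964, -0.008], [0.964, -0.266, -0.002], [-0.004, -0.007, -1.0]]
ft_force: [-0.8, 0.4, -3.3]
width: 0.507
```

```bash
python3 -c "
from h import *
d=shot('scene','s32')
cv2.imwrite('pics/c_s32.png',cv2.cvtColor(cv2.resize(d['image'][90:210,300:440],None,fx=5,fy=5,interpolation=cv2.INTER_CUBIC),cv2.COLOR_RGB2BGR))
go(.420,.333,-.0035,-15.5);print(get_obs()['q'].round(3))
"
```

```text
dp [3.0, -0.6, 55.0] spin 0.0 | at [0.4201, 0.33, 0.0515] jaw -15.5 rows>= 1 t 60.7 q7 0.02
[-1.292  0.772  0.833  2.183 -1.015  0.657  0.015]
```

View pics/c_s32.png

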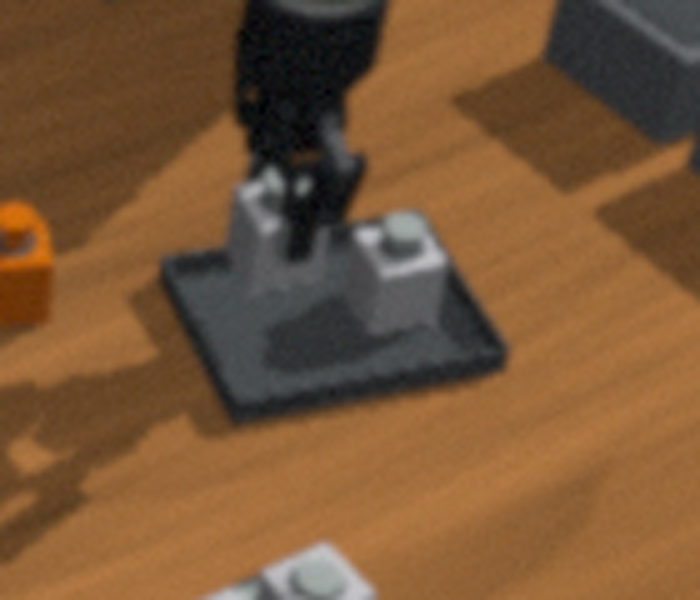

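Call:
{"method": "drive_tool", "body": {
  "moves": [
    {"dp": [3,0,15],"spin": 0},
    {"dp": [3,0,30],"spin": 0},
    {"dp": [3,0,42],"spin": 0},
    {"dp": [3,0,50],"spin": 0},
    {"dp": [3,0,54],"spin": 0},
    {"dp": [3,0,54],"spin": 0}
  ]
}}

```text
clock: 61.45
eef_pos: [0.4209, 0.3345, -0.002]
orientation: [[0.264, 0.964, -0.005], [0.964, -0.264, -0.0], [-0.002, -0.005, -1.0]]
ft_force: [0.2, -0.8, -3.4]
width: 0.511
```

Call:
{"method": "drive_tool", "body": {
  "moves": [
    {"dp": [0,0,1],"spin": 0},
    {"dp": [0,0,1.5],"spin": 0},
    {"dp": [0,0,2],"spin": 0},
    {"dp": [0,0,2],"spin": 0}
  ]
}}

```text
clock: 61.95
eef_pos: [0.4206, 0.3349, -0.0035]
orientation: [[0.264, 0.965, -0.005], [0.965, -0.264, 0.0], [-0.001, -0.005, -1.0]]
ft_force: [-1.4, -1.2, 7.0]
width: 0.507
```

Call:
{"method": "drive_tool", "body": {
  "moves": [
    {"dp": [0,0,0],"spin": 0},
    {"dp": [0,0,0],"spin": 0},
    {"dp": [0,0,0],"spin": 0},
    {"dp": [0,0,0],"spin": 0},
    {"dp": [0,0,-30],"spin": 0},
    {"dp": [0,0,-85],"spin": 0},
    {"dp": [0,0,-120],"spin": 0},
    {"dp": [0,0,-120],"spin": 0}
  ],
  "gripper": 66
}}

```text
clock: 62.95
eef_pos: [0.4221, 0.3358, 0.1177]
orientation: [[0.263, 0.965, -0.003], [0.965, -0.263, 0.002], [0.001, -0.003, -1.0]]
ft_force: [0.6, 0.5, 0.6]
width: 0.772
```

```bash
python3 -c "
from h import *
for n in ('scene','top'):
  d=shot(n,n[0]+'33')
  for s in stops(d): 
    if 400<s[3][0]<700 and -350<s[3][1]<450 :print(n,*s)
print(get_obs()['q'].round(2),get_obs()['eef_pos'])
"
```

```text
scene [380.0, 141.0] 215 [123.0, 124.0, 125.0] [444.1, 411.2] [47.0, 47.5] 79.1 [0.0538, 0.0723]
scene [355.0, 145.0] 222 [123.0, 125.0, 126.0] [422.5, 335.3] [44.5, 47.2] 76.1 [0.0539, 0.0721]
scene [363.0, 209.0] 307 [142.0, 142.0, 143.0] [633.1, 200.6] [45.5, 43.9] 0.3 [0.0576, 0.0648]
scene [344.0, 218.0] 327 [142.0, 143.0, 144.0] [633.2, 140.6] [45.0, 46.0] 89.5 [0.0575, 0.0652]
scene [325.0, 227.0] 335 [143.0, 144.0, 146.0] [631.6, 83.9] [46.7, 47.0] 88.9 [0.0574, 0.0647]
scene [305.0, 237.0] 344 [146.0, 147.0, 148.0] [633.0, 22.0] [46.2, 44.0] 0.0 [0.0577, 0.0652]
scene [231.0, 279.0] 1164 [88.0, 88.0, 86.0] [649.6, -183.7] [40.1, 244.5] 11.0 [0.0586, 0.0705]
top [341.0, 172.0] 1027 [137.0, 131.0, 127.0] [640.3, -185.3] [37.2, 244.3] 7.5 [0.0599, 0.0714]
top [182.0, 175.0] 363 [210.0, 205.0, 206.0] [630.0, 201.4] [44.9, 43.5] 89.7 [0.0587, 0.0656]
top [207.0, 175.0] 362 [213.0, 208.0, 209.0] [630.4, 140.3] [44.4, 44.7] 0.9 [0.0581, 0.0656]
top [231.0, 176.0] 356 [215.0, 210.0, 210.0] [628.7, 83.0] [44.9, 43.7] 0.9 [0.0585, 0.0655]
top [256.0, 176.0] 343 [218.0, 213.0, 213.0] [630.2, 22.7] [44.1, 43.1] 0.4 [0.0587, 0.0653]
top [122.0, 262.0] 380 [199.0, 194.0, 195.0] [420.5, 335.3] [45.1, 44.7] 75.5 [0.0548, 0.0737]
[-1.32  0.64  0.83  2.14 -0.77  0.7  -0.22] [0.4207377  0.33532492 0.11549404]
```

View pics/t33.png

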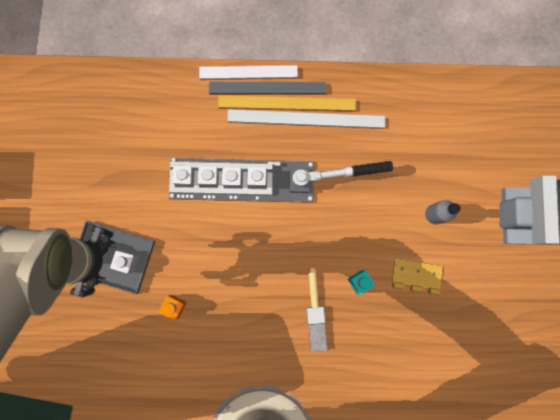

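All stops are sorted: four upright in the pockets, two in the tray. Now the wrench. I'll push with shut fingers from the +x side, jaw line along the handle.

```bash
python3 -c "
from h import *
go(.687,-.247,.115,-90)
for f in ('s33','t33'):
    d=load(f);P=cloud(d);lum=d['image'].max(2)
    m=(P[...,0]>.56)&(P[...,0]<.72)&(P[...,1]>-.33)&(P[...,1]<-.105)&(P[...,2]>.045)&(P[...,2]<.08)
    q=P[m]; v=cv2.fitLine((q[:,:2]*1000).astype(np.float32),cv2.DIST_HUBER,0,.01,.01).ravel();print(f,v,np.degrees(np.arctan2(-v[0]*np.sign(v[1]),abs(v[1]))),'x at y-250',v[2]+(-250-v[3])*v[0]/v[1])
    m=(P[...,0]>.56)&(P[...,0]<.70)&(P[...,1]>-.12)&(P[...,1]<-.05)&(P[...,2]>.062)&(P[...,2]<.09)
    print('head',P[m].mean(0),len(P[m]),cv2.minEnclosingCircle((P[m][:,:2]*1000).astype(np.float32)))
"
```

```text
dp [-491.8, 410.0, -0.9] spin 74.8 | at [0.4207, 0.3353, 0.1155] jaw -15.2 rows>= 11 t 63.05 q7 -0.22
s33 [ 1.6603242e-01 -9.8612028e-01  6.5492200e+02 -2.1184892e+02] 9.557214 x at y-250 661.34546
head [ 0.63239657 -0.08607058  0.0672538 ] 108 ((633.4965209960938, -92.5821762084961), 27.064058303833008)
t33 [ 1.4932939e-01 -9.8878753e-01  6.4532983e+02 -2.0749046e+02] 8.588066 x at y-250 651.74976
head [ 0.62745139 -0.08517969  0.06674036] 142 ((631.6687622070312, -92.38034057617188), 26.92498016357422)
```

Call:
{"method": "drive_tool", "body": {
  "moves": [
    {"dp": [-45,40,-10],"spin": 7},
    {"dp": [-90,75,-10],"spin": 14},
    {"dp": [-135,112,-10],"spin": 21},
    {"dp": [-180,150,-10],"spin": 28},
    {"dp": [-225,188,-10],"spin": 35},
    {"dp": [-270,225,-10],"spin": 42},
    {"dp": [-315,262,-10],"spin": 49},
    {"dp": [-360,300,-10],"spin": 56},
    {"dp": [-405,338,-10],"spin": 63},
    {"dp": [-450,375,-10],"spin": 70}
  ],
  "gripper": 0
}}

```text
clock: 64.3
eef_pos: [0.6644, -0.1995, 0.1226]
orientation: [[0.997, 0.078, -0.008], [0.078, -0.997, 0.0], [-0.008, -0.001, -1.0]]
ft_force: [1.6, 0.7, 0.5]
width: 0.005
```

```bash
python3 -c "
from h import *
go(.695,-.247,.1,-90);print(get_obs()['q'].round(2))"
```

```text
dp [27.0, 49.7, 22.3] spin 4.5 | at [0.6644, -0.1995, 0.1226] jaw -85.5 rows>= 1 t 64.3 q7 -0.46
[-0.35  0.89  1.04  1.77 -0.89  1.04 -0.46]
```

Call:
{"method": "drive_tool", "body": {
  "moves": [
    {"dp": [27,48,0],"spin": 4},
    {"dp": [27,48,0],"spin": 4},
    {"dp": [27,48,20],"spin": 4},
    {"dp": [27,48,20],"spin": 4}
  ]
}}

```text
clock: 64.8
eef_pos: [0.6937, -0.241, 0.1012]
orientation: [[1.0, 0.014, -0.009], [0.014, -1.0, 0.002], [-0.009, -0.002, -1.0]]
ft_force: [-0.4, -0.2, 0.5]
width: -0.005
```

```bash
python3 -c "
from h import *
go(.695,-.247,.008,-90);print(get_obs()['q'].round(2))
for n in ('scene','top'): shot(n,n[0]+'34')
d=load('s34');cv2.imwrite('pics/c_s34.png',cv2.cvtColor(cv2.resize(d['image'][200:330,150:310],None,fx=4.5,fy=4.5,interpolation=cv2.INTER_CUBIC),cv2.COLOR_RGB2BGR))
d=load('t34');cv2.imwrite('pics/c_t34.png',cv2.cvtColor(cv2.resize(d['image'][100:220,280:440],None,fx=4.5,fy=4.5,interpolation=cv2.INTER_CUBIC),cv2.COLOR_RGB2BGR))
"
```

```text
dp [2.1, 6.3, 93.1] spin 0.8 | at [0.6937, -0.241, 0.1012] jaw -89.2 rows>= 2 t 64.8 q7 -0.5
[-0.27  0.96  1.02  1.68 -0.92  1.07 -0.5 ]
```

View pics/c_s34.png

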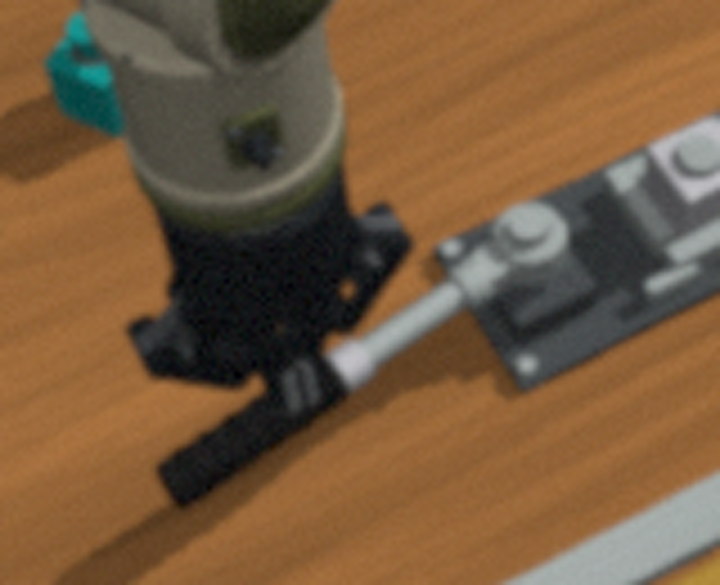

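View pics/c_t34.png

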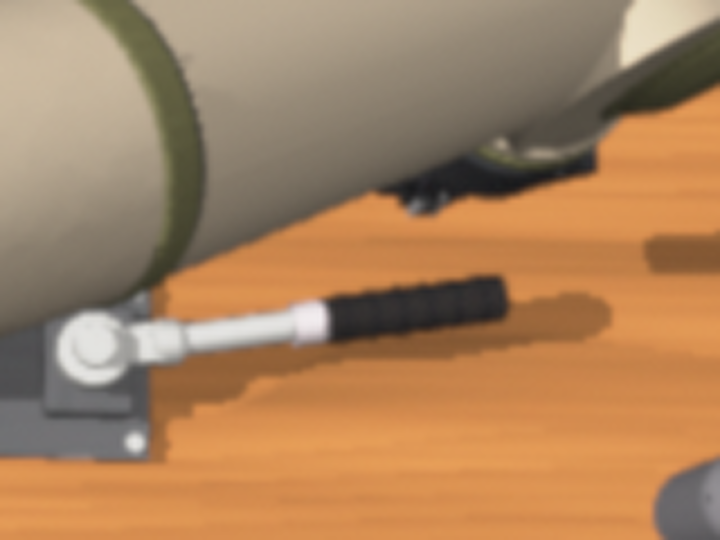

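Call:
{"method": "drive_tool", "body": {
  "moves": [
    {"dp": [3,8,30],"spin": 0},
    {"dp": [3,8,60],"spin": 0},
    {"dp": [3,8,85],"spin": 0},
    {"dp": [3,8,94],"spin": 0},
    {"dp": [3,8,94],"spin": 0}
  ]
}}

```text
clock: 65.53
eef_pos: [0.6975, -0.2514, 0.0102]
orientation: [[1.0, 0.013, -0.006], [0.013, -1.0, -0.0], [-0.006, 0.0, -1.0]]
ft_force: [-0.4, -0.5, 0.4]
width: -0.001
```

```bash
python3 -c "
from h import *
go(.68,-.25,.006,-90);print(get_obs()['q'].round(2),get_obs()['ft_force'])
for n in ('scene',): shot(n,n[0]+'35')
d=load('s35');cv2.imwrite('pics/c_s35.png',cv2.cvtColor(cv2.resize(d['image'][200:330,150:310],None,fx=4.5,fy=4.5,interpolation=cv2.INTER_CUBIC),cv2.COLOR_RGB2BGR))
"
```

```text
dp [-17.5, -1.6, 4.3] spin 0.7 | at [0.6975, -0.2514, 0.0102] jaw -89.3 rows>= 1 t 65.53 q7 -0.45
[-0.21  1.04  0.9   1.71 -0.99  0.93 -0.45] [-0.38339139 -0.5370464   0.43335634]
```

View pics/c_s35.png

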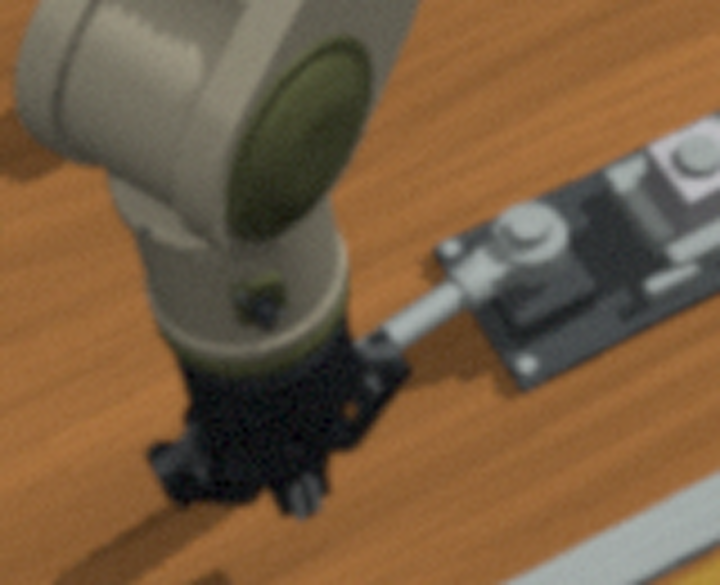

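```bash
cat >> h.py <<'E'
def arc(phis,off=.024,r=.168,z=.009,piv=(.629,-.0845)):
    o=get_obs();R=o['orientation'];p=o['eef_pos'];now=np.degrees(np.arctan2(R[1,1],R[0,1]))
    print('at',p.round(4),'jaw',round(now,1),'t',o['clock'],'q',o['q'].round(2))
    d=p[:2]-piv; 
    for a in phis:
        f=np.radians(a);t=np.array([piv[0]+r*np.sin(f)+off*np.cos(f),piv[1]-r*np.cos(f)+off*np.sin(f),z])
        print(a,'dp',(R.T@(t-p)*1000).round(1).tolist(),'spin',round((now-(-90+a)+90)%180-90,1))
E
python3 -c "
from h import *
arc([9,7,5,3,1,0,-2,-4,-6,-8,-10])"
```

```text
at [ 0.6979 -0.2517  0.011 ] jaw -89.3 t 65.575 q [-0.21  1.03  0.9   1.71 -0.99  0.93 -0.45]
9 dp [-18.8, -5.3, 2.1] spin -8.3
7 dp [-24.6, -3.7, 2.1] spin -6.3
5 dp [-30.3, -2.4, 2.2] spin -4.3
3 dp [-36.1, -1.2, 2.2] spin -2.3
1 dp [-42.0, -0.2, 2.2] spin -0.3
0 dp [-44.9, 0.2, 2.2] spin 0.7
-2 dp [-50.8, 0.9, 2.3] spin 2.7
-4 dp [-56.7, 1.3, 2.3] spin 4.7
-6 dp [-62.6, 1.6, 2.3] spin 6.7
-8 dp [-68.5, 1.6, 2.3] spin 8.7
-10 dp [-74.5, 1.4, 2.4] spin 10.7
```

Call:
{"method": "drive_tool", "body": {
  "moves": [
    {"dp": [-10,-2,2],"spin": 0},
    {"dp": [-18,-3,2],"spin": 0},
    {"dp": [-25,-3,2],"spin": 0},
    {"dp": [-30,-2,2],"spin": 0},
    {"dp": [-36,-1,2],"spin": 0},
    {"dp": [-42,0,2],"spin": 0},
    {"dp": [-48,0,2],"spin": 2},
    {"dp": [-54,1,2],"spin": 4},
    {"dp": [-60,1.5,2],"spin": 6},
    {"dp": [-66,1.5,2],"spin": 8}
  ]
}}

```text
clock: 66.82
eef_pos: [0.6313, -0.2539, 0.0088]
orientation: [[0.992, -0.129, -0.006], [-0.129, -0.992, -0.001], [-0.005, 0.001, -1.0]]
ft_force: [1.8, 0.2, 0.9]
width: 0.002
```

```bash
cat >> h.py <<'E'
def wr(f):
    d=shot('scene',f);P=cloud(d)
    cv2.imwrite('pics/c_'+f+'.png',cv2.cvtColor(cv2.resize(d['image'][170:330,130:310],None,fx=4,fy=3.7,interpolation=cv2.INTER_CUBIC),cv2.COLOR_RGB2BGR))
E
python3 -c "
from h import *
wr('s36');arc([-8,-10,-12,-14,-16,-18])"
```

```text
at [ 0.6303 -0.2539  0.0088] jaw -97.5 t 66.875 q [-0.19  0.97  0.86  1.86 -1.01  0.83 -0.48]
-8 dp [-0.9, 0.4, -0.2] spin 0.5
-10 dp [-6.8, 1.1, -0.2] spin 2.5
-12 dp [-12.7, 1.6, -0.1] spin 4.5
-14 dp [-18.6, 1.8, -0.1] spin 6.5
-16 dp [-24.5, 1.9, -0.0] spin 8.5
-18 dp [-30.5, 1.8, -0.0] spin 10.5
```

View pics/c_s36.png

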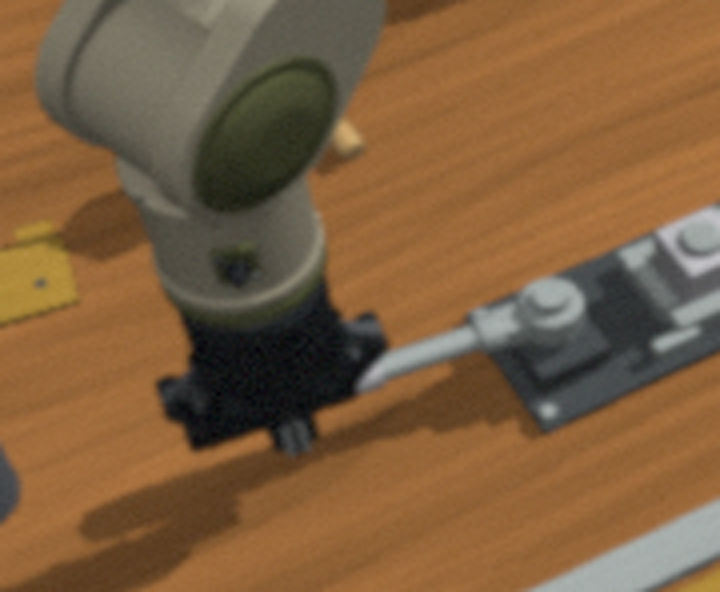

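Call:
{"method": "drive_tool", "body": {
  "moves": [
    {"dp": [-4,0.5,0],"spin": 1},
    {"dp": [-8,1,0],"spin": 3},
    {"dp": [-12,1.5,0],"spin": 4},
    {"dp": [-16,1.5,0],"spin": 5},
    {"dp": [-20,2,0],"spin": 7}
  ]
}}

```text
clock: 67.5
eef_pos: [0.6113, -0.2531, 0.0089]
orientation: [[0.969, -0.248, -0.006], [-0.248, -0.969, -0.0], [-0.005, 0.002, -1.0]]
ft_force: [1.8, 0.5, -0.5]
width: 0.001
```

```bash
python3 -c "
from h import *
arc([-14,-16,-18,-20,-22,-24])"
```

```text
at [ 0.6113 -0.2531  0.0089] jaw -104.4 t 67.5 q [-0.18  0.95  0.85  1.91 -1.02  0.8  -0.57]
-14 dp [0.4, 0.1, -0.1] spin -0.4
-16 dp [-5.5, 0.9, -0.1] spin 1.6
-18 dp [-11.4, 1.4, -0.0] spin 3.6
-20 dp [-17.3, 1.8, -0.0] spin 5.6
-22 dp [-23.2, 2.0, 0.0] spin 7.6
-24 dp [-29.2, 1.9, 0.0] spin 9.6
```

Now shorter pushes (about 6 mm per call), watching the force.

Call:
{"method": "drive_tool", "body": {
  "moves": [
    {"dp": [-2,0.5,0],"spin": 1},
    {"dp": [-4,0.5,0],"spin": 1},
    {"dp": [-6,1,0],"spin": 2}
  ]
}}

```text
clock: 67.88
eef_pos: [0.6055, -0.2525, 0.0089]
orientation: [[0.96, -0.281, -0.005], [-0.281, -0.96, -0.0], [-0.005, 0.002, -1.0]]
ft_force: [3.3, 1.6, -0.4]
width: 0.0
```

Call:
{"method": "drive_tool", "body": {
  "moves": [
    {"dp": [-2,0.3,0],"spin": 1},
    {"dp": [-4,0.5,0],"spin": 2},
    {"dp": [-4,0.5,0],"spin": 2}
  ]
}}

```text
clock: 68.25
eef_pos: [0.6012, -0.2522, 0.0091]
orientation: [[0.949, -0.314, -0.006], [-0.314, -0.949, -0.001], [-0.005, 0.002, -1.0]]
ft_force: [0.7, 1.0, 0.1]
width: 0.0
```

Call:
{"method": "drive_tool", "body": {
  "moves": [
    {"dp": [-2,0.3,0],"spin": 0},
    {"dp": [-4,0.5,0],"spin": 1},
    {"dp": [-6,0.5,0],"spin": 2}
  ]
}}

```text
clock: 68.62
eef_pos: [0.5956, -0.2512, 0.0091]
orientation: [[0.938, -0.348, -0.005], [-0.348, -0.938, -0.001], [-0.005, 0.003, -1.0]]
ft_force: [0.8, -0.9, -1.7]
width: 0.002
```

```bash
python3 -c "
from h import *
wr('s37');arc([-18,-20,-22,-24])"
```

```text
at [ 0.5952 -0.2511  0.0091] jaw -110.4 t 68.675 q [-0.18  0.93  0.83  1.94 -1.02  0.77 -0.66]
-18 dp [4.6, -1.1, 0.1] spin -2.4
-20 dp [-1.2, -0.1, 0.1] spin -0.4
-22 dp [-7.1, 0.7, 0.2] spin 1.6
-24 dp [-13.0, 1.3, 0.2] spin 3.6
```

View pics/c_s37.png

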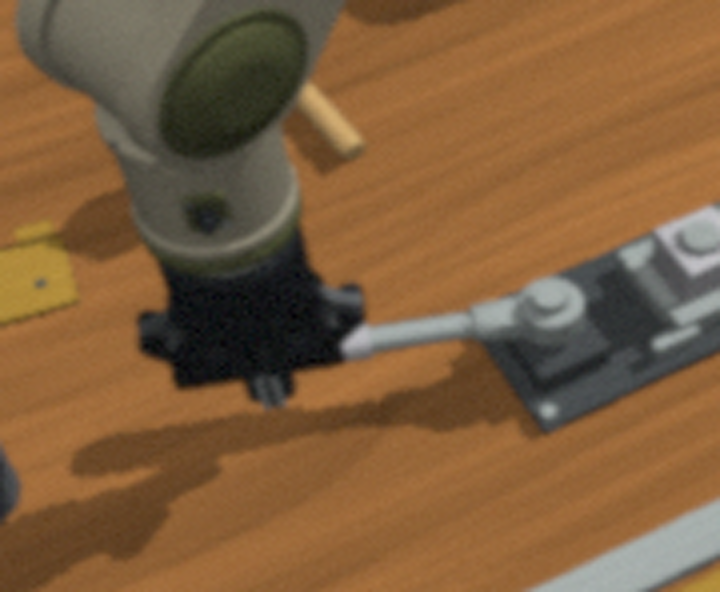

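Call:
{"method": "drive_tool", "body": {
  "moves": [
    {"dp": [-2,0.3,0],"spin": 1},
    {"dp": [-4,0.5,0],"spin": 1},
    {"dp": [-6,0.7,0],"spin": 2}
  ]
}}

```text
clock: 69.05
eef_pos: [0.5897, -0.2497, 0.0092]
orientation: [[0.925, -0.38, -0.005], [-0.38, -0.925, -0.001], [-0.005, 0.003, -1.0]]
ft_force: [1.0, -2.6, -0.8]
width: 0.005
```

Call:
{"method": "drive_tool", "body": {
  "moves": [
    {"dp": [-2,0.3,0],"spin": 1},
    {"dp": [-4,0.5,0],"spin": 1},
    {"dp": [-6,0.7,0],"spin": 2}
  ]
}}

```text
clock: 69.42
eef_pos: [0.5839, -0.2478, 0.0092]
orientation: [[0.911, -0.412, -0.005], [-0.412, -0.911, -0.001], [-0.005, 0.003, -1.0]]
ft_force: [1.6, -2.3, 1.0]
width: 0.001
```

Call:
{"method": "drive_tool", "body": {
  "moves": [
    {"dp": [-2,0.3,0],"spin": 1},
    {"dp": [-4,0.5,0],"spin": 1},
    {"dp": [-6,0.7,0],"spin": 2}
  ]
}}

```text
clock: 69.8
eef_pos: [0.5782, -0.2459, 0.0092]
orientation: [[0.896, -0.443, -0.005], [-0.443, -0.896, -0.001], [-0.005, 0.003, -1.0]]
ft_force: [1.2, -3.5, 0.5]
width: -0.001
```

Call:
{"method": "drive_tool", "body": {
  "moves": [
    {"dp": [-2,0.3,0],"spin": 1},
    {"dp": [-4,0.5,0],"spin": 1},
    {"dp": [-6,0.7,0],"spin": 2}
  ]
}}

```text
clock: 70.18
eef_pos: [0.5725, -0.2439, 0.0092]
orientation: [[0.88, -0.474, -0.005], [-0.474, -0.88, -0.001], [-0.005, 0.003, -1.0]]
ft_force: [0.6, -2.7, 0.8]
width: 0.0
```

```bash
python3 -c "
from h import *
wr('s38');arc([-26,-28,-30,-32,-34,-36]);print(get_obs()['ft_force'])"
```

```text
at [ 0.5722 -0.2437  0.0092] jaw -118.4 t 70.225 q [-0.17  0.9   0.81  2.   -1.03  0.72 -0.77]
-26 dp [5.3, -0.2, 0.2] spin -2.4
-28 dp [-0.6, 0.7, 0.2] spin -0.4
-30 dp [-6.4, 1.5, 0.2] spin 1.6
-32 dp [-12.3, 2.1, 0.3] spin 3.6
-34 dp [-18.2, 2.4, 0.3] spin 5.6
-36 dp [-24.2, 2.6, 0.3] spin 7.6
[ 1.305627   -2.78079797 -0.19655605]
```

View pics/c_s38.png

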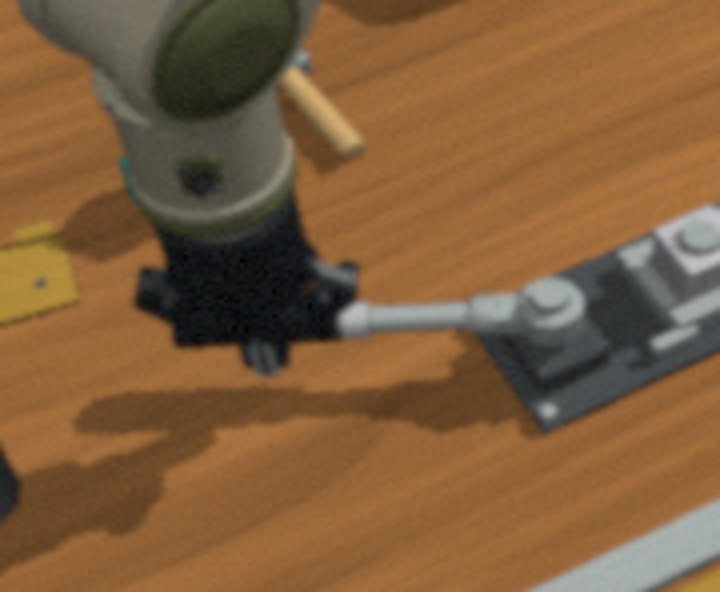

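Call:
{"method": "drive_tool", "body": {
  "moves": [
    {"dp": [-2,0.5,0],"spin": 1},
    {"dp": [-4,1,0],"spin": 1},
    {"dp": [-4,1,0],"spin": 1}
  ]
}}

```text
clock: 70.6
eef_pos: [0.5684, -0.2423, 0.0091]
orientation: [[0.872, -0.489, -0.006], [-0.489, -0.872, 0.0], [-0.005, 0.002, -1.0]]
ft_force: [0.5, -0.5, 0.3]
width: 0.0
```

Call:
{"method": "drive_tool", "body": {
  "moves": [
    {"dp": [-2,0.5,0],"spin": 1},
    {"dp": [-4,1,0],"spin": 2},
    {"dp": [-4,1,0],"spin": 2}
  ]
}}

```text
clock: 70.97
eef_pos: [0.5677, -0.2424, 0.0096]
orientation: [[0.855, -0.519, -0.001], [-0.519, -0.855, -0.003], [0.001, 0.003, -1.0]]
ft_force: [11.0, -3.8, -4.8]
width: -0.002
```

Call:
{"method": "drive_tool", "body": {
  "moves": [
    {"dp": [-2,0.5,0],"spin": 0},
    {"dp": [-4,1,0],"spin": 1},
    {"dp": [-4,1,0],"spin": 1}
  ]
}}

```text
clock: 71.35
eef_pos: [0.564, -0.241, 0.0095]
orientation: [[0.846, -0.534, -0.001], [-0.534, -0.846, -0.002], [0.001, 0.003, -1.0]]
ft_force: [10.8, -3.0, -5.5]
width: 0.002
```

Call:
{"method": "drive_tool", "body": {
  "moves": [
    {"dp": [-2,0.5,0],"spin": 0},
    {"dp": [-4,1,0],"spin": 1},
    {"dp": [-4,1,0],"spin": 1}
  ]
}}

```text
clock: 71.72
eef_pos: [0.5603, -0.2394, 0.0095]
orientation: [[0.836, -0.548, -0.001], [-0.548, -0.836, -0.002], [0.001, 0.002, -1.0]]
ft_force: [11.8, -2.2, -5.9]
width: 0.001
```

Call:
{"method": "drive_tool", "body": {
  "moves": [
    {"dp": [-2,0.5,0],"spin": 0},
    {"dp": [-4,1,0],"spin": 1},
    {"dp": [-4,1,0],"spin": 1}
  ]
}}

```text
clock: 72.1
eef_pos: [0.5567, -0.2378, 0.0096]
orientation: [[0.827, -0.563, -0.0], [-0.563, -0.827, -0.002], [0.001, 0.002, -1.0]]
ft_force: [12.7, -1.5, -5.9]
width: -0.001
```

```bash
python3 -c "
from h import *
d=shot('scene','s39')
cv2.imwrite('pics/c_s39.png',cv2.cvtColor(cv2.resize(d['image'][200:300,180:300],None,fx=6.5,fy=5.9,interpolation=cv2.INTER_CUBIC),cv2.COLOR_RGB2BGR))
shot('top','t39')
o=get_obs();print(o['eef_pos'],o['ft_force'])"
```

```text
[ 0.55679761 -0.23790708  0.00954996] [11.79490355 -1.67076455 -5.51261285]
```

View pics/c_s39.png

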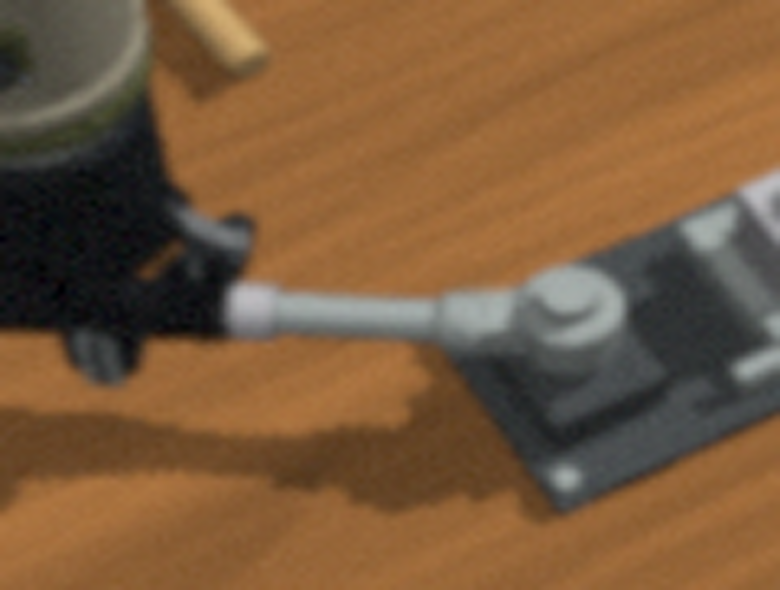

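View pics/t39.png

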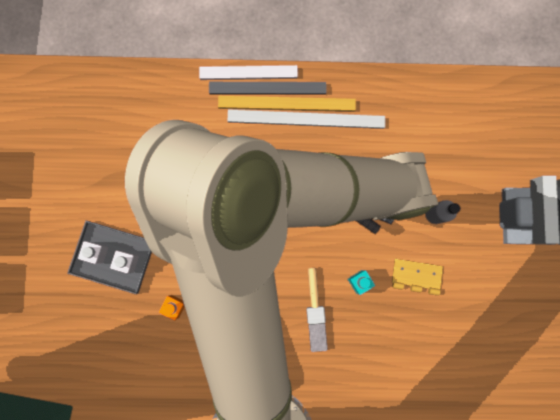

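The force plateaus at about 12 N over 12 mm of travel past the tight point, so it has clicked. A small 3 mm margin, then ease off.

Call:
{"method": "drive_tool", "body": {
  "moves": [
    {"dp": [-1.5,0.5,0],"spin": 0},
    {"dp": [-3,1,0],"spin": 0},
    {"dp": [-3,1,0],"spin": 0}
  ]
}}

```text
clock: 72.58
eef_pos: [0.5541, -0.2368, 0.0096]
orientation: [[0.827, -0.562, 0.0], [-0.562, -0.827, -0.001], [0.001, 0.001, -1.0]]
ft_force: [13.6, -2.2, -5.2]
width: -0.002
```

Call:
{"method": "drive_tool", "body": {
  "moves": [
    {"dp": [3,0,0],"spin": 0},
    {"dp": [7,0,0],"spin": 0},
    {"dp": [11,0,0],"spin": 0},
    {"dp": [15,-1,0],"spin": 0},
    {"dp": [19,-2,0],"spin": 0},
    {"dp": [23,-3,0],"spin": 0},
    {"dp": [28,-4,0],"spin": 0},
    {"dp": [34,-5,0],"spin": 0}
  ]
}}

```text
clock: 73.58
eef_pos: [0.5806, -0.2521, 0.009]
orientation: [[0.826, -0.564, -0.006], [-0.564, -0.826, -0.0], [-0.005, 0.004, -1.0]]
ft_force: [0.3, -1.1, -0.5]
width: -0.003
```

```bash
python3 -c "
from h import *
d=shot('scene','s40')
cv2.imwrite('pics/c_s40.png',cv2.cvtColor(cv2.resize(d['image'][190:310,150:310],None,fx=5,fy=5,interpolation=cv2.INTER_CUBIC),cv2.COLOR_RGB2BGR))
"
```

```text
(no output)
```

View pics/c_s40.png

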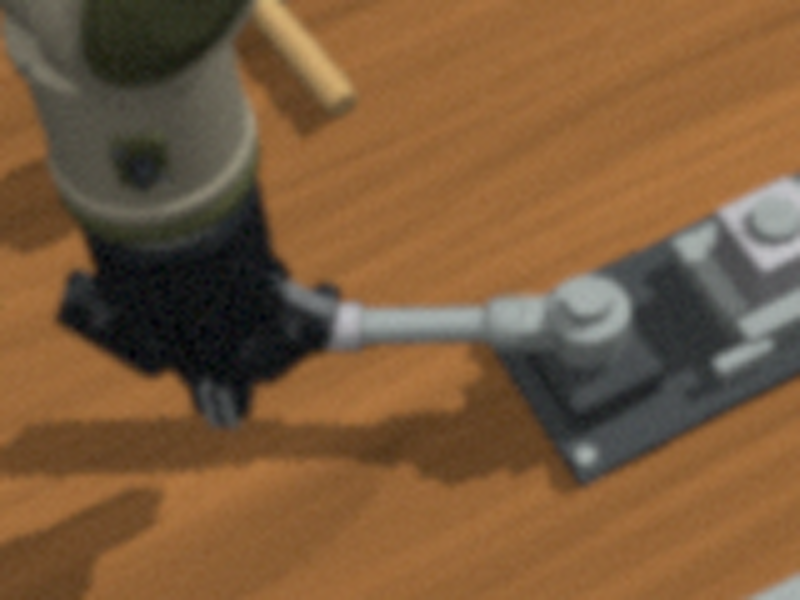

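Call:
{"method": "drive_tool", "body": {
  "moves": [
    {"dp": [10,0,0],"spin": 0},
    {"dp": [12,0,-20],"spin": 0},
    {"dp": [12,0,-70],"spin": 0},
    {"dp": [12,0,-120],"spin": 0},
    {"dp": [12,0,-150],"spin": 0},
    {"dp": [12,0,-150],"spin": 0}
  ]
}}

```text
clock: 74.38
eef_pos: [0.5923, -0.2598, 0.1628]
orientation: [[0.826, -0.564, -0.001], [-0.564, -0.826, -0.002], [0.0, 0.002, -1.0]]
ft_force: [-0.0, -0.2, -1.3]
width: 0.003
```

```bash
python3 -c "
from h import *
print(get_obs()['eef_pos'],get_obs()['q'].round(2)); go(.60,.10,.20)"
```

```text
[ 0.59233145 -0.25981775  0.16277293] [-0.25  0.75  0.99  1.86 -0.77  0.97 -1.08]
dp [-196.4, -301.5, -38.1] spin 0 | at [0.5923, -0.2598, 0.1628] jaw -124.3 rows>= 6 t 74.38 q7 -1.08
```

Call:
{"method": "drive_tool", "body": {
  "moves": [
    {"dp": [-45,-49,-57],"spin": -6},
    {"dp": [-90,-98,-57],"spin": -12},
    {"dp": [-134,-148,-57],"spin": -18},
    {"dp": [-179,-198,-57],"spin": -24},
    {"dp": [-223,-247,-57],"spin": -30},
    {"dp": [-268,-296,-57],"spin": -36},
    {"dp": [-313,-346,-57],"spin": -42},
    {"dp": [-357,-395,-57],"spin": -48},
    {"dp": [-402,-445,-57],"spin": -54},
    {"dp": [-447,-494,-57],"spin": -60}
  ]
}}

```text
clock: 75.62
eef_pos: [0.5077, 0.3461, 0.2161]
orientation: [[0.9, 0.437, -0.006], [0.437, -0.9, -0.001], [-0.006, -0.002, -1.0]]
ft_force: [1.0, -0.7, 0.8]
width: -0.001
```

Call:
{"method": "drive_tool", "body": {
  "moves": [
    {"dp": [0,0,0],"spin": 0},
    {"dp": [0,0,0],"spin": 0}
  ]
}}

```text
clock: 75.88
eef_pos: [0.5083, 0.3436, 0.2159]
orientation: [[0.901, 0.433, -0.006], [0.433, -0.901, -0.002], [-0.006, -0.001, -1.0]]
ft_force: [0.4, -0.8, 0.2]
width: -0.002
```

```bash
python3 -c "
from h import *
for n in ('scene','top'):
    d=shot(n,n[0]+'41')
    for s in stops(d):
        if 400<s[3][0]<700 and -450<s[3][1]<450 :print(n,*s)
    P=cloud(d)
    v=lambda m:cv2.fitLine((P[m][:,:2]*1000).astype(np.float32),cv2.DIST_HUBER,0,.01,.01).ravel()
    z=(P[...,2]>.045)&(P[...,2]<.08)&(P[...,0]>.45)&(P[...,0]<.68)
    r=np.hypot(P[...,0]-.629,P[...,1]+.0845); s=z&(P[...,1]<-.09)
    for a,b in ((.02,.045),(.05,.115),(.12,.225)):
        w=v(s&(r>a)&(r<b)); print(a,b,'phi',np.degrees(np.arctan2(-w[0]*np.sign(w[1]),abs(w[1]))).round(1))
d=load('s41');cv2.imwrite('pics/c_s41.png',cv2.cvtColor(cv2.resize(d['image'][190:310,150:310],None,fx=5,fy=5,interpolation=cv2.INTER_CUBIC),cv2.COLOR_RGB2BGR))
"
```

```text
scene [380.0, 141.0] 215 [121.0, 122.0, 123.0] [444.5, 411.7] [45.5, 44.3] 75.8 [0.0541, 0.0719]
scene [355.0, 145.0] 220 [123.0, 124.0, 126.0] [423.5, 335.3] [45.0, 50.1] 73.1 [0.054, 0.0725]
scene [363.0, 209.0] 309 [141.0, 142.0, 142.0] [631.8, 200.5] [45.8, 44.4] 0.6 [0.0572, 0.0647]
scene [344.0, 218.0] 322 [141.0, 142.0, 144.0] [631.9, 140.5] [45.7, 46.9] 88.9 [0.0578, 0.0651]
scene [325.0, 227.0] 332 [143.0, 144.0, 145.0] [630.7, 83.1] [45.1, 48.1] 89.1 [0.0575, 0.0645]
scene [305.0, 236.0] 341 [145.0, 146.0, 147.0] [631.5, 22.3] [45.5, 46.9] 85.6 [0.0573, 0.0649]
scene [226.0, 255.0] 1077 [87.0, 87.0, 84.0] [577.9, -172.2] [242.8, 40.1] 59.4 [0.0583, 0.0707]
scene [119.0, 297.0] 329 [65.0, 66.0, 67.0] [564.0, -424.2] [34.1, 51.4] 6.5 [0.0672, 0.0845]
0.02 0.045 phi -54.6
0.05 0.115 phi -30.1
0.12 0.225 phi -29.1
top [182.0, 175.0] 367 [208.0, 203.0, 203.0] [629.4, 200.3] [44.0, 43.7] 0.6 [0.0586, 0.066]
top [207.0, 176.0] 358 [209.0, 204.0, 205.0] [628.5, 140.5] [44.2, 42.9] 89.6 [0.0586, 0.0658]
top [231.0, 176.0] 355 [213.0, 208.0, 208.0] [629.1, 83.0] [44.7, 43.8] 1.1 [0.0586, 0.0663]
top [256.0, 177.0] 343 [214.0, 209.0, 209.0] [627.7, 22.7] [43.5, 43.3] 0.3 [0.0589, 0.0657]
top [337.0, 199.0] 1045 [131.0, 125.0, 122.0] [581.2, -174.9] [243.7, 39.5] 62.8 [0.0599, 0.0717]
top [436.0, 213.0] 183 [88.0, 83.0, 84.0] [550.3, -413.6] [50.6, 30.6] 1.9 [0.0696, 0.0844]
top [90.0, 252.0] 392 [191.0, 186.0, 187.0] [441.5, 410.6] [45.0, 44.2] 74.4 [0.0546, 0.0729]
top [122.0, 262.0] 380 [197.0, 192.0, 193.0] [420.7, 335.0] [44.1, 43.8] 74.5 [0.0547, 0.0734]
0.02 0.045 phi 1.9
0.05 0.115 phi -28.8
0.12 0.225 phi -29.2
```

View pics/s41.png

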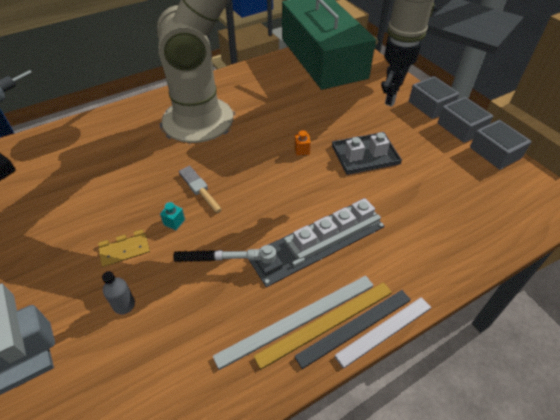

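View pics/t41.png

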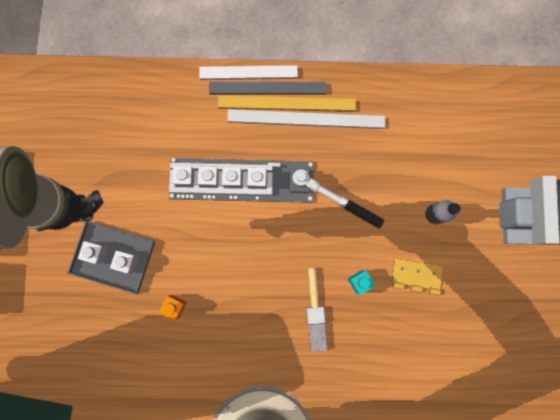

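Last check: the handle is straight, with the shaft and grip both at about -29°. The screw turned 0.66 rad up to its stop. Pocket head tops are at about 0.064 and tray head tops at about 0.072. The bottle and leaf are unmoved and the arm is clear.

```bash
python3 -c "
from h import *
print(get_obs()['joint_velocities'].round(3)); print(sign_off())"
```

```text
[ 0.009 -0.004 -0.    -0.003 -0.002 -0.002  0.001]
the job is handed in; nothing more can be done
None
```

The job is handed in at about 76 s of robot time, with every stop sorted and the clamp tight. `sign_off()` gave no verdict.

**Stops:** All six were present and I pushed each one. Four went fully home at about 6 N and now stand upright in pockets 1 to 4, filled in order. Two stopped dead at about 5 mm under 25 N and are side by side in the scrap tray.

**Wrench:** I swung it clockwise until the screw was tight. The push then held at about 12 N for some 14 mm of extra travel, an estimated bend of 0.11 rad (click above 0.06, overrun above 0.20). I then eased off.

**Last checks that agreed:**
- **Pockets:** each stop is within about 3 mm of its pocket centre, with head tops at about 0.064 m, which matches fully home.
- **Tray:** both heads match the jam height.
- **Handle:** it is straight, with shaft and grip both at about -29°. The 0.66 rad of turn fits a start near 0.14 and the stop at 0.80, though the click and tightness are inferred from force and travel rather than read directly.
- **Bystanders:** the oil bottle and hinge leaf look unmoved, and the arm is clear.

**Last checks that disagreed:**
- **Fingertips:** they sat about 31 mm above the reported TCP height, not 8 mm below it, confirmed by camera and contact. I worked from the contact-calibrated value.
- **Cameras:** the two views differ by 2 to 3 mm in x.

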